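Date-stamp the base of a closed tin

TASK

The closed tin in the labelling cradle needs its date on the base: stand it upside down on a clear spot of the counter and let go of it, then set the self-inking stamp flat on the middle of its base and press the handle fully home, without ramming it. Stand the stamp back on its foot on the counter, turn the tin over and leave it standing the right way up on the counter, disturbing nothing else.

Things in the scene. Friction and masses are not known exactly. Their poses are not given: they have to be found in the camera images.
- tin: closed round food tin with a pale striped label and a ring-pull lid, 57 mm in diameter, 72 mm long, about 0.18 kg (varies by a quarter). Origin at the centre of the base; its z axis runs along the tin from the base to the lid end. At the start it lies in the cradle, lid end to the robot's left (roughly +y), plain base to the right.
- tin_base (a point): centre of the tin's flat base, the face to be stamped (same point as the tin's origin)
- tin_lid (a point): centre of the tin's lid face, 72 mm along the tin's z axis from the base
- cradle: fixed wooden labelling cradle, 134 x 46 x 33 mm high, origin under its centre: two level rubber-sleeved rails 10 mm thick along its x, 34 mm apart, centres 24 mm above the counter, between end cheeks with 110 mm clear between them. Its x points to the lid end of the tin at the start. Narrower than the tin, so fingers pass on both sides; also of use to lay the tin down for a fresh grip.
- cradle_rest (a point): centre of a tin lying midway in the cradle, 53 mm above the counter; axes as the cradle's. The counter behind it (x 0.50 to 0.55, y -0.32 to -0.17) is clear. Keep the hand clear of: the caramel bin and ribbon reel to its left (x below 0.50, y -0.08 to 0.22, 117 mm high), the side wall at y -0.44 (170 mm high), and the tier with its plant pot (from x 0.60 back, y below 0.06, 250 to 380 mm high).
- stamp: frame of the loose self-inking stamp: a black open frame with a flat foot 34 mm (its x) by 40 mm (its y); the stamp with handle is 100 mm high and weighs 0.14 kg. Origin at the centre of the foot's underside, z up; it starts standing on the counter.
- stamp_foot (a point): centre of the underside of the stamp's foot (same point as the stamp's origin)
- stamp_grip (a point): a point for gripping the stamp's grey handle, on its axis 82 mm above the foot when the handle is up; the handle is a block 30 mm wide (stamp x) by 42 mm (stamp y) there, its sides flat from 36 to 98 mm above the foot.
- stamp_handle (a joint): how far the stamp's handle is pressed into its frame: 0 up, 0.016 m the hard stop. It prints once pressed past 0.011 m, which counts as fully home. A spring holds it up: 3 N starts it, 12 N brings it to 0.011 m, 16 N to the stop; it springs back when let up. The tin dents if the stamp is pressed on it with more than 45 N.
- butter: bystander: wrapped pastry bar, 57 x 101 x 25 mm, lying on the counter; origin under its centre
- label_stack: bystander: small stack of white cards, 31 x 45 x 10 mm; origin under its centre
- ring_pack: bystander: wrapped round pastry, 90 x 94 x 24 mm; origin under its centre
- honey: bystander: lidded glass honey jar, 64 mm in diameter, 97 mm high, standing at the back right; origin under its centre
- pen_a: bystander: pen, 139 mm long, lying on the counter; origin under its centre

How it is judged (in metres and radians):
On the way, in this order (a step that is already met when the one before it is completed fails the run):
1. the tin stands upside down on the counter, let go (angle between tin's own z axis and vertical above 3.05 rad and height (world z) of tin_lid below 0.004 m and contact force between the fingers and tin below 0.1 N), for 0.2 s.
2. the stamp stands flat on the middle of the upturned base and its handle is pressed fully home (angle between tin's own z axis and vertical above 3.05 rad and height (world z) of tin_lid below 0.004 m and value of joint stamp_handle above 0.011 m and contact force between stamp and tin above 5 N and distance between stamp_foot and tin_base below 0.012 m and angle between stamp's own z axis and vertical below 0.1 rad), for 0.15 s.
At the end, for the whole second after the job is handed in: The tin stands the right way up (within 3 degrees), out of the cradle and at rest on the counter, anywhere; the stamp stands upright on its foot on the counter, handle up (angle between each of tin, stamp's own z axis and vertical below 0.06 rad and height (world z) of each of tin_base, stamp_foot below 0.004 m and linear speed of each of tin, stamp below 0.02 m/s and value of joint stamp_handle below 0.002 m); the robot touches nothing.
It fails at once if the stamp is pressed on the tin with more than 45 N (contact force between stamp and tin above 45 N).
It fails at once if a bystander is pushed more than 30 mm (distance of any of butter, label_stack, ring_pack, pen_a, honey from where it was at the start of the episode above 0.03 m).
It also fails if it takes over 72 s, if anything falls off the work surface, if the arm or the gripper's body presses on something with over 40 N, if the wrist force passes 120 N, or if a joint passes its speed limit or range.

ROBOT

A 6-joint arm with a two-finger parallel gripper is mounted at the origin on a cart in front of the work surface, level with it; the furniture and walls round the work are solid. World frame = base frame: x ahead of the robot, y to its left, z up, the work surface at z = 0. Lengths are in mm, angles in rad, forces in N, time in s.
With the tool pointing down it reaches from about 350 to 775 mm from the base axis. Payload 7.3 kg.
Tool frame: the origin (TCP) lies midway between the tips of the shut fingers; the grasp point (between the pads) lies 19 mm behind it (grasp_offset is the z of the grasp point in the tool frame, in mm); z points along the fingers, y is the direction in which the jaws open and shut (so a half turn about z gives the same grasp; the last joint's range is limited). The gripper opens to 92 mm and grips with 3 to 60 N. Pads are 19 mm wide; open, the fingers measure 130 mm over their backs; the gripper's body (75 mm by 190 mm) begins 47 mm behind the grasp point.
Start: joints at [0.956, 0.342, 1.524, -0, 1.275, -0.146], TCP at [237.193, 468.385, 226.741] pointing down, gripper open.
Joint ranges: [-2.53, 2.53], [-0.77, 2.02], [0.04, 2.7], [-1, 4.14], [0.28, 2.66], [-3.11, 3.11]. Speed limits (rad/s): [2.57, 2.57, 3.14, 3.14, 3.14, 3.14].

INTERFACE

Orientations are given as [roll, pitch, yaw] about the fixed x, y, z axes, in that order (R = Rz(yaw) Ry(pitch) Rx(roll)).
In Python, from plant import get_obs, capture, camera_model, close_job, boxes_of, regions_of, place_of, grasp_offset gives the robot as it stands. The module is installed in compiled form; this text tells all that it offers.
- The arm moves only by the tool send_rows, never from a script. Its argument "targets" is a list that holds one entry, the list of rows, each a list of 7 numbers: the turn, a rotation vector about the tool's x, y, z in degrees, then the shift along the tool's x, y, z in mm, then the closure, from -1 (fully open) to 1 (shut). A call has 1 to 5 rows; each row is the pose to reach, as a shift and turn from the pose commanded when the call began, along the tool's axes at that moment; what a row does not reach only later rows make up. A row lasts 1/12 s, in which the tool goes at most 41.7 mm and 7.16 degrees, less where a joint would pass 70% of its speed; a pose out of reach is approached as far as the arm can. A call with a gripper value outside its range is refused whole. The fingers move at their own pace and stop on an object; the grip force is fixed at half the most. Time passes only in rows, so rows that repeat a pose let the fingers close. It gives the time, the measured TCP pose, the force and the opening at its end, in the units of the state.
- get_obs(): the state, without advancing time (a new reading comes with each control period).
- capture(name): name is "scene" or "top"; returns the picture (420x560x3 uint8, red, green, blue); there is no depth.
- camera_model(name): a dict with "K" (3x3 intrinsics, pixels), "k1" (the pictures are not rectified: a ray, as slopes to the right and down, at radius r is drawn at 1 + k1 r^2 times it, then the intrinsics apply), "world_to_cam" (4x4, takes a point from world to camera coordinates). Camera axes: x right, y up, looking along -z (the intrinsics and any distortion apply to the point x, -y, -z); pixel columns grow to the right and rows downward; lengths in mm; the calibration is good to about 2 mm. A picture is of the moment at which its call begins. camera_model takes no time and is no camera call.
- close_job(): hands the job in, once; it reports no verdict.
Trained networks look in the newest picture that a camera, given by its name, has taken for a name from the list of things; names that differ only in an ending like _2 or _b are one class to them, and where a whole thing is asked for, a point or a joint stands for the part that bears it (a point fixed in the world has none). Each returns a list of dicts, best first, with "conf" (0 to 1); they miss things now and then, are a little off and sometimes report something else, mostly with a low value. They report only what shows in the picture. A call takes as long as a camera call.
- boxes_of(label, camera): "location" ([row, column] in pixels, amid what is visible of it).
- regions_of(label, camera): "region" (420x560 bool, what is visible of it) and "location" ([row, column] in pixels, amid what is visible of it).
- place_of(label, camera): "location" ([row, column] in pixels: a listed point, or the origin of a listed thing).
The state is a dict: "time": time; "joint_positions": joint angles; "dq": joint speeds; "tau": joint torques, N m; "tool_pos": TCP position; "tcp_rot": TCP orientation; "contact_force": force on the tool from outside, world axes, zero at the start; "moment": the same for the moment, N m; "grip_width": finger opening in mm.
Only numpy, scipy, OpenCV 4.12 (cv2) and the standard library are available. Lean on these libraries where they do the work, as an engineer would, in place of code of your own. Each camera call takes 0.05 s, during which the arm holds its last target.

## Working session

There is one attempt and no reset: what is moved stays moved. The work goes in short steps, Python scripts to look and compute and a tool call to move; the robot and the scene stay as the last step left them, time stands still between calls to the robot, and variables do not carry over. Pictures are saved under pics/ and viewed, and the job is handed in when it is done.

Besides the shell and the picture viewer there is one more tool, called after "Request:" as name(argument=value, ...), one argument or row to a line, values as JSON. send_rows: Moves the arm, as the interface text tells. Its arguments: {"type":"object","properties":{"targets":{"type":"array","items":{"type":"array","items":{"type":"array","items":{"type":"number"}}}}},"required":["targets"]}

```bash
mkdir -p pics; ls; python3 - <<'E'
from plant import *
import cv2,numpy as np
print(get_obs(), grasp_offset)
for c in ("scene","top"):
    im=capture(c); cv2.imwrite(f"pics/{c}0.png",cv2.cvtColor(im,cv2.COLOR_RGB2BGR)); print(c,camera_model(c))
E
```

```text
pics
{'time': 0.0, 'joint_positions': array([ 9.55982539e-01,  3.42707004e-01,  1.52502014e+00,  2.26888792e-06,
        1.27539316e+00, -1.46001422e-01]), 'dq': array([ 7.47679040e-04,  3.78913777e-04, -4.38537411e-04,  4.30270495e-04,
        9.85931323e-04,  7.72831950e-05]), 'tau': array([-8.49002863e-04, -4.31245351e+01, -2.44217974e+01,  7.17921113e-02,
        5.61052572e-02, -1.39271883e-04]), 'tool_pos': array([236.9519884 , 468.02918198, 226.05203115]), 'tcp_rot': array([-3.14008157e+00, -2.24393621e-04,  2.67277946e+00]), 'contact_force': array([0.292049  , 0.03610263, 0.51806054]), 'moment': array([0.0460991 , 0.00523087, 0.01500433]), 'grip_width': 91.55781332573274} -18.8
scene {'K': array([[380.65192685,   0.        , 275.43865399],
       [  0.        , 380.65192685, 207.2363893 ],
       [  0.        ,   0.        ,   1.        ]]), 'k1': -0.06410869218990829, 'world_to_cam': array([[ 8.88468246e-01, -4.58846223e-01, -9.18256790e-03,
        -4.98361649e+02],
       [ 3.39816871e-01,  6.44279193e-01,  6.85148755e-01,
        -2.19854220e+02],
       [-3.08461781e-01, -6.11853304e-01,  7.28345292e-01,
        -8.32171765e+02],
       [ 0.00000000e+00,  0.00000000e+00,  0.00000000e+00,
         1.00000000e+00]])}
top {'K': array([[394.79977245,   0.        , 278.82075335],
       [  0.        , 394.79977245, 209.84227126],
       [  0.        ,   0.        ,   1.        ]]), 'k1': -0.04275029742792026, 'world_to_cam': array([[-3.32488202e-01, -9.43081426e-01, -7.00139969e-03,
         2.03268517e+02],
       [ 8.87044415e-01, -3.15236245e-01,  3.37310416e-01,
        -5.32410973e+02],
       [-3.20318283e-01,  1.05941181e-01,  9.41367444e-01,
        -9.79408973e+02],
       [ 0.00000000e+00,  0.00000000e+00,  0.00000000e+00,
         1.00000000e+00]])}
```

View pics/scene0.png

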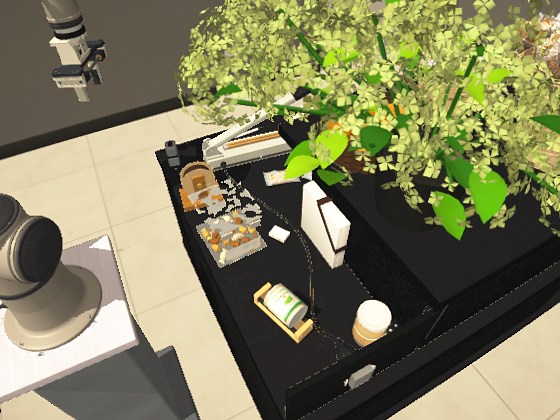

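View pics/top0.png

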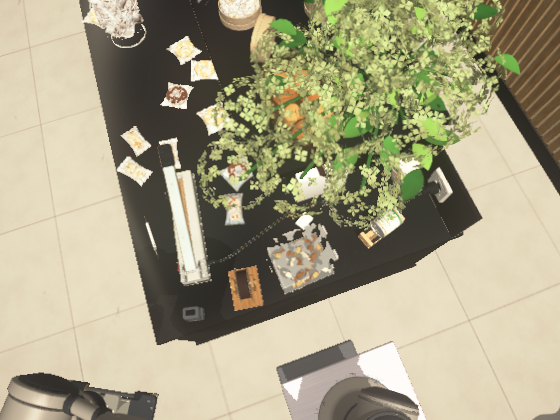

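The scene view shows the tin in the cradle near (288,305), honey near (372,322) and the stamp probably near (172,152). In the top view the stamp is near (193,314), and leaves partly hide the tin near (385,222). Next I'll run the networks.

```bash
cat > h.py <<'E'
import numpy as np,cv2
from plant import *
def proj(c,P):
    m=camera_model(c); P=np.atleast_2d(P); W=m['world_to_cam']
    q=P@W[:3,:3].T+W[:3,3]; s=np.c_[q[:,0]/-q[:,2],-q[:,1]/-q[:,2]]
    r2=(s**2).sum(1,keepdims=True); d=s*(1+m['k1']*r2)
    return d@m['K'][:2,:2].T+m['K'][:2,2]   # col,row
def ray(c,uv):
    m=camera_model(c);W=m['world_to_cam'];d=(np.array(uv,float)-m['K'][:2,2])/m['K'][0,0]
    s=d.copy()
    for _ in range(20): s=d/(1+m['k1']*(s@s))
    v=W[:3,:3].T@np.array([s[0],-s[1],-1]); o=-W[:3,:3].T@W[:3,3]
    return o,v/np.linalg.norm(v)
def atz(c,uv,z):
    o,v=ray(c,uv); return o+v*(z-o[2])/v[2]
def save(im,name,crop=None,k=1):
    if crop: r0,r1,c0,c1=crop; im=im[r0:r1,c0:c1]
    im=cv2.resize(im,None,fx=k,fy=k,interpolation=cv2.INTER_CUBIC)
    cv2.imwrite("pics/"+name,cv2.cvtColor(im,cv2.COLOR_RGB2BGR))
E
python3 - <<'E'
from h import *
L={'tin_base':53,'tin_lid':53,'cradle':0,'cradle_rest':53,'stamp_foot':0,'stamp_grip':82,'butter':0,'label_stack':0,'ring_pack':0,'honey':0,'pen_a':0}
for c in("scene","top"):
    im=capture(c)
    for n,z in L.items():
        for d in place_of(n,c)[:2]:
            r,cc=d['location']; print(c,n,round(d['conf'],2),np.round([cc,r]),np.round(atz(c,(cc,r),z)))
    if c=="scene": save(im,"s_a.png",(230,400,220,420),4); save(im,"s_b.png",(120,270,140,340),4)
    else: save(im,"t_a.png",(170,270,300,470),4); save(im,"t_b.png",(220,340,140,300),4)
print(get_obs()['time'])
E
```

```text
scene tin_base 0.87 [299. 319.] [ 459. -301.   53.]
scene tin_base 0.23 [296. 316.] [ 457. -293.   53.]
scene tin_lid 0.79 [272. 295.] [ 436. -228.   53.]
scene cradle 0.84 [281. 314.] [ 445. -251.    0.]
scene cradle_rest 0.66 [283. 301.] [ 449. -250.   53.]
scene stamp_foot 0.74 [175. 172.] [380. 304.   0.]
scene stamp_grip 0.51 [171. 145.] [392. 326.  82.]
scene butter 0.77 [282. 180.] [646. 123.   0.]
scene label_stack 0.71 [281. 234.] [549. -53.  -0.]
scene label_stack 0.71 [296. 315.] [ 473. -268.    0.]
scene ring_pack 0.61 [322. 176.] [759.  85.   0.]
scene honey 0.82 [365. 333.] [ 580. -371.    0.]
scene honey 0.66 [274. 292.] [ 457. -196.    0.]
scene pen_a 0.48 [247. 136.] [645. 370.   0.]
top tin_base 0.84 [395. 213.] [ 464. -297.   53.]
top tin_base 0.6 [377. 228.] [ 442. -230.   53.]
top tin_lid 0.68 [151. 238.] [622. 371.  53.]
top cradle 0.85 [378. 231.] [ 444. -248.    0.]
top cradle 0.52 [304. 221.] [545. -55.   0.]
top cradle_rest 0.79 [384. 223.] [ 447. -255.   53.]
top cradle_rest 0.25 [306. 220.] [529. -52.  53.]
top stamp_foot 0.55 [199. 314.] [389. 310.   0.]
top stamp_foot 0.32 [383. 224.] [ 459. -272.    0.]
top stamp_grip 0.82 [194. 317.] [375. 310.  82.]
top stamp_grip 0.23 [238. 169.] [729.  82.  82.]
top butter 0.94 [234. 209.] [648. 127.   0.]
top butter 0.57 [378. 227.] [ 453. -252.    0.]
top label_stack 0.58 [383. 224.] [ 458. -270.    0.]
top label_stack 0.52 [305. 223.] [537. -55.   0.]
top ring_pack 0.69 [238. 169.] [771.  78.   0.]
top honey 0.79 [401. 179.] [ 572. -381.    0.]
top pen_a 0.65 [150. 237.] [649. 386.   0.]
1.3
```

View pics/s_a.png

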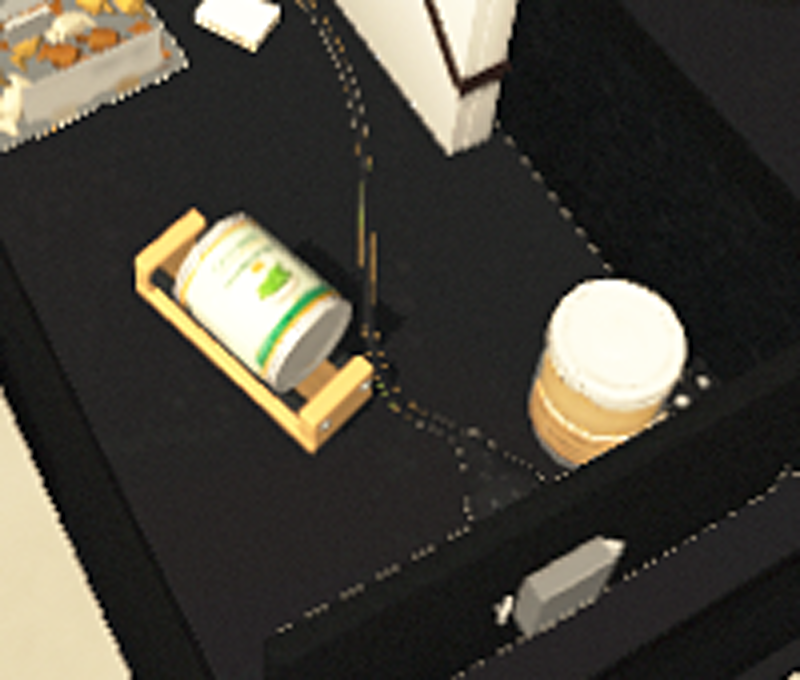

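View pics/s_b.png

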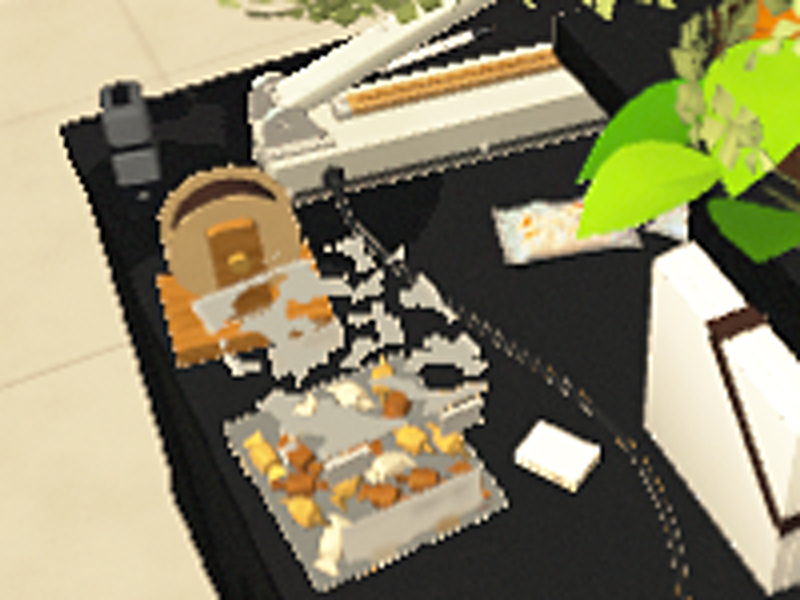

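View pics/t_b.png

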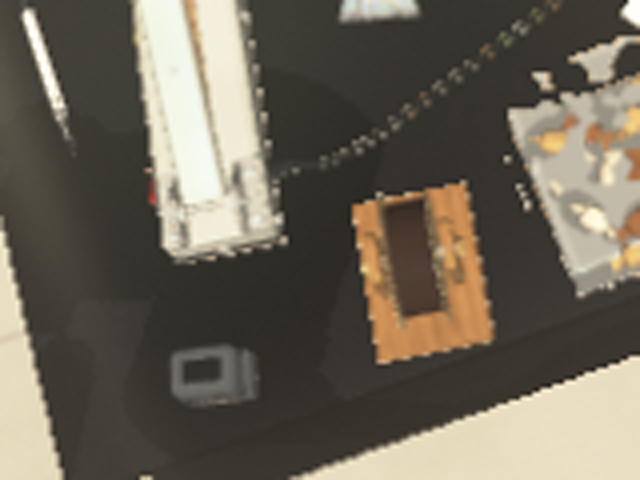

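View pics/t_a.png

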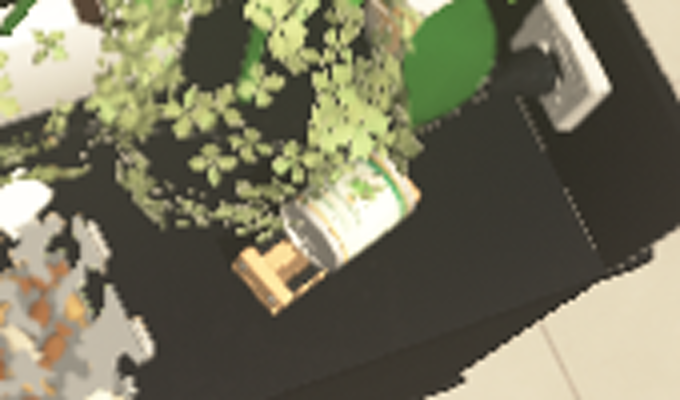

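The networks and both views agree well. The tin's base is near (461,-299), its lid near (436,-228), the cradle near (445,-251) and the stamp near (385,308). I'll check these with model overlays and find the stamp's yaw.

```bash
cat >> h.py <<'E'
def cyl(b,ax,r,L,n=40):
    b=np.array(b,float);ax=np.array(ax,float)/np.linalg.norm(ax)
    e=np.cross(ax,[0,0,1.]) if abs(ax[2])<.9 else np.array([1.,0,0]); e/=np.linalg.norm(e); f=np.cross(ax,e)
    t=np.linspace(0,2*np.pi,n); c=r*(np.outer(np.cos(t),e)+np.outer(np.sin(t),f))
    return [b+c,b+L*ax+c]
def box(x,y,yaw,sx,sy,z0,z1):
    c,s=np.cos(yaw),np.sin(yaw);R=np.array([[c,-s],[s,c]])
    q=np.array([[1,1],[-1,1],[-1,-1],[1,-1],[1,1]])*[sx/2,sy/2]@R.T+[x,y]
    return [np.c_[q,np.full(5,z)] for z in (z0,z1)]
def draw(im,c,polys,col,k,r0,c0):
    for p in polys:
        uv=(proj(c,p)-[c0,r0]+.5)*k
        cv2.polylines(im,[np.round(uv).astype(int)],False,col,1,cv2.LINE_AA)
E
cat > ov.py <<'E'
from h import *
import sys
def run(tag,cx,cy,yaw,toff,sx,sy,syaw):
    d=np.array([np.cos(yaw),np.sin(yaw),0])
    C=np.array([cx,cy,0.])
    b=C+[0,0,53]+d*(toff-36)
    for c,crops in(("scene",[(240,350,245,385),(130,190,145,225)]),("top",[(190,260,350,440),(295,340,165,235)])):
        im=capture(c)
        for i,(r0,r1,c0,c1) in enumerate(crops):
            k=5 if i==0 else 8
            v=cv2.resize(im[r0:r1,c0:c1],None,fx=k,fy=k,interpolation=cv2.INTER_CUBIC)
            if i==0:
                draw(v,c,cyl(b,d,28.5,72),(255,0,0),k,r0,c0)
                draw(v,c,box(cx,cy,yaw,134,46,0,33),(0,255,255),k,r0,c0)
            else:
                draw(v,c,box(sx,sy,syaw,34,40,0,3),(255,0,0),k,r0,c0)
                draw(v,c,box(sx,sy,syaw,30,42,98,100),(0,255,0),k,r0,c0)
            save(v,f"{tag}_{c}{i}.png")
a=sys.argv
run(a[1],*map(float,a[2:]))
E
python3 ov.py o1 446 -252 1.91 -12 385 309 0.3
cd pics; python3 - <<'E'
import cv2,numpy as np
a=[cv2.imread(f"o1_{n}.png") for n in("scene0","top0","scene1","top1")]
for x in a: print(x.shape)
E
```

```text
(550, 700, 3)
(350, 450, 3)
(480, 640, 3)
(360, 560, 3)
```

View pics/o1_scene0.png

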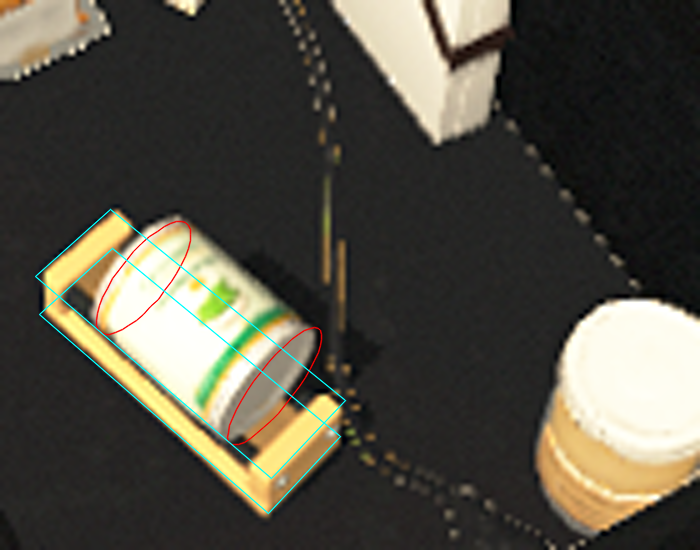

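View pics/o1_top0.png

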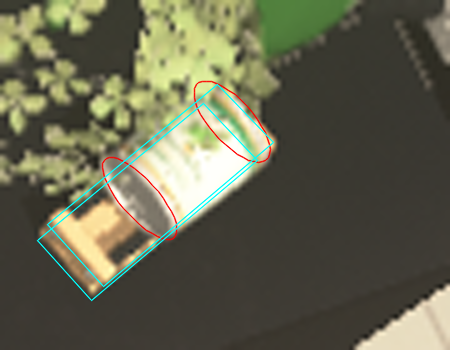

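View pics/o1_scene1.png

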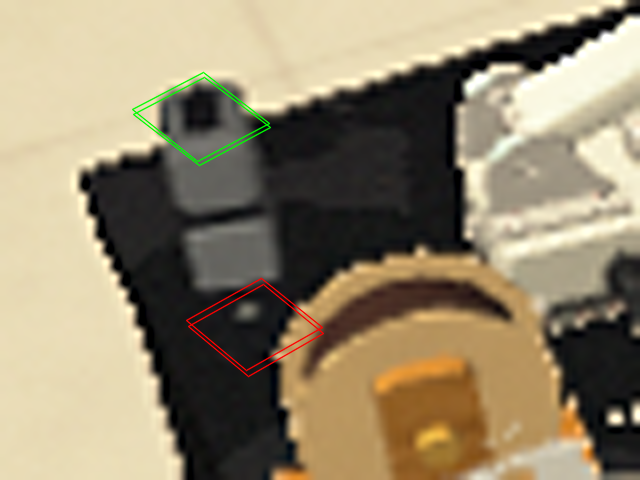

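View pics/o1_top1.png

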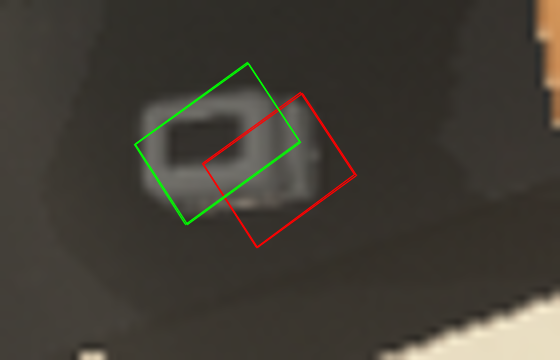

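```bash
python3 ov.py o2 448 -251 1.90 -13 381 311 -0.3 
cd pics; python3 - <<'E'
import cv2,numpy as np
a=cv2.imread("o2_scene1.png");b=cv2.imread("o2_top1.png")
b=cv2.copyMakeBorder(b,0,120,0,0,cv2.BORDER_CONSTANT)
cv2.imwrite("o2m.png",cv2.resize(np.hstack([a,b]),None,fx=.66,fy=.66))
E
```

```text
(no output)
```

View pics/o2m.png

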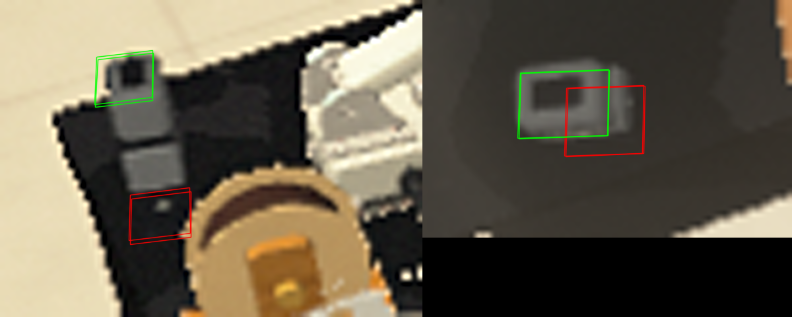

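View pics/o2_top0.png

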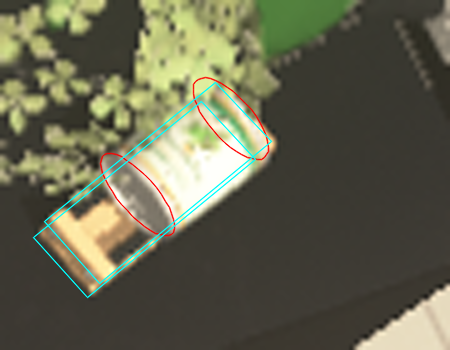

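View pics/o2_scene0.png

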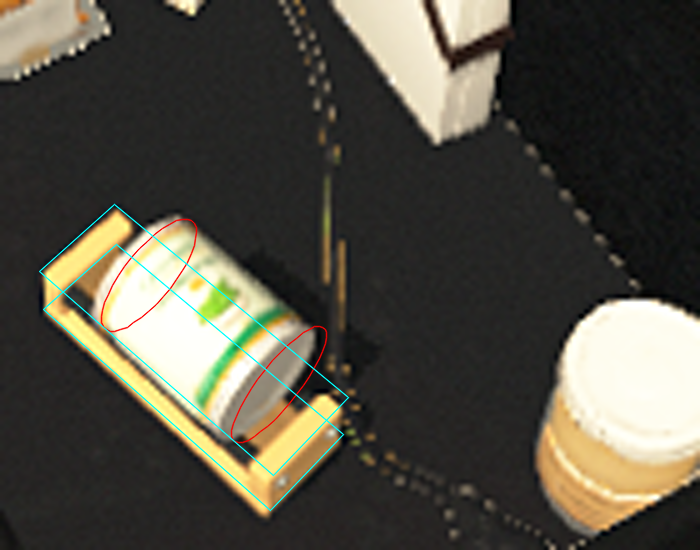

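```bash
cat >> h.py <<'E'
from scipy.spatial.transform import Rotation as Ro
import json
def cur():
    o=get_obs(); return Ro.from_euler('xyz',o['tcp_rot']), np.array(o['tool_pos']), o
def pose(jaw_deg,tilt_deg,p,grasp=True,back=0):
    """jaw yaw; tool x yaw = jaw+90; tilt>0: tool z leans to +tool x from straight down. p=grasp point"""
    j=np.radians(jaw_deg); y=np.array([np.cos(j),np.sin(j),0]); x0=np.array([-np.sin(j),np.cos(j),0]);t=np.radians(tilt_deg)
    z=np.array([0,0,-1])*np.cos(t)+x0*np.sin(t); x=np.cross(y,z)
    R=Ro.from_matrix(np.c_[x,y,z]); p=np.array(p,float)
    return R, p+z*((18.8 if grasp else 0)-back)
def go(R,p):
    Rc,pc,o=cur()
    rv=(Rc.inv()*R).as_rotvec(degrees=True); sh=Rc.inv().apply(p-pc)
    print("row",np.round(rv,1).tolist(),np.round(sh,1).tolist(),"rows>=",round(max(np.linalg.norm(rv)/7.16,np.linalg.norm(sh)/41.7),1),"t",round(o['time'],2),"target",np.round(p,1))
def log():
    o=get_obs(); open('log.jsonl','a').write(json.dumps([list(o['joint_positions']),list(o['tool_pos']),list(o['tcp_rot'])])+"\n")
E
python3 - <<'E'
from h import *
log()
go(*pose(40,0,[410,120,330],False))
E
```

```text
row [0.0, 0.0, 23.1] [-311.6, -232.7, -103.3] rows>= 9.6 t 1.5 target [410. 120. 330.]
```

Request:
send_rows(
  targets=[
    [[0,0,12,-155,-115,-100,-1],[0,0,12,-155,-115,-100,-1],[0,0,12,-155,-115,-100,-1],[0,0,12,-155,-115,-100,-1],[0,0,12,-155,-115,-100,-1]],
  ],
)

```text
time: 1.92
tool_pos: [320.1, 301.4, 323.6]
tcp_rot: [3.141, 0.0, 2.464]
contact_force: [1.3, 0.2, 0.0]
grip_width: 91.9
```

```bash
python3 - <<'E'
from h import *
log(); print(cur()[2]['joint_positions'],cur()[1])
go(*pose(40,0,[410,120,330],False))
E
```

```text
[ 5.80617513e-01  1.18280174e-01  1.55187500e+00 -5.47178360e-05
  1.47106540e+00 -3.12592651e-01] [320.11555052 301.36553548 323.55697671]
row [0.0, 0.0, 11.2] [-183.7, -84.9, -6.4] rows>= 4.9 t 1.92 target [410. 120. 330.]
```

Request:
send_rows(
  targets=[
    [[0,0,11,-184,-85,-6,-1],[0,0,11,-184,-85,-6,-1],[0,0,11,-184,-85,-6,-1],[0,0,11,-184,-85,-6,-1],[0,0,11,-184,-85,-6,-1]],
  ],
)

```text
time: 2.33
tool_pos: [410.5, 118.9, 329.0]
tcp_rot: [3.141, 0.001, 2.271]
contact_force: [-0.1, 0.6, -0.3]
grip_width: 91.6
```

```bash
python3 - <<'E'
from h import *
log(); print(cur()[2]['joint_positions'],cur()[1])
go(*pose(18.5,20,[440,-60,300],False))
E
```

```text
[ 1.02405453e-01  9.13487465e-02  1.56815465e+00 -2.41798646e-04
  1.48101961e+00 -5.97485205e-01] [410.49942771 118.91029724 328.96241663]
row [-3.7, 19.8, 21.4] [-155.8, -92.7, 29.0] rows>= 4.4 t 2.33 target [440. -60. 300.]
```

Request:
send_rows(
  targets=[
    [[-4,20,21,-156,-93,29,-1],[-4,20,21,-156,-93,29,-1],[-4,20,21,-156,-93,29,-1],[-4,20,21,-156,-93,29,-1],[-4,20,21,-156,-93,29,-1]],
  ],
)

```text
time: 2.75
tool_pos: [439.5, -64.2, 297.5]
tcp_rot: [3.14, -0.358, 1.889]
contact_force: [-0.4, 0.5, -0.1]
grip_width: 91.8
```

```bash
cat > kin.py <<'E'
from h import *
from scipy.optimize import least_squares
def fk(q,g):
    # g: d1, ax(a1), lat, a2, off3(e), a4, L, 
    d1,a1,lat,a2,e,a4,L,b0,b2,b3,b5,b6=g
    R=Ro.from_euler
    T=np.array([0,0,d1.item() if hasattr(d1,'item') else d1]); A=R('z',q[0]+b0)
    T=T+A.apply([a1,lat,0])
    A=A*R('y',q[1]+b2); T=T+A.apply([0,0,a2])
    A=A*R('y',q[2]+b3); T=T+A.apply([e,0,a4])
    A=A*R('z',q[3])*R('y',q[4]+b5); T=T+A.apply([0,0,L])
    A=A*R('z',q[5]+b6)
    return A,T
if __name__=="__main__":
    D=[json.loads(l) for l in open('log.jsonl')]
    def res(g):
        out=[]
        for q,p,r in D:
            A,T=fk(q,g); out+=list((T-p)); out+=list(300*(A.inv()*Ro.from_euler('xyz',r)).as_rotvec())
        return np.array(out+list(np.array(g[7:11])*10))
    best=None
    for s in [1,-1]:
      for b6 in(np.pi/2,-np.pi/2):
        f=least_squares(res,[200,0,s*70,400,0,350,250,0,0,0,0,b6])
        print(f.cost,np.round(f.x,3))
        if best is None or f.cost<best.cost: best=f
    json.dump(list(best.x),open('g.json','w'))
E
python3 - <<'E'
from h import *
log(); print(cur()[2]['joint_positions'],cur()[1])
E
python3 kin.py
```

```text
[-0.49729944  0.2664269   1.49020847  0.24472881  1.64773222 -0.82866389] [439.4789666  -64.18920508 297.52655904]
1.1948160120898725e-25 [222.9    -0.     76.4   506.2    46.5   379.6   318.081  -0.     -0.
   0.     -0.      1.571]
1.7211142272922744e-25 [222.9    -0.     76.4   506.2    46.5   379.6   318.081  -0.     -0.
   0.     -0.     -4.712]
1.9748650675288095e-25 [222.9    -0.     76.4   506.2    46.5   379.6   318.081   0.     -0.
   0.     -0.      1.571]
2.5554824402471668e-22 [222.9    -0.     76.4   506.2    46.5   379.6   318.081  -0.      0.
  -0.     -0.      1.571]
```

```bash
cat > ik.py <<'E'
from kin import *
g=json.load(open('g.json'))
lo=np.array([-2.53,-.77,.04,-1,.28,-3.11]);hi=np.array([2.53,2.02,2.7,4.14,2.66,3.11])
def ik(R,p,q0):
    f=least_squares(lambda q:np.r_[fk(q,g)[1]-p,300*(fk(q,g)[0].inv()*R).as_rotvec()],np.clip(q0,lo+.01,hi-.01),bounds=(lo,hi))
    return f.x,f.cost
def path(wps,q,n=15):
    R0,p0=fk(q,g); 
    for name,(R1,p1) in wps:
        rv=(R0.inv()*R1).as_rotvec();bad=0;mx=0
        for s in np.linspace(0,1,n+1)[1:]:
            qn,c=ik(R0*Ro.from_rotvec(rv*s),p0+(p1-p0)*s,q)
            mx=max(mx,np.abs(qn-q).max()); q=qn; bad=max(bad,c)
        print(name,np.round(q,2),"cost %.2g"%bad,"maxdq %.2f"%mx); R0,p0=R1,p1
    return q
E
python3 - <<'E'
from ik import *
q=np.array(get_obs()['joint_positions'])
G=[451.9,-268.7,53]
for tp in (40,45,50):
  print(tp)
  q1=path([('pre',pose(18.5,tp,G,back=120)),('pick',pose(18.5,tp,G)),('lift',pose(18.5,tp,[452,-269,170])),
   ('turn',pose(75,tp-90,[500,-240,170])),('place',pose(75,tp-90,[525,-240,42])),('back',pose(75,tp-90,[525,-240,42],back=120))],q)
  path([('repick',pose(75,tp-90,[525,-240,42])),('up',pose(75,tp-90,[525,-240,170])),('ov',pose(18.5,tp,[452,-269,170])),('lay',pose(18.5,tp,G)),
   ('out',pose(18.5,tp,G,back=110)),
   ('pre2',pose(18.5,-tp,[440,-235,53],back=110)),('pick2',pose(18.5,-tp,[440,-235,53])),('lift',pose(18.5,-tp,[440,-235,170])),
   ('turn2',pose(18.5,90-tp,[500,-240,170])),('place2',pose(18.5,90-tp,[525,-240,42]))],q1)
E
```

```text
40
pre [-0.87  0.91  0.97  0.25  1.91 -1.19] cost 3.4e-24 maxdq 0.07
pick [-0.83  0.9   1.29  0.26  1.61 -1.24] cost 2.4e-22 maxdq 0.03
lift [-0.83  0.76  1.21  0.27  1.82 -1.18] cost 2.3e-22 maxdq 0.01
turn [-0.74  0.24  2.11  1.22  0.32 -3.11] cost 1.2e+03 maxdq 0.48
place [-0.69  0.51  2.    1.23  0.28 -3.11] cost 4.6e+03 maxdq 0.02
back [-0.76  0.21  2.23  1.18  0.29 -3.11] cost 4.5e+03 maxdq 0.02
repick [-0.69  0.51  2.    1.23  0.28 -3.11] cost 4.6e+03 maxdq 0.02
up [-0.7   0.28  2.07  1.24  0.3  -3.11] cost 4.3e+03 maxdq 0.02
ov [-0.83  0.76  1.21  0.27  1.82 -1.18] cost 1.4e+02 maxdq 0.47
lay [-0.83  0.9   1.29  0.26  1.61 -1.24] cost 6.2e-23 maxdq 0.01
out [-0.87  0.91  1.    0.25  1.89 -1.2 ] cost 8.3e-26 maxdq 0.02
pre2 [-0.2   0.3   2.12 -1.    0.67  0.28] cost 3.3e+02 maxdq 0.28
pick2 [-0.38  0.5   2.02 -1.    0.53  0.18] cost 1.7e+03 maxdq 0.01
lift [-0.35  0.28  2.05 -1.    0.61  0.12] cost 1.5e+03 maxdq 0.02
turn2 [-0.78  0.89  1.06  0.39  1.99 -1.09] cost 1.4e-22 maxdq 0.27
place2 [-0.75  1.07  1.03  0.38  1.83 -1.13] cost 6.4e-26 maxdq 0.01
45
pre [-0.89  0.98  0.88
[... 1409 characters left out ...]
-3.11] cost 1.3e+03 maxdq 0.02
repick [-0.69  0.54  2.01  1.19  0.28 -3.11] cost 1.3e+03 maxdq 0.02
up [-0.71  0.31  2.07  1.19  0.3  -3.1 ] cost 1.2e+03 maxdq 0.02
ov [-0.85  0.85  1.13  0.33  1.98 -1.18] cost 1.2e-22 maxdq 0.52
lay [-0.85  0.99  1.18  0.31  1.79 -1.24] cost 3.9e-22 maxdq 0.01
out [-0.9   1.05  0.83  0.31  2.08 -1.18] cost 7.4e-26 maxdq 0.03
pre2 [-0.08  0.35  2.07 -1.    0.82  0.39] cost 2.6e+03 maxdq 0.36
pick2 [-0.31  0.51  1.97 -1.    0.66  0.23] cost 5.1e+03 maxdq 0.02
lift [-0.31  0.28  2.01 -1.    0.7   0.13] cost 4.9e+03 maxdq 0.02
turn2 [-0.75  0.79  1.14  0.32  1.83 -1.1 ] cost 4.7e+02 maxdq 0.26
place2 [-0.73  0.97  1.14  0.32  1.65 -1.13] cost 4.6e-22 maxdq 0.01
```

```bash
cat > fm.py <<'E'
from ik import *
rng=np.random.default_rng(0)
seeds=[np.array([a,.8,1.3,j4,j5,j6]) for a in(-.5,) for j4 in(-.7,.3,1.2,2,3,3.9) for j5 in(.6,1.5) for j6 in(-2,0,2)]
def sols(R,p):
    out=[]
    for s in seeds:
        q,c=ik(R,p,s)
        if c<1e-6 and not any(np.abs(q-o).max()<.05 for o in out): out.append(q)
    return out
if __name__=="__main__":
  for nm,P,yaws,tilts in(("pick1",[452,-269,53],[108.5],[15,30,45,60]),("cr-71",[445,-255,53],[-71.5],[15,30,45,60]),("place",[525,-240,42],[-90,-45,0,45,90,135,180,225],[30,45,60,75])):
    for yw in yaws:
      for t in tilts:
        for R,p in [pose(yw-90,t,P)]:
          print(nm,yw,t,[np.round(q,2).tolist() for q in sols(R,p)])
E
time python3 fm.py
```

```text
pick1 108.5 15 [[-0.75, 0.68, 1.58, 0.14, 1.12, -1.15]]
pick1 108.5 30 [[-0.81, 0.8, 1.4, 0.22, 1.42, -1.22]]
pick1 108.5 45 [[-0.84, 0.95, 1.23, 0.28, 1.7, -1.24]]
pick1 108.5 60 [[-0.87, 1.1, 1.07, 0.35, 1.97, -1.23]]
cr-71 -71.5 15 [[-0.58, 0.51, 1.95, -0.34, 0.51, 2.53]]
cr-71 -71.5 30 []
cr-71 -71.5 45 []
cr-71 -71.5 60 []
place -90 30 [[-0.31, 0.67, 1.76, -0.82, 0.71, -2.82]]
place -90 45 []
place -90 60 []
place -90 75 []
place -45 30 []
place -45 45 [[-0.44, 0.64, 2.18, 3.68, 0.49, -1.8]]
place -45 60 [[-0.39, 0.81, 2.29, 3.55, 1.0, -1.59]]
place -45 75 [[-0.35, 1.03, 2.31, 3.56, 1.49, -1.49]]
place 0 30 [[-0.74, 0.58, 2.0, 1.15, 0.38, -0.23]]
place 0 45 [[-0.85, 0.65, 2.16, 1.94, 0.61, -1.12]]
place 0 60 [[-0.95, 0.8, 2.25, 2.15, 1.0, -1.49]]
place 0 75 [[-1.02, 1.02, 2.27, 2.15, 1.39, -1.7]]
place 45 30 [[-0.83, 0.68, 1.73, 0.7, 0.89, -0.54]]
place 45 45 [[-0.95, 0.76, 1.75, 0.94, 1.04, -0.83]]
place 45 60 [[-1.03, 0.88, 1.74, 1.1, 1.24, -1.04]]
place 45 75 [[-1.09, 1.02, 1.7, 1.19, 1.45, -1.17]]
place 90 30 [[-0.76, 0.83, 1.38, 0.38, 1.33, -0.93]]
place 90 45 [[-0.82, 0.95, 1.26, 0.5, 1.56, -0.99]]
place 90 60 [[-0.87, 1.08, 1.14, 0.61, 1.79, -1.02]]
place 90 75 [[-0.89, 1.22, 1.03, 0.73, 2.0, -1.0]]
place 135 30 [[-0.61, 0.93, 1.15, 0.09, 1.58, -1.42]]
place 135 45 [[-0.62, 1.1, 0.91, 0.12, 1.92, -1.41]]
place 135 60 [[-0.63, 1.27, 0.66, 0.17, 2.24, -1.39]]
place 135 75 [[-0.64, 1.46, 0.42, 0.26, 2.55, -1.31]]
place 180 30 [[-0.45, 0.92, 1.16, -0.22, 1.54, -1.96]]
place 180 45 [[-0.41, 1.09, 0.93, -0.3, 1.86, -1.96]]
place 180 60 [[-0.39, 1.26, 0.69, -0.41, 2.16, -2.01]]
place 180 75 [[-0.38, 1.44, 0.46, -0.58, 2.44, -2.14]]
place 225 30 [[-0.33, 0.82, 1.41, -0.5, 1.21, -2.43]]
place 225 45 [[-0.25, 0.93, 1.3, -0.66, 1.42, -2.32]]
place 225 60 [[-0.19, 1.06, 1.19, -0.8, 1.63, -2.27]]
place 225 75 [[-0.15, 1.2, 1.09, -0.94, 1.83, -2.25]]
real	0m22.562s
user	0m23.051s
sys	0m0.168s
```

```bash
cat > fm2.py <<'E'
from fm import *
def wrist(q):
    A,T=fk(q,g); return T-A.apply([0,0,318.08])
if __name__=="__main__":
  print("box corner",np.round(atz("scene",(334,267),0)),np.round(atz("scene",(345,259),0)))
  for t in (15,18,20,22,25):
    R,p=pose(-71.5-90,t,[445,-258,53]); print("lay",t,[(np.round(q,2).tolist(),np.round(wrist(q)).tolist()) for q in sols(R,p)])
  for yw in (-20,0,20,40):
    for t in (45,70,75):
      R,p=pose(yw-90,t,[530,-235,42 if t==45 else 56]); print("st",yw,t,[(np.round(q,2).tolist(),np.round(wrist(q)).tolist()) for q in sols(R,p)])
E
python3 fm2.py
```

```text
box corner [ 613. -201.    0.] [ 649. -194.    0.]
lay 15 [([-0.58, 0.51, 1.94, -0.34, 0.51, 2.52], [420.0, -185.0, 342.0])]
lay 18 [([-0.56, 0.51, 1.97, -0.46, 0.46, 2.65], [416.0, -170.0, 338.0])]
lay 20 [([-0.55, 0.51, 1.99, -0.56, 0.43, 2.76], [413.0, -161.0, 334.0])]
lay 22 [([-0.53, 0.51, 2.01, -0.67, 0.41, 2.88], [409.0, -152.0, 330.0])]
lay 25 [([-0.51, 0.51, 2.04, -0.85, 0.39, 3.08], [405.0, -138.0, 324.0])]
st -20 45 [([-0.67, 0.63, 2.23, 2.69, 0.52, -1.4], [331.0, -163.0, 254.0])]
st -20 70 [([-0.74, 0.94, 2.4, 2.77, 1.4, -1.64], [266.0, -139.0, 158.0])]
st -20 75 [([-0.75, 1.03, 2.4, 2.76, 1.57, -1.68], [258.0, -136.0, 133.0])]
st 0 45 [([-0.83, 0.65, 2.15, 1.96, 0.6, -1.12], [318.0, -235.0, 254.0])]
st 0 70 [([-0.98, 0.91, 2.28, 2.17, 1.25, -1.61], [249.0, -235.0, 158.0])]
st 0 75 [([-1.0, 0.98, 2.28, 2.16, 1.38, -1.68], [241.0, -235.0, 133.0])]
st 20 45 [([-0.92, 0.68, 2.0, 1.39, 0.76, -0.91], [331.0, -307.0, 254.0])]
st 20 70 [([-1.08, 0.89, 2.07, 1.65, 1.2, -1.38], [266.0, -331.0, 158.0])]
st 20 75 [([-1.09, 0.95, 2.06, 1.66, 1.29, -1.44], [258.0, -334.0, 133.0])]
st 40 45 [([-0.94, 0.75, 1.8, 1.02, 0.97, -0.83], [368.0, -371.0, 254.0])]
st 40 70 [([-1.07, 0.93, 1.8, 1.25, 1.33, -1.15], [315.0, -416.0, 158.0])]
st 40 75 [([-1.09, 0.98, 1.79, 1.28, 1.4, -1.2], [309.0, -421.0, 133.0])]
```

```bash
cat >> fm2.py <<'E'
E
cat >> ik.py <<'E'
from scipy.interpolate import interp1d
def rows_joint(qs,grip,per=5):
    """qs list of joint waypoints; prints rows in calls of 5, each <=~6.8deg/40mm, joint step<=.16"""
    fine=[np.array(qs[0])]
    for a,b in zip(qs[:-1],qs[1:]):
        for s in np.linspace(0,1,200)[1:]: fine.append(a+(np.array(b)-a)*s)
    seq=[];last=fine[0];prev=fine[0]
    for f in fine[1:]:
        A0,T0=fk(last,g);A1,T1=fk(f,g)
        if np.linalg.norm((A0.inv()*A1).as_rotvec(degrees=True))>6.3 or np.linalg.norm(T1-T0)>38 or np.abs(f-last).max()>.135:
            seq.append(prev); last=prev
        prev=f
    seq.append(fine[-1])
    start=fine[0];print(len(seq),"rows")
    for i in range(0,len(seq),per):
        ch=seq[i:i+per]; A0,T0=fk(start,g)
        out=[]
        for f in ch:
            A,T=fk(f,g); out.append(np.round(np.r_[(A0.inv()*A).as_rotvec(degrees=True),A0.inv().apply(T-T0),grip],1).tolist())
        print(out, "end",np.round(fk(ch[-1],g)[1]).tolist()); start=ch[-1]
E
python3 - <<'E'
from ik import *
q=np.array(get_obs()['joint_positions'])
G=[452.5,-269.5,53]
path([('pre',pose(18.5,38,G,back=110)),('pick',pose(18.5,38,G))],q)
go(*pose(18.5,38,G,back=110))
E
```

```text
pre [-0.87  0.88  1.03  0.24  1.85 -1.2 ] cost 2.2e-25 maxdq 0.06
pick [-0.83  0.88  1.31  0.25  1.57 -1.23] cost 4.9e-22 maxdq 0.02
row [0.2, 17.5, -0.2] [-299.6, -51.7, 72.1] rows>= 7.5 t 2.75 target [ 470.3 -322.7  124.9]
```

Request:
send_rows(
  targets=[
    [[0,17.5,0,-195,-34,30,-1],[0,17.5,0,-195,-34,30,-1],[0,17.5,0,-195,-34,30,-1],[0,17.5,0,-195,-34,30,-1],[0,17.5,0,-195,-34,30,-1]],
  ],
)

```text
time: 3.17
tool_pos: [462.8, -235.2, 200.6]
tcp_rot: [3.138, -0.662, 1.9]
contact_force: [0.7, 0.1, 0.2]
grip_width: 91.9
```

```bash
python3 - <<'E'
from h import *
go(*pose(18.5,38,[452.5,-269.5,53],back=110))
E
```

```text
row [-0.0, 0.1, 0.3] [-113.8, -21.1, 7.2] rows>= 2.8 t 3.17 target [ 470.3 -322.7  124.9]
```

Request:
send_rows(
  targets=[
    [[0,0,0,-114,-21,7,-1],[0,0,0,-114,-21,7,-1],[0,0,0,-114,-21,7,-1],[0,0,0,-114,-21,7,-1]],
  ],
)

```text
time: 3.5
tool_pos: [469.6, -323.0, 121.7]
tcp_rot: [3.141, -0.665, 1.896]
contact_force: [0.1, 0.4, -1.4]
grip_width: 91.6
```

```bash
python3 - <<'E'
from h import *
go(*pose(18.5,38,[452.5,-269.5,53]))
save(capture("scene"),"s3.png",(200,400,200,440),3)
E
```

```text
row [-0.1, -0.1, 0.1] [1.8, 0.9, 107.5] rows>= 2.6 t 3.5 target [ 448.8 -258.5   38.2]
```

View pics/s3.png

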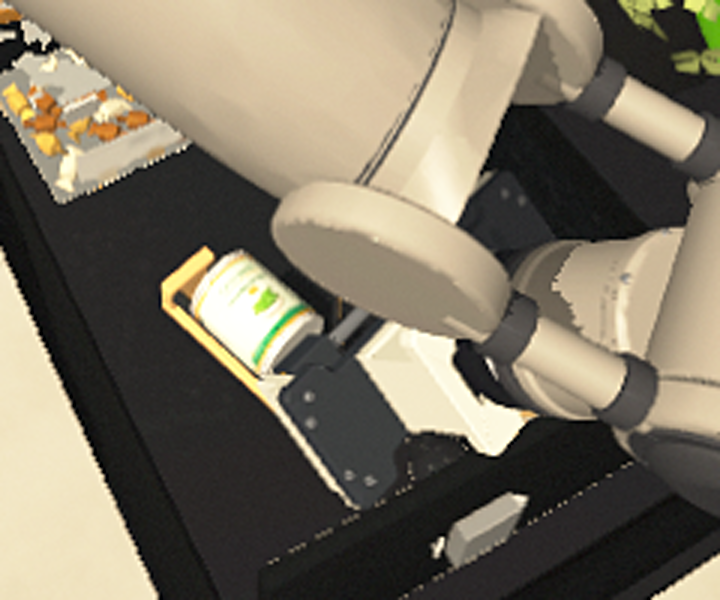

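The hand lies behind the base end, in line with the tin and with a finger on each side. Going in.

Request:
send_rows(
  targets=[
    [[0,0,0,1,0.5,60,-1],[0,0,0,2,1,85,-1],[0,0,0,2,1,107,-1],[0,0,0,2,1,107,-1]],
  ],
)

```text
time: 3.88
tool_pos: [449.2, -251.0, 43.2]
tcp_rot: [3.14, -0.667, 1.904]
contact_force: [-0.2, -0.6, 0.2]
grip_width: 91.7
```

Request:
send_rows(
  targets=[
    [[0,0,0,0,0,0,1],[0,0,0,0,0,0,1],[0,0,0,0,0,0,1],[0,0,0,0,0,0,1],[0,0,0,0,0,0,1]],
  ],
)

```text
time: 4.3
tool_pos: [451.1, -257.1, 45.8]
tcp_rot: [3.137, -0.657, 1.904]
contact_force: [-10.0, -7.1, 6.7]
grip_width: 63.0
```

```bash
python3 - <<'E'
from h import *
o=cur()[2];print(o['contact_force'],o['grip_width'],o['tool_pos'],o['dq'].round(3))
E
```

```text
[-10.01797548  -7.05673806   6.67154784] 63.02925546972159 [ 451.06600748 -257.10920488   45.8135272 ] [-0.014  0.001  0.015 -0.065  0.033  0.003]
```

Request:
send_rows(
  targets=[
    [[0,0,0,0,0,0,1],[0,0,0,0,0,0,1],[0,0,0,0,0,0,1]],
  ],
)

```text
time: 4.55
tool_pos: [449.1, -257.4, 46.1]
tcp_rot: [3.141, -0.659, 1.902]
contact_force: [-10.0, -4.6, 9.2]
grip_width: 57.0
```

```bash
python3 - <<'E'
from h import *
R,p,o=cur();print(o['contact_force'],o['grip_width'],p, "grasp pt",R.apply([0,0,-18.8])+p, o['dq'].round(3))
save(capture("scene"),"s4.png",(200,400,200,440),3)
save(capture("top"),"t4.png",(150,300,290,490),3)
E
```

```text
[-9.98852843 -4.6385141   9.16172551] 56.95586657379004 [ 449.1175402  -257.42789686   46.10814605] grasp pt [ 452.84459581 -268.32640709   60.96652858] [-0.001  0.     0.001  0.002 -0.    -0.001]
```

View pics/s4.png

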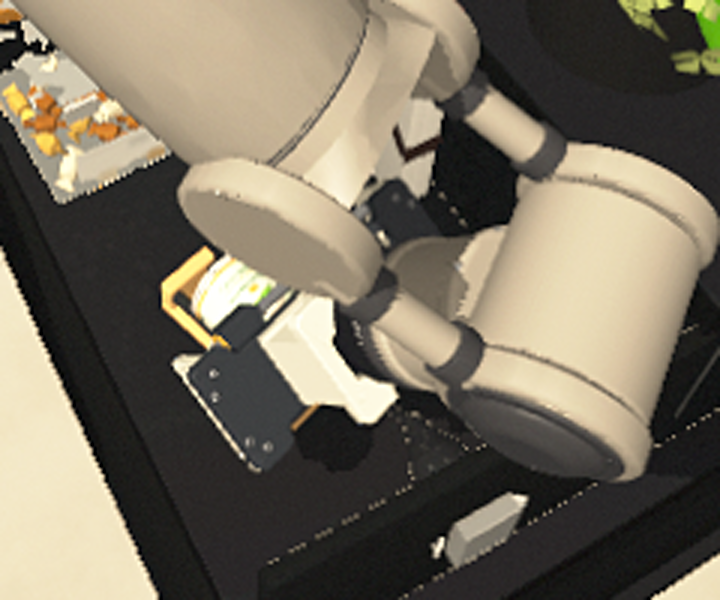

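View pics/t4.png

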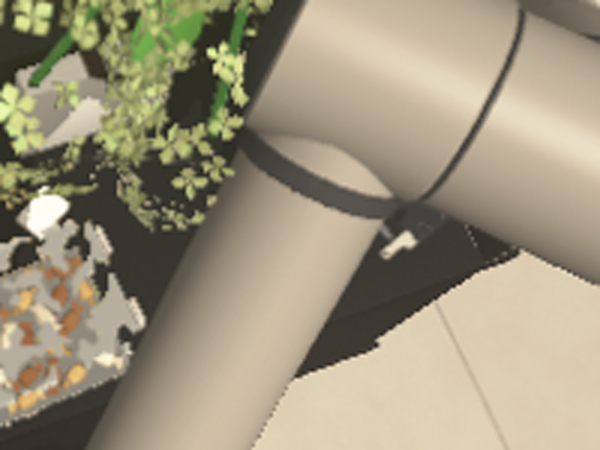

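The fingers hold the tin at 57 mm, but near their tips: the grasp point sits 8 mm too high because I measured before the arm had settled. I'll open, lower, and grip again.

Request:
send_rows(
  targets=[
    [[0,0,0,0,0,0,-1],[0,0,0,0,0,0,-1],[0,0,0,0,0,0,-1],[0,0,0,0,0,0,-1]],
  ],
)

```text
time: 4.98
tool_pos: [451.4, -256.0, 44.9]
tcp_rot: [3.136, -0.659, 1.904]
contact_force: [0.7, -0.8, 0.0]
grip_width: 78.7
```

```bash
python3 - <<'E'
from h import *
R,p,o=cur();print(o['contact_force'],o['grip_width'],p, "grasp pt",R.apply([0,0,-18.8])+p, o['dq'].round(3))
go(*pose(18.5,38,[453,-270,53]))
E
```

```text
[ 0.66027347 -0.76386656  0.04860937] 78.72166601955915 [ 451.37302924 -256.02712814   44.91193189] grasp pt [ 455.02739027 -266.94575495   59.77360185] [ 0.003  0.002  0.004 -0.002 -0.001  0.001]
row [-0.0, 0.2, 0.4] [-5.8, -2.9, 4.0] rows>= 0.2 t 4.98 target [ 449.3 -259.    38.2]
```

Request:
send_rows(
  targets=[
    [[0,0,0,-6,-3,4,-1],[0,0,0,-6,-3,4,-1],[0,0,0,-6,-3,4,-1],[0,0,0,-6,-3,4,-1]],
  ],
)

```text
time: 5.32
tool_pos: [449.0, -259.0, 37.8]
tcp_rot: [3.136, -0.66, 1.903]
contact_force: [0.3, -1.1, 0.4]
grip_width: 91.5
```

```bash
python3 - <<'E'
from h import *
R,p,o=cur();print(o['contact_force'],o['grip_width'],p, "grasp pt",R.apply([0,0,-18.8])+p, o['dq'].round(3))
go(*pose(18.5,38,[453,-270,53]))
E
```

```text
[ 0.29710392 -1.06590151  0.36781514] 91.5290796095274 [ 448.99773978 -259.00033098   37.7839559 ] grasp pt [ 452.66643672 -269.92643616   52.636595  ] [ 0.004 -0.006 -0.002 -0.    -0.    -0.   ]
row [-0.0, 0.2, 0.4] [0.1, 0.3, -0.4] rows>= 0.1 t 5.32 target [ 449.3 -259.    38.2]
```

Request:
send_rows(
  targets=[
    [[0,0,0,0,0,0,1],[0,0,0,0,0,0,1],[0,0,0,0,0,0,1],[0,0,0,0,0,0,1],[0,0,0,0,0,0,1]],
  ],
)

```text
time: 5.73
tool_pos: [449.1, -259.0, 38.1]
tcp_rot: [3.136, -0.659, 1.904]
contact_force: [-0.0, -0.9, -0.6]
grip_width: 62.9
```

Request:
send_rows(
  targets=[
    [[0,0,0,0,0,0,1],[0,0,0,0,0,0,1],[0,0,0,0,0,0,1]],
  ],
)

```text
time: 5.98
tool_pos: [448.4, -259.3, 38.2]
tcp_rot: [3.138, -0.66, 1.903]
contact_force: [-5.2, -2.1, 3.0]
grip_width: 57.2
```

```bash
python3 - <<'E'
from h import *
R,p,o=cur();print(o['contact_force'],o['grip_width'],p, "grasp pt",R.apply([0,0,-18.8])+p, o['dq'].round(3))
go(*pose(18.5,38,[453,-270,190]))
E
```

```text
[-5.17703586 -2.11989949  2.98307502] 57.24232758133551 [ 448.39257533 -259.27671847   38.20620865] grasp pt [ 452.08021198 -270.19419377   53.06050329] [ 0.001  0.001 -0.     0.001  0.001 -0.003]
row [-0.1, 0.2, 0.4] [83.9, 1.4, -108.3] rows>= 3.3 t 5.98 target [ 449.3 -259.   175.2]
```

Gripped at 57 mm, at the right height. Lifting straight up.

Request:
send_rows(
  targets=[
    [[0,0,0,18,0,-23,1],[0,0,0,42,0,-54,1],[0,0,0,66,0,-85,1],[0,0,0,84,0,-108,1],[0,0,0,84,0,-108,1]],
  ],
)

```text
time: 6.4
tool_pos: [450.5, -260.4, 180.4]
tcp_rot: [3.129, -0.65, 1.908]
contact_force: [1.9, -0.2, -1.6]
grip_width: 56.9
```

```bash
python3 - <<'E'
from ik import *
from fm2 import wrist
R,p,o=cur();print(o['contact_force'],o['grip_width'],p)
q=np.array(o['joint_positions']);print(q.round(2))
save(capture("scene"),"s5.png",(150,400,200,500),2.5)
# place pose tau 52, pointing 20 -> tool -x side => pose(jaw=20+90, tilt=-52)
R1,p1=pose(110,-52,[530,-235,130])
from fm import seeds
for s in seeds:
    qq,c=ik(R1,p1,s)
    if c<1e-6: print(qq.round(2)); break
E
```

```text
[ 1.92998757 -0.17813561 -1.63146507] 56.85218948654758 [ 450.46616536 -260.38506467  180.41239382]
[-0.83  0.71  1.21  0.26  1.82 -1.17]
[-0.97  0.55  2.01  1.34  0.9   2.33]
```

View pics/s5.png

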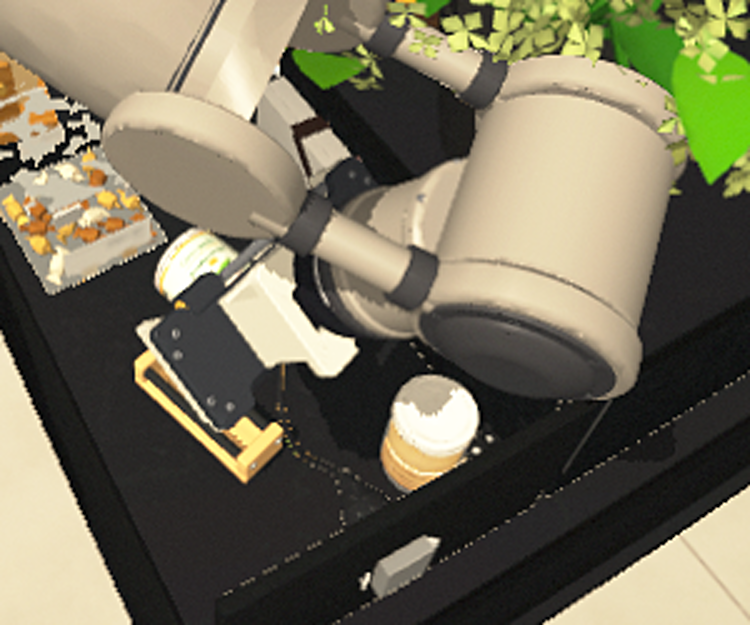

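```bash
cat >> ik.py <<'E'
def hand(q,L=170):
    A,T=fk(q,g); c=np.array([[sx*37.5,sy*95,-18.8-b] for sx in(-1,1) for sy in(-1,1) for b in(47,L)])
    c=np.r_[c,[[sx*10,sy*65,z] for sx in(-1,1) for sy in(-1,1) for z in(0,-60)]]
    w=A.apply(c)+T; return w.min(0).round(),w.max(0).round()
def seg(qs,n=8):
    for a,b in zip(qs[:-1],qs[1:]):
        for s in np.linspace(0,1,n+1):
            q=np.array(a)+(np.array(b)-a)*s;A,T=fk(q,g)
            print(T.round(),"z",A.apply([0,0,1]).round(2),"wr",(T-A.apply([0,0,318])).round(),"hand",*hand(q))
E
python3 - <<'E'
from ik import *
q=np.array(get_obs()['joint_positions'])
R1,p1=pose(110,-52,[530,-235,130]); q1,c=ik(R1,p1,[-.97,.55,2.01,1.34,.9,2.33])
seg([q,q1])
E
```

```text
[ 450. -260.  177.] z [-0.19  0.58 -0.79] wr [ 510. -443.  430.] hand [ 363. -428.  171.] [ 585. -231.  351.]
[ 472. -235.  164.] z [-0.05  0.63 -0.78] wr [ 487. -435.  411.] hand [ 375. -394.  148.] [ 581. -220.  348.]
[ 495. -215.  156.] z [ 0.1   0.66 -0.74] wr [ 463. -425.  393.] hand [ 379. -409.  128.] [ 586. -176.  351.]
[ 517. -201.  152.] z [ 0.25  0.66 -0.7 ] wr [ 438. -412.  376.] hand [ 400. -401.  111.] [ 571. -151.  354.]
[ 537. -194.  149.] z [ 0.39  0.64 -0.66] wr [ 413. -397.  360.] hand [ 419. -393.  100.] [ 555. -146.  350.]
[ 551. -195.  146.] z [ 0.52  0.58 -0.63] wr [ 387. -380.  346.] hand [ 378. -367.   95.] [ 592. -164.  342.]
[ 558. -203.  141.] z [ 0.62  0.49 -0.61] wr [ 361. -360.  334.] hand [ 361. -341.   94.] [ 609. -186.  334.]
[ 556. -215.  132.] z [ 0.7   0.39 -0.6 ] wr [ 334. -339.  323.] hand [ 352. -374.  100.] [ 603. -156.  307.]
[ 544. -230.  118.] z [ 0.74  0.27 -0.62] wr [ 308. -316.  314.] hand [ 350. -378.  111.] [ 572. -151.  264.]
```

```bash
python3 - <<'E'
from ik import *
q=np.array(get_obs()['joint_positions'])
R1,p1=pose(110,-52,[490,-230,165]); q1,c=ik(R1,p1,[-.97,.55,2.01,1.34,.9,2.33]);print(c,q1.round(2))
seg([q,q1])
rows_joint([q,q1],1)
E
```

```text
1.1379646928964913e-23 [-1.05  0.44  2.07  1.25  0.96  2.37]
[ 450. -260.  177.] z [-0.19  0.58 -0.79] wr [ 510. -443.  430.] hand [ 363. -428.  171.] [ 585. -231.  351.]
[ 464. -238.  170.] z [-0.05  0.63 -0.78] wr [ 480. -437.  417.] hand [ 367. -396.  153.] [ 574. -222.  355.]
[ 480. -220.  166.] z [ 0.09  0.65 -0.75] wr [ 450. -427.  405.] hand [ 365. -413.  137.] [ 570. -180.  363.]
[ 495. -207.  165.] z [ 0.24  0.65 -0.72] wr [ 419. -415.  393.] hand [ 381. -406.  125.] [ 548. -157.  369.]
[ 508. -200.  166.] z [ 0.38  0.63 -0.68] wr [ 388. -399.  383.] hand [ 390. -397.  118.] [ 530. -151.  369.]
[ 517. -199.  166.] z [ 0.5   0.57 -0.65] wr [ 358. -381.  373.] hand [ 345. -370.  116.] [ 561. -168.  365.]
[ 521. -205.  165.] z [ 0.61  0.49 -0.62] wr [ 327. -360.  364.] hand [ 325. -342.  119.] [ 572. -187.  361.]
[ 517. -214.  161.] z [ 0.69  0.39 -0.61] wr [ 297. -337.  356.] hand [ 313. -372.  130.] [ 563. -154.  338.]
[ 504. -225.  153.] z [ 0.74  0.27 -0.62] wr [ 268. -311.  349.] hand [ 310. -373.  146.] [ 532. -146.  299.]
46 rows
[[-1.7, 0.2, 5.2, 1.6, 4.1, 3.7, 1.0], [-
[... 1348 characters left out ...]
.0], [1.6, 1.9, 10.3, 2.1, 0.1, -0.4, 1.0], [2.5, 2.8, 15.5, 3.3, 0.4, -0.7, 1.0], [3.4, 3.6, 20.7, 4.4, 0.9, -1.2, 1.0], [4.4, 4.4, 26.0, 5.6, 1.7, -1.8, 1.0]] end [520.0, -207.0, 164.0]
[[1.0, 0.7, 5.3, 1.5, 0.3, -0.6, 1.0], [2.0, 1.4, 10.5, 3.1, 0.7, -1.4, 1.0], [3.1, 2.0, 15.8, 4.9, 1.4, -2.3, 1.0], [4.2, 2.5, 21.1, 6.7, 2.3, -3.2, 1.0], [5.3, 3.0, 26.4, 8.6, 3.4, -4.3, 1.0]] end [515.0, -215.0, 160.0]
[[1.1, 0.4, 5.3, 2.4, 0.2, -1.1, 1.0], [2.2, 0.8, 10.7, 4.9, 0.5, -2.4, 1.0], [3.4, 1.1, 16.1, 7.6, 1.0, -3.8, 1.0], [4.6, 1.3, 21.5, 10.5, 1.7, -5.3, 1.0], [5.7, 1.5, 26.9, 13.5, 2.6, -6.8, 1.0]] end [505.0, -224.0, 154.0]
[[0.3, 0.0, 1.4, 0.8, -0.2, -0.4, 1.0]] end [504.0, -225.0, 153.0]
```

```bash
cat >> ik.py <<'E'
def calls_joint(qs,rot=33,mm=150,dj=.8):
    fine=[np.array(qs[0])]
    for a,b in zip(qs[:-1],qs[1:]):
        for s in np.linspace(0,1,300)[1:]: fine.append(a+(np.array(b)-a)*s)
    seq=[];last=fine[0];prev=fine[0]
    for f in fine[1:]:
        A0,T0=fk(last,g);A1,T1=fk(f,g)
        if np.linalg.norm((A0.inv()*A1).as_rotvec(degrees=True))>rot or np.linalg.norm(T1-T0)>mm or np.abs(f-last).max()>dj: seq.append(prev); last=prev
        prev=f
    seq.append(fine[-1]); last=fine[0]
    for f in seq:
        A0,T0=fk(last,g);A,T=fk(f,g)
        print(np.round(np.r_[(A0.inv()*A).as_rotvec(degrees=True),A0.inv().apply(T-T0)],1).tolist(),"end",T.round(),f.round(2)); last=f
E
python3 - <<'E'
from ik import *
q=np.array(get_obs()['joint_positions'])
R1,p1=pose(110,-52,[490,-230,165]); q1,c=ik(R1,p1,[-.97,.55,2.01,1.34,.9,2.33])
calls_joint([q,q1])
E
```

```text
[-9.6, 3.3, 31.3, 9.5, 24.3, 18.5] end [ 467. -234.  169.] [-0.86  0.67  1.34  0.41  1.69 -0.65]
[-6.8, 7.0, 31.5, 17.3, 13.5, 14.2] end [ 484. -215.  165.] [-0.89  0.63  1.46  0.55  1.57 -0.15]
[-3.1, 8.6, 31.3, 16.6, 3.3, 9.9] end [ 500. -203.  165.] [-0.92  0.6   1.57  0.68  1.45  0.32]
[0.5, 8.7, 31.7, 11.7, -1.6, 5.8] end [ 512. -199.  166.] [-0.95  0.56  1.68  0.81  1.34  0.78]
[3.4, 7.5, 31.9, 7.2, -1.1, 1.8] end [ 519. -201.  166.] [-0.98  0.53  1.79  0.93  1.23  1.23]
[5.4, 5.5, 31.9, 6.7, 2.4, -2.1] end [ 520. -208.  164.] [-1.    0.49  1.9   1.06  1.13  1.67]
[6.5, 3.3, 31.8, 11.0, 4.7, -5.8] end [ 513. -218.  159.] [-1.03  0.46  2.    1.18  1.02  2.1 ]
[4.4, 1.0, 20.6, 11.2, 1.0, -5.5] end [ 504. -225.  153.] [-1.05  0.44  2.07  1.25  0.96  2.37]
```

Request:
send_rows(
  targets=[
    [[-9.6,3.3,31.3,9.5,24.3,18.5,1],[-9.6,3.3,31.3,9.5,24.3,18.5,1],[-9.6,3.3,31.3,9.5,24.3,18.5,1],[-9.6,3.3,31.3,9.5,24.3,18.5,1],[-9.6,3.3,31.3,9.5,24.3,18.5,1]],
  ],
)

```text
time: 6.87
tool_pos: [464.9, -232.9, 164.2]
tcp_rot: [-2.878, -0.648, 1.197]
contact_force: [1.0, -0.5, -1.4]
grip_width: 56.9
```

Request:
send_rows(
  targets=[
    [[-6.8,7,31.5,17.3,13.5,14.2,1],[-6.8,7,31.5,17.3,13.5,14.2,1],[-6.8,7,31.5,17.3,13.5,14.2,1],[-6.8,7,31.5,17.3,13.5,14.2,1],[-6.8,7,31.5,17.3,13.5,14.2,1]],
  ],
)

```text
time: 7.28
tool_pos: [482.3, -213.6, 161.0]
tcp_rot: [-2.611, -0.544, 0.523]
contact_force: [0.0, 0.4, -0.5]
grip_width: 57.1
```

Request:
send_rows(
  targets=[
    [[-3.1,8.6,31.3,16.6,3.3,9.9,1],[-3.1,8.6,31.3,16.6,3.3,9.9,1],[-3.1,8.6,31.3,16.6,3.3,9.9,1],[-3.1,8.6,31.3,16.6,3.3,9.9,1],[-3.1,8.6,31.3,16.6,3.3,9.9,1]],
  ],
)

```text
time: 7.7
tool_pos: [497.9, -201.8, 160.9]
tcp_rot: [-2.409, -0.336, -0.063]
contact_force: [-0.2, 0.4, -1.2]
grip_width: 56.6
```

```bash
python3 - <<'E'
from ik import *
R,p,o=cur();print(p,np.array(o['joint_positions']).round(2),o['grip_width'])
E
```

```text
[ 497.88047735 -201.81831073  160.90435839] [-0.92  0.6   1.58  0.68  1.45  0.33] 56.590841421325294
```

Tracking as planned.

Request:
send_rows(
  targets=[
    [[0.5,8.7,31.7,11.7,-1.6,5.8,1],[0.5,8.7,31.7,11.7,-1.6,5.8,1],[0.5,8.7,31.7,11.7,-1.6,5.8,1],[0.5,8.7,31.7,11.7,-1.6,5.8,1],[0.5,8.7,31.7,11.7,-1.6,5.8,1]],
  ],
)

```text
time: 8.12
tool_pos: [510.2, -197.4, 161.7]
tcp_rot: [-2.301, -0.044, -0.568]
contact_force: [-0.4, 0.5, -1.4]
grip_width: 56.8
```

Request:
send_rows(
  targets=[
    [[3.4,7.5,31.9,7.2,-1.1,1.8,1],[3.4,7.5,31.9,7.2,-1.1,1.8,1],[3.4,7.5,31.9,7.2,-1.1,1.8,1],[3.4,7.5,31.9,7.2,-1.1,1.8,1],[3.4,7.5,31.9,7.2,-1.1,1.8,1]],
  ],
)

```text
time: 8.53
tool_pos: [517.3, -199.5, 161.7]
tcp_rot: [-2.299, 0.29, -1.038]
contact_force: [-0.6, 0.0, -2.4]
grip_width: 57.3
```

Request:
send_rows(
  targets=[
    [[5.4,5.5,31.9,6.7,2.4,-2.1,1],[5.4,5.5,31.9,6.7,2.4,-2.1,1],[5.4,5.5,31.9,6.7,2.4,-2.1,1],[5.4,5.5,31.9,6.7,2.4,-2.1,1],[5.4,5.5,31.9,6.7,2.4,-2.1,1]],
  ],
)

```text
time: 8.95
tool_pos: [517.8, -206.5, 159.5]
tcp_rot: [-2.436, 0.62, -1.554]
contact_force: [0.4, 0.9, -1.6]
grip_width: 56.7
```

Request:
send_rows(
  targets=[
    [[6.5,3.3,31.8,11,4.7,-5.8,1],[6.5,3.3,31.8,11,4.7,-5.8,1],[6.5,3.3,31.8,11,4.7,-5.8,1],[6.5,3.3,31.8,11,4.7,-5.8,1],[6.5,3.3,31.8,11,4.7,-5.8,1]],
  ],
)

```text
time: 9.37
tool_pos: [510.6, -216.3, 154.2]
tcp_rot: [-2.801, 0.859, -2.248]
contact_force: [0.2, 0.5, -1.7]
grip_width: 56.5
```

Request:
send_rows(
  targets=[
    [[4.4,1,20.6,11.2,1,-5.5,1],[4.4,1,20.6,11.2,1,-5.5,1],[4.4,1,20.6,11.2,1,-5.5,1],[4.4,1,20.6,11.2,1,-5.5,1],[4.4,1,20.6,11.2,1,-5.5,1]],
  ],
)

```text
time: 9.78
tool_pos: [502.1, -223.4, 149.8]
tcp_rot: [3.132, 0.902, -2.796]
contact_force: [0.8, 0.2, -1.1]
grip_width: 56.7
```

```bash
python3 - <<'E'
from ik import *
R,p,o=cur();print(p,np.array(o['joint_positions']).round(2),o['grip_width'],o['contact_force'])
ax=R.apply([np.cos(np.radians(38)),0,0])+R.apply([0,0,np.sin(np.radians(38))]);print("tin z est",ax.round(3))
save(capture("scene"),"s6.png",(150,400,200,500),2.5);save(capture("top"),"t6.png",(120,300,290,490),3)
go(*pose(110,-52,[530,-235,70]))
E
```

```text
[ 502.12866905 -223.37493114  149.76494385] [-1.05  0.44  2.07  1.24  0.96  2.37] 56.66980226008824 [ 0.76462868  0.18510786 -1.12397971]
tin z est [-0.007  0.004 -1.   ]
row [0.4, -0.3, -0.1] [49.2, -20.4, 85.7] rows>= 2.4 t 9.88 target [ 543.9 -229.9   58.4]
```

View pics/s6.png

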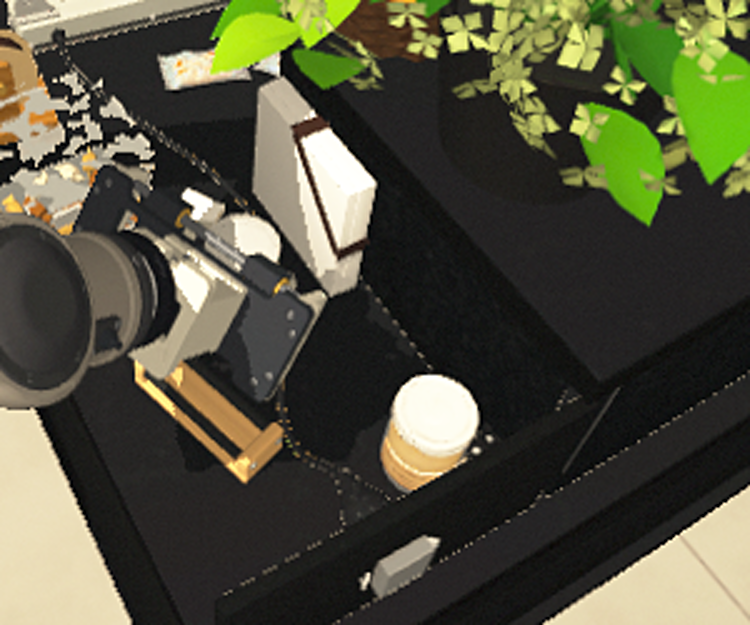

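View pics/t6.png

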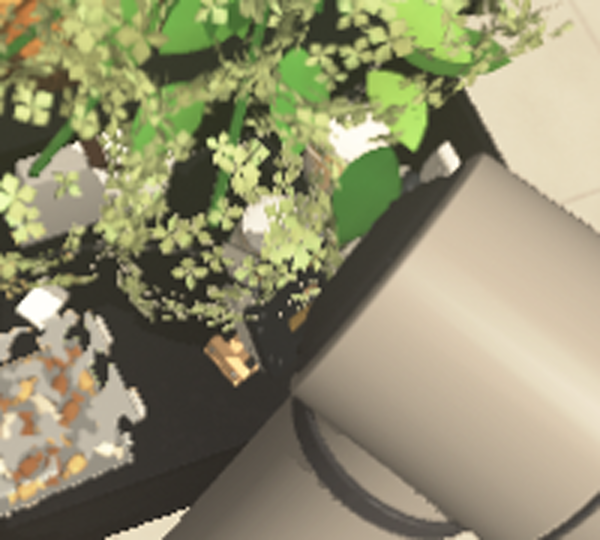

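Request:
send_rows(
  targets=[
    [[0.4,-0.3,0,49,-20,86,1],[0.4,-0.3,0,49,-20,86,1],[0.4,-0.3,0,49,-20,86,1],[0.4,-0.3,0,49,-20,86,1],[0.4,-0.3,0,49,-20,86,1]],
  ],
)

```text
time: 10.3
tool_pos: [544.1, -228.9, 58.1]
tcp_rot: [3.136, 0.908, -2.799]
contact_force: [0.3, -0.1, -1.6]
grip_width: 56.4
```

```bash
python3 - <<'E'
from ik import *
R,p,o=cur();print(p,R.apply([0,0,-18.8])+p,o['grip_width'],o['contact_force'])
th=np.radians(38);ax=R.apply([np.cos(th),0,np.sin(th)]);print("tin z est",ax.round(3))
im=capture("scene");r0,c0=220,250
v=cv2.resize(im[r0:340,c0:400],None,fx=5,fy=5,interpolation=cv2.INTER_CUBIC)
G=R.apply([0,0,-18.8])+p
draw(v,"scene",cyl(G-28*ax,ax,28.5,72),(255,0,0),5,r0,c0); save(v,"s7.png")
go(*pose(110,-52,[530,-235,49]))
E
```

```text
[ 544.06729618 -228.8678801    58.10643255] [ 530.14350518 -233.9515918    69.67033844] 56.42404980256104 [ 0.26005753 -0.1488068  -1.60104881]
tin z est [-0.001  0.004 -1.   ]
row [-0.0, 0.1, -0.2] [17.4, -0.5, 13.1] rows>= 0.5 t 10.35 target [ 543.9 -229.9   37.4]
```

View pics/s7.png

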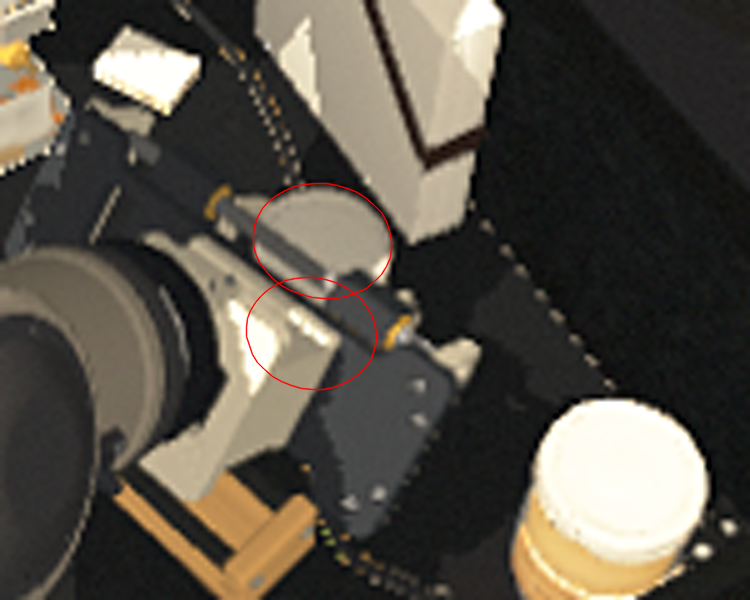

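Request:
send_rows(
  targets=[
    [[0,0,0,6.5,0,5,1],[0,0,0,13,0,10,1],[0,0,0,15,0,11.5,1],[0,0,0,15,0,11.5,1]],
  ],
)

```text
time: 10.68
tool_pos: [543.9, -229.9, 41.1]
tcp_rot: [3.141, 0.909, -2.797]
contact_force: [-0.5, -0.1, -1.3]
grip_width: 56.7
```

Request:
send_rows(
  targets=[
    [[0,0,0,0.8,0,0.6,1],[0,0,0,1.6,0,1.2,1],[0,0,0,1.6,0,1.2,1]],
  ],
)

```text
time: 10.93
tool_pos: [544.0, -229.7, 38.6]
tcp_rot: [3.14, 0.909, -2.798]
contact_force: [-0.1, 0.2, -1.7]
grip_width: 56.8
```

Request:
send_rows(
  targets=[
    [[0,0,0,0.8,0,0.6,1],[0,0,0,1.6,0,1.2,1],[0,0,0,1.6,0,1.2,1]],
  ],
)

```text
time: 11.18
tool_pos: [544.0, -229.5, 36.1]
tcp_rot: [3.138, 0.909, -2.799]
contact_force: [0.1, -1.2, -1.7]
grip_width: 56.5
```

Request:
send_rows(
  targets=[
    [[0,0,0,0.8,0,0.6,1],[0,0,0,1.6,0,1.2,1],[0,0,0,1.6,0,1.2,1]],
  ],
)

```text
time: 11.43
tool_pos: [544.3, -229.1, 35.5]
tcp_rot: [3.139, 0.912, -2.797]
contact_force: [-5.7, 1.7, 11.5]
grip_width: 56.8
```

Request:
send_rows(
  targets=[
    [[0,0,0,-0.8,0,-0.6,1],[0,0,0,-0.8,0,-0.6,1],[0,0,0,-0.8,0,-0.6,-1],[0,0,0,-0.8,0,-0.6,-1],[0,0,0,-0.8,0,-0.6,-1]],
  ],
)

```text
time: 11.85
tool_pos: [543.9, -229.5, 34.8]
tcp_rot: [3.138, 0.908, -2.799]
contact_force: [0.2, 0.3, 0.3]
grip_width: 72.2
```

Request:
send_rows(
  targets=[
    [[0,0,0,0,0,0,-1],[0,0,0,0,0,0,-1],[0,0,0,0,0,0,-1],[0,0,0,0,0,0,-1]],
  ],
)

```text
time: 12.18
tool_pos: [543.9, -229.5, 35.0]
tcp_rot: [3.138, 0.909, -2.799]
contact_force: [0.2, 0.1, -0.1]
grip_width: 91.6
```

```bash
python3 - <<'E'
from ik import *
R,p,o=cur();print(p,R.apply([0,0,-18.8])+p,o['grip_width'],o['contact_force'])
go(*pose(110,-52,R.apply([0,0,-18.8])+p,back=115))
save(capture("scene"),"s8.png",(200,360,230,430),4)
E
```

```text
[ 543.9026253  -229.46821643   34.96656452] [ 529.96140054 -234.51233373   46.52680383] 91.62425512180504 [ 0.19038191  0.0603272  -0.06434175]
row [-0.1, 0.1, -0.2] [-0.1, -0.1, -115.0] rows>= 2.8 t 12.18 target [ 458.7 -260.4  105.8]
```

View pics/s8.png

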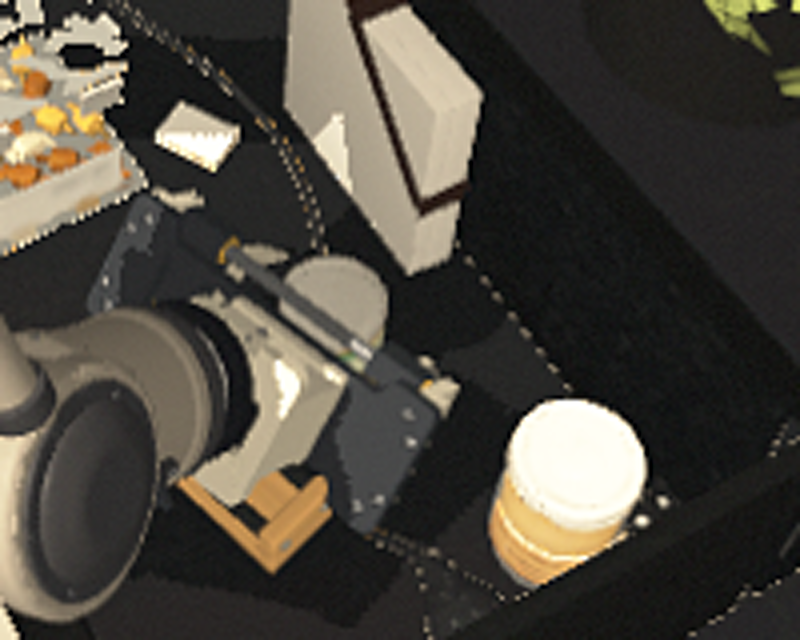

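Released: the tin stands with its base up. Backing out along the tool axis.

Request:
send_rows(
  targets=[
    [[0,0,0,0,0,-25,-1],[0,0,0,0,0,-60,-1],[0,0,0,0,0,-100,-1],[0,0,0,0,0,-115,-1]],
  ],
)

```text
time: 12.57
tool_pos: [456.8, -261.7, 107.5]
tcp_rot: [3.141, 0.908, -2.798]
contact_force: [0.7, -0.5, 0.1]
grip_width: 91.7
```

```bash
python3 - <<'E'
from ik import *
from fm import seeds
R,p,o=cur();q=np.array(o['joint_positions']);print(p,q.round(2))
im=capture("scene");save(im,"s9.png",(200,360,230,430),4)
for n in("tin_base","tin_lid"):
  for d in place_of(n,"scene")[:2]:
    r,c=d['location'];print(n,d['conf'],c,r,atz("scene",(c,r),72 if n=="tin_base" else 0).round(1))
# stamp grasp options
for jaw in (-17,163,73,253):
  R1,p1=pose(jaw,0,[384,310,82],back=90)
  S=[]
  for s in seeds:
    s=s.copy(); s[0]=.5
    qq,c=ik(R1,p1,s)
    if c<1e-6 and not any(abs(qq-x).max()<.05 for x in S): S.append(qq); print(jaw,qq.round(2))
E
```

```text
[ 456.76797049 -261.67445103  107.54333837] [-1.19  0.54  2.1   1.24  0.99  2.19]
tin_base 0.69 312.9 273.0 [ 531.3 -231.2   72. ]
tin_lid 0.88 310.6 291.9 [ 529.4 -233.4    0. ]
-17 [0.52 0.36 1.72 0.   1.06 0.82]
163 [ 0.52  0.36  1.72 -0.    1.06 -2.32]
73 [ 0.52  0.36  1.72 -0.    1.06 -0.75]
253 [ 0.52  0.36  1.72 -0.    1.06  2.39]
```

View pics/s9.png

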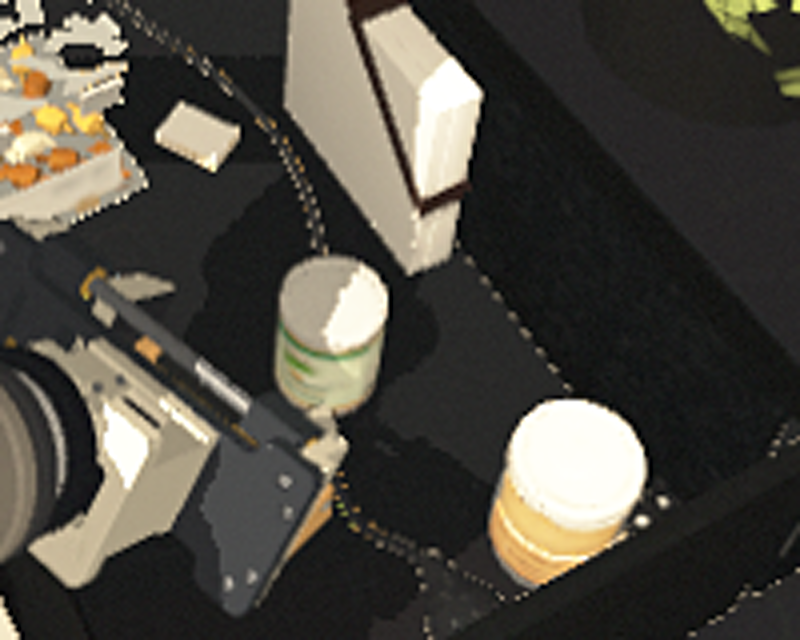

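```bash
python3 - <<'E'
from ik import *
o=get_obs();q=np.array(o['joint_positions'])
print("cutter", [atz("top",(181,283),z).round() for z in (0,40)],[atz("scene",(207,168),z).round() for z in(0,40)])
print("reel top", [atz("top",uv,117).round() for uv in((229,270),(262,302),(258,266),(236,308))])
for jaw,s in((-17,[.52,.36,1.72,0,1.06,.82]),):
  q1,c=ik(*pose(jaw,0,[384,310,82],back=110),s)
  qm,c2=ik(*pose(20,0,[400,0,330],False),[-.2,.2,1.6,.3,1.4,1.0]); print(c,c2,qm.round(2),q1.round(2))
  seg([q,qm,q1],5)
  calls_joint([q,qm,q1],34,190,.85)
E
```

```text
cutter [array([488., 334.,   0.]), array([479., 326.,  40.])] [array([471., 277.,   0.]), array([460., 230.,  40.])]
reel top [array([452., 189., 117.]), array([349., 135., 117.]), array([437., 116., 117.]), array([356., 200., 117.])]
2.56198910856452e-26 1.5478704110293064e-26 [-0.19  0.04  1.62 -0.    1.48 -0.54] [0.52 0.34 1.69 0.   1.11 0.82]
[ 458. -261.  106.] z [ 0.74  0.27 -0.61] wr [ 222. -346.  302.] hand [ 265. -409.   98.] [ 486. -182.  252.]
[ 483. -165.  148.] z [ 0.58  0.46 -0.67] wr [ 298. -313.  360.] hand [ 294. -312.  110.] [ 536. -136.  342.]
[474. -85. 182.] z [ 0.35  0.53 -0.77] wr [ 361. -255.  426.] hand [ 328. -264.  140.] [529. -42. 391.]
[449. -34. 218.] z [ 0.14  0.46 -0.88] wr [ 404. -178.  498.] hand [ 361. -209.  189.] [500.  26. 432.]
[422.  -8. 265.] z [ 0.01  0.26 -0.97] wr [418. -90. 573.] hand [ 318. -130.  256.] [523.  48. 466.]
[400.   0. 330.] z [ 0. -0. -1.] wr [400.   0. 648.] hand [298. -68. 330.] [502.  68. 519.]
[400.  -0. 330.] z [ 0. -0. -1.] wr [400.   0. 648.] hand [298. -68. 330.] [502.  68. 519.]
[419.  56. 301.] z [-0. -0. -1.] wr [4
[... 601 characters left out ...]
.98  0.95  1.1   1.54]
[-7.9, -4.5, -32.0, -52.5, -1.2, 6.5] end [ 478. -100.  175.] [-0.83  0.36  1.93  0.8   1.16  1.21]
[-6.8, -6.3, -32.3, -41.5, -21.3, -0.0] end [464. -61. 196.] [-0.71  0.3   1.87  0.64  1.22  0.87]
[-5.3, -7.8, -32.4, -23.7, -32.4, -8.9] end [447. -32. 220.] [-0.58  0.23  1.81  0.49  1.29  0.53]
[-3.6, -8.9, -32.3, -5.6, -32.9, -20.0] end [429. -14. 249.] [-0.45  0.17  1.75  0.32  1.35  0.17]
[-1.6, -9.9, -31.8, 6.5, -25.3, -32.6] end [413.  -4. 287.] [-0.32  0.1   1.68  0.16  1.42 -0.19]
[-1.3, -9.5, -6.9, 172.5, -13.5, 76.0] end [426. 179. 240.] [0.23 0.21 1.66 0.   1.26 0.26]
[0.0, -0.0, 15.1, 129.6, -46.2, 66.9] end [384. 310. 173.] [0.52 0.34 1.69 0.   1.11 0.82]
```

```bash
python3 - <<'E'
from ik import *
o=get_obs();q=np.array(o['joint_positions'])
q1,c=ik(*pose(-17,0,[384,310,82],back=110),[.52,.36,1.72,0,1.06,.82])
qm,c2=ik(*pose(-58,0,[400,0,310],False),[-.2,.2,1.6,.3,1.4,.8]); print(c,c2,qm.round(2))
seg([q,qm],5)
calls_joint([q,qm,q1],34.5,195,.85)
E
```

```text
2.56198910856452e-26 3.6086950958391445e-26 [-0.19  0.05  1.67  0.    1.43  0.82]
[ 458. -261.  106.] z [ 0.74  0.27 -0.61] wr [ 222. -346.  302.] hand [ 265. -409.   98.] [ 486. -182.  252.]
[ 480. -164.  143.] z [ 0.58  0.46 -0.67] wr [ 296. -311.  358.] hand [ 288. -327.  116.] [ 534. -118.  327.]
[470. -84. 174.] z [ 0.35  0.53 -0.77] wr [ 358. -253.  420.] hand [ 308. -230.  138.] [543. -66. 382.]
[445. -33. 207.] z [ 0.14  0.45 -0.88] wr [ 400. -176.  487.] hand [ 337. -206.  176.] [517.  26. 421.]
[419.  -8. 250.] z [ 0.01  0.25 -0.97] wr [415. -89. 557.] hand [ 378. -148.  233.] [458.  68. 457.]
[400.   0. 310.] z [ 0. -0. -1.] wr [400.   0. 628.] hand [ 318. -100.  310.] [482. 100. 499.]
[-12.5, 1.0, -31.5, -53.1, 68.9, 17.5] end [ 479. -181.  137.] [-1.02  0.46  2.02  1.04  1.06  1.97]
[-12.6, -0.7, -31.5, -65.0, 39.1, 12.0] end [ 476. -109.  164.] [-0.86  0.38  1.95  0.83  1.13  1.74]
[-12.7, -2.0, -31.8, -63.5, 8.8, 1.3] end [458. -54. 191.] [-0.68  0.29  1.88  0.61  1.21  1.5 ]
[-12.8, -3.0, -31.6, -48.8, -15.0, -15.6] end [433. -19. 223.] [-0.5   0.2   1.8   0.39  1.29  1.25]
[-13.4, -4.0, -31.2, -28.5, -25.0, -39.0] end [411.  -3. 270.] [-0.32  0.11  1.72  0.15  1.37  0.99]
[-8.3, -4.3, -33.1, 37.8, -97.0, 22.0] end [425. 102. 265.] [0.06 0.15 1.68 0.   1.32 0.82]
[0.0, -0.0, -22.5, 109.2, -141.3, 77.0] end [398. 278. 188.] [0.45 0.31 1.69 0.   1.14 0.82]
[-0.0, 0.0, -4.1, 24.3, -24.9, 14.8] end [384. 310. 173.] [0.52 0.34 1.69 0.   1.11 0.82]
```

Request:
send_rows(
  targets=[
    [[-12.5,1,-31.5,-53,69,17.5,-1],[-12.5,1,-31.5,-53,69,17.5,-1],[-12.5,1,-31.5,-53,69,17.5,-1],[-12.5,1,-31.5,-53,69,17.5,-1],[-12.5,1,-31.5,-53,69,17.5,-1]],
  ],
)

```text
time: 13.13
tool_pos: [479.8, -178.1, 136.5]
tcp_rot: [-2.742, 0.773, -1.974]
contact_force: [-0.3, -0.2, -0.3]
grip_width: 91.8
```

Request:
send_rows(
  targets=[
    [[-12.6,-0.7,-31.5,-65,39,12,-1],[-12.6,-0.7,-31.5,-65,39,12,-1],[-12.6,-0.7,-31.5,-65,39,12,-1],[-12.6,-0.7,-31.5,-65,39,12,-1],[-12.6,-0.7,-31.5,-65,39,12,-1]],
  ],
)

```text
time: 13.55
tool_pos: [477.0, -106.3, 163.3]
tcp_rot: [-2.583, 0.522, -1.354]
contact_force: [-0.2, -0.7, 0.3]
grip_width: 91.7
```

Request:
send_rows(
  targets=[
    [[-12.7,-2,-31.8,-63.5,9,1,-1],[-12.7,-2,-31.8,-63.5,9,1,-1],[-12.7,-2,-31.8,-63.5,9,1,-1],[-12.7,-2,-31.8,-63.5,9,1,-1],[-12.7,-2,-31.8,-63.5,9,1,-1]],
  ],
)

```text
time: 13.97
tool_pos: [457.9, -51.2, 190.2]
tcp_rot: [-2.603, 0.257, -0.824]
contact_force: [0.6, -0.8, -0.4]
grip_width: 91.9
```

Request:
send_rows(
  targets=[
    [[-12.8,-3,-31.6,-49,-15,-15.6,-1],[-12.8,-3,-31.6,-49,-15,-15.6,-1],[-12.8,-3,-31.6,-49,-15,-15.6,-1],[-12.8,-3,-31.6,-49,-15,-15.6,-1],[-12.8,-3,-31.6,-49,-15,-15.6,-1]],
  ],
)

```text
time: 14.38
tool_pos: [433.2, -16.8, 223.0]
tcp_rot: [-2.75, 0.053, -0.303]
contact_force: [0.0, -0.6, 0.1]
grip_width: 92.1
```

Request:
send_rows(
  targets=[
    [[-13.4,-4,-31.2,-28.5,-25,-39,-1],[-13.4,-4,-31.2,-28.5,-25,-39,-1],[-13.4,-4,-31.2,-28.5,-25,-39,-1],[-13.4,-4,-31.2,-28.5,-25,-39,-1],[-13.4,-4,-31.2,-28.5,-25,-39,-1]],
  ],
)

```text
time: 14.8
tool_pos: [410.9, -1.0, 270.0]
tcp_rot: [-2.983, -0.029, 0.239]
contact_force: [-0.6, -0.4, 0.4]
grip_width: 91.5
```

```bash
python3 - <<'E'
from ik import *
o=get_obs();q=np.array(o['joint_positions']);print(o['tool_pos'],q.round(2),o['time'])
q1,c=ik(*pose(-17,0,[384,310,82],back=110),[.52,.36,1.72,0,1.06,.82])
calls_joint([q,q1],34.5,195,.85)
for n in("scene","top"):
  im=capture(n)
  for lab,z in (("stamp_grip",82),("stamp_foot",0)):
    for d in place_of(lab,n)[:1]:
      r,c=d['location'];print(n,lab,d['conf'],c,r,atz(n,(c,r),z).round(1))
E
```

```text
[410.86252826  -0.96287091 270.03928321] [-0.31  0.11  1.72  0.15  1.37  0.99] 14.8
[-4.5, -4.4, -33.8, 54.3, -154.0, 82.1] end [426. 173. 215.] [0.18 0.24 1.7  0.06 1.22 0.89]
[-3.3, -1.8, -25.2, 72.7, -120.5, 50.6] end [384. 310. 173.] [0.52 0.34 1.69 0.   1.11 0.82]
scene stamp_grip 0.62 168.6 148.2 [380.4 315.8  82. ]
scene stamp_foot 0.75 175.3 169.9 [383.1 314.    0. ]
top stamp_grip 0.8 191.9 315.2 [380.7 313.3  82. ]
top stamp_foot 0.65 195.4 315.4 [389.4 319.3   0. ]
```

Request:
send_rows(
  targets=[
    [[-4.5,-4.4,-33.8,54,-154,82,-1],[-4.5,-4.4,-33.8,54,-154,82,-1],[-4.5,-4.4,-33.8,54,-154,82,-1],[-4.5,-4.4,-33.8,54,-154,82,-1],[-4.5,-4.4,-33.8,54,-154,82,-1]],
  ],
)

```text
time: 15.52
tool_pos: [426.2, 174.1, 213.7]
tcp_rot: [-3.075, -0.017, 0.831]
contact_force: [-0.8, 0.5, 0.2]
grip_width: 91.7
```

Request:
send_rows(
  targets=[
    [[-3.3,-1.8,-25.2,73,-121,51,-1],[-3.3,-1.8,-25.2,73,-121,51,-1],[-3.3,-1.8,-25.2,73,-121,51,-1],[-3.3,-1.8,-25.2,73,-121,51,-1],[-3.3,-1.8,-25.2,73,-121,51,-1]],
  ],
)

```text
time: 15.93
tool_pos: [383.4, 312.2, 171.6]
tcp_rot: [-3.137, 0.001, 1.271]
contact_force: [-0.1, -0.5, 0.2]
grip_width: 91.8
```

Request:
send_rows(
  targets=[
    [[0,0,0,0,0,0,-1],[0,0,0,0,0,0,-1]],
  ],
)

```text
time: 16.1
tool_pos: [386.2, 308.4, 173.5]
tcp_rot: [-3.14, -0.0, 1.263]
contact_force: [-0.3, -0.3, 0.7]
grip_width: 91.7
```

```bash
python3 - <<'E'
from ik import *
R,p,o=cur();print(p,o['dq'].round(2))
go(*pose(-17,0,[383,311.5,82],back=50))
for n,cr in(("scene",(90,220,120,260)),("top",(250,360,130,270))):
  save(capture(n),f"st_{n}.png",cr,5)
E
```

```text
[386.22971147 308.41535873 173.54622668] [-0.03 -0.01  0.   -0.   -0.   -0.  ]
row [-0.1, -0.0, -0.6] [1.9, -3.9, 60.4] rows>= 1.5 t 16.1 target [383.  311.5 113.2]
```

View pics/st_scene.png

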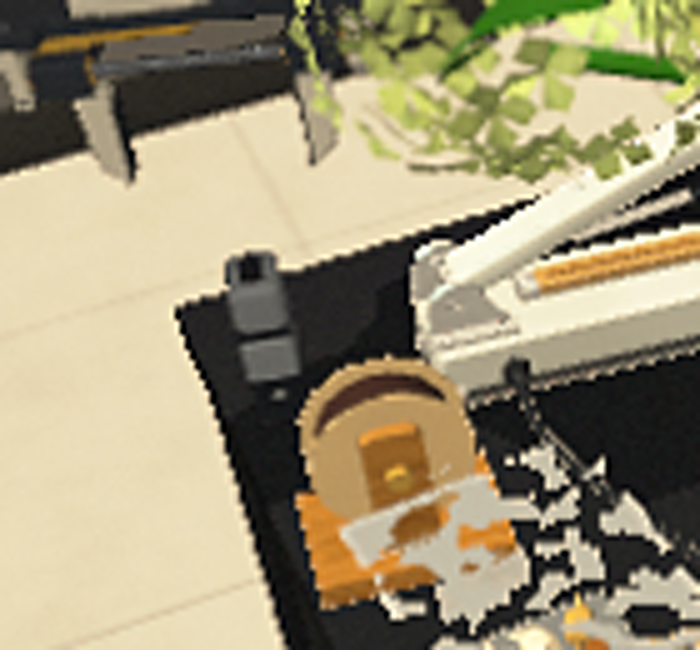

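View pics/st_top.png

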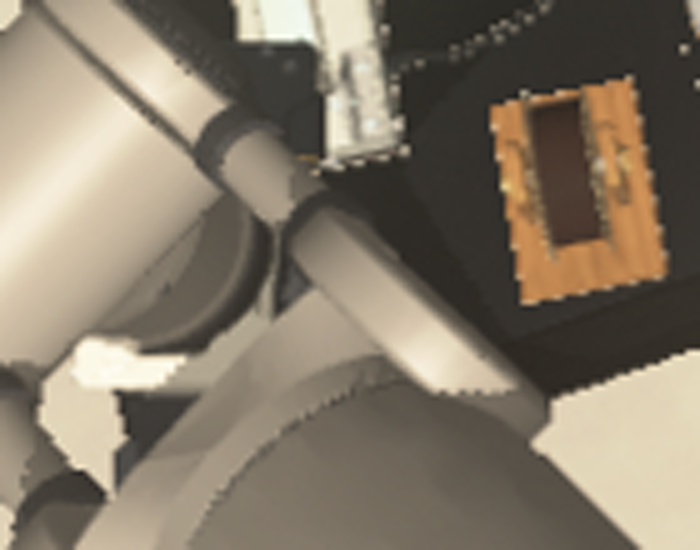

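Request:
send_rows(
  targets=[
    [[0,0,-0.6,2,-4,35,-1],[0,0,-0.6,2,-4,60,-1],[0,0,-0.6,2,-4,60,-1],[0,0,-0.6,2,-4,60,-1]],
  ],
)

```text
time: 16.53
tool_pos: [382.9, 311.0, 113.6]
tcp_rot: [-3.139, 0.001, 1.273]
contact_force: [-0.8, -0.2, 0.6]
grip_width: 91.6
```

```bash
python3 - <<'E'
from ik import *
R,p,o=cur();print(p,o['dq'].round(2))
go(*pose(-17,0,[383,311.5,82]))
save(capture("scene"),f"st2.png",(110,220,120,260),5)
E
```

```text
[382.88085861 310.99650693 113.61032894] [ 0.01 -0.03 -0.05 -0.    0.01  0.  ]
row [-0.1, 0.1, -0.0] [0.6, 0.1, 50.4] rows>= 1.2 t 16.53 target [383.  311.5  63.2]
```

View pics/st2.png

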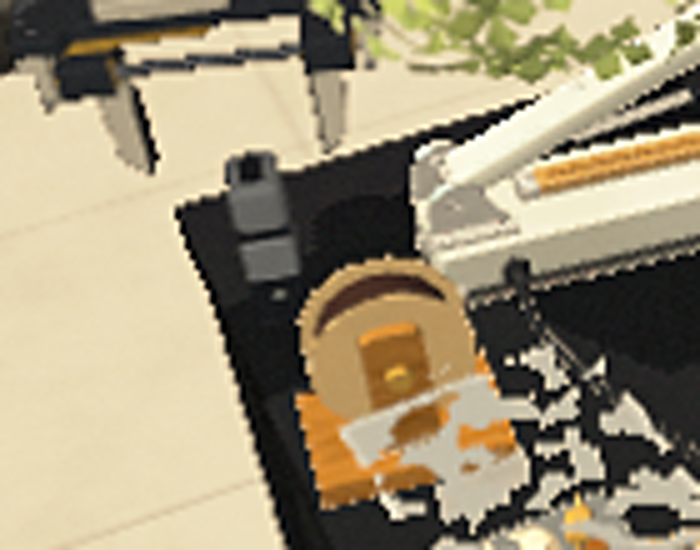

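```bash
python3 - <<'E'
from ik import *
for P in ([383,311.5,100],[383,311.5,0],[383,311.5,113]): print((proj("scene",P)[0]-[120,110]+.5)*5)
im=cv2.imread("pics/st2.png")
im=cv2.cvtColor(im,cv2.COLOR_BGR2RGB)
for z in(0,36,98): draw(im,"scene",box(383,311.5,np.radians(-17),30,42,z,z),(255,0,0),5,110,120)
save(im,"st3.png",(100,350,150,400),3)
E
```

```text
[245.40138695 171.03164564]
[280.09513116 304.46911694]
[240.58107128 152.394845  ]
```

View pics/st3.png

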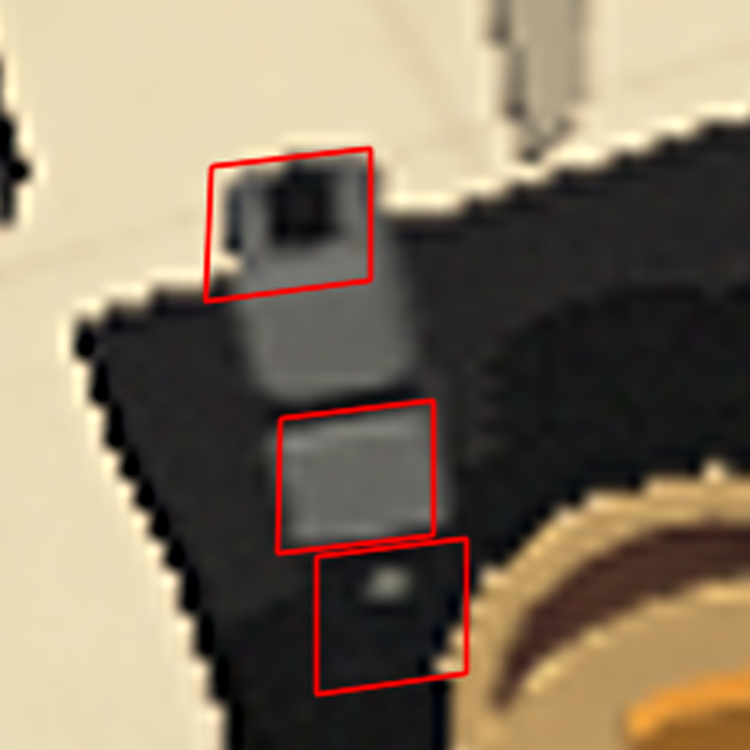

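Request:
send_rows(
  targets=[
    [[0,0,-3,1,0,25,-1],[0,0,-3,1.5,1,42,-1],[0,0,-3,1.5,1,50,-1],[0,0,-3,1.5,1,50,-1],[0,0,-3,1.5,1,50,-1]],
  ],
)

```text
time: 17.0
tool_pos: [384.9, 313.6, 64.9]
tcp_rot: [3.141, -0.002, 1.328]
contact_force: [-0.5, -0.1, 0.4]
grip_width: 91.6
```

Request:
send_rows(
  targets=[
    [[0,0,0,0,0,0,1],[0,0,0,0,0,0,1],[0,0,0,0,0,0,1],[0,0,0,0,0,0,1],[0,0,0,0,0,0,1]],
  ],
)

```text
time: 17.42
tool_pos: [384.2, 313.5, 64.1]
tcp_rot: [-3.141, -0.001, 1.328]
contact_force: [0.1, -0.4, -0.2]
grip_width: 63.1
```

Request:
send_rows(
  targets=[
    [[0,0,0,0,0,0,1],[0,0,0,0,0,0,1],[0,0,0,0,0,0,1],[0,0,0,0,0,0,1],[0,0,0,0,0,0,1]],
  ],
)

```text
time: 17.83
tool_pos: [384.2, 313.4, 63.7]
tcp_rot: [-3.141, -0.001, 1.328]
contact_force: [1.4, -0.2, -1.2]
grip_width: 29.9
```

```bash
python3 - <<'E'
from ik import *
R,p,o=cur();print(p,o['contact_force'],o['moment'],o['grip_width'],o['dq'].round(2))
save(capture("scene"),f"st4.png",(110,220,120,260),5)
E
```

```text
[384.17579725 313.36182474  63.74700106] [ 1.36437608 -0.17456465 -1.17754156] [0.14695201 0.25013268 0.01718025] 29.912277679421805 [-0.    0.   -0.    0.03  0.01  0.  ]
```

View pics/st4.png

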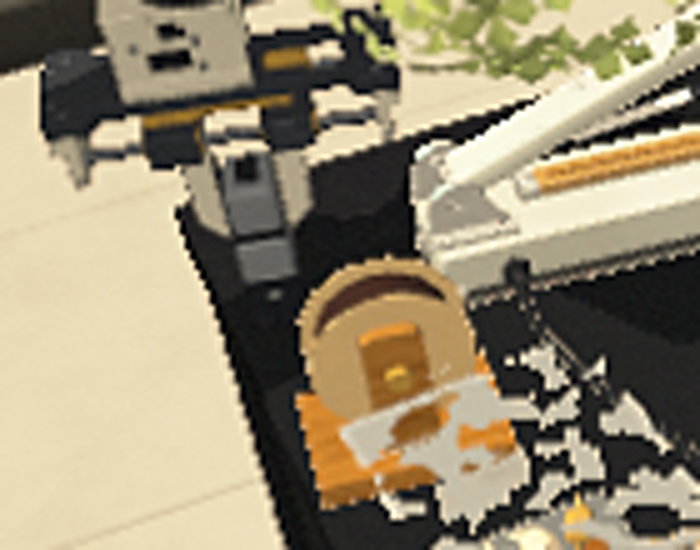

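```bash
python3 - <<'E'
from ik import *
o=get_obs();q=np.array(o['joint_positions']);print(q.round(2))
p=o['tool_pos']
q1,c1=ik(*pose(-14,0,[p[0],p[1],235],False),q)
q2,c2=ik(*pose(-60,0,[440,40,250],False),[0,.2,1.7,0,1.2,.8])
q3,c3=ik(*pose(-85,0,[500,-225,215],False),[-.6,.6,1.4,0,1.1,1.])
print(c1,c2,c3,q3.round(2))
seg([q1,q2,q3],4)
calls_joint([q,q1],34.5,180,.85)
print();calls_joint([q1,q2],34.5,180,.85);print();calls_joint([q2,q3],34.5,180,.85)
E
```

```text
[0.53 0.49 1.81 0.   0.84 0.77]
1.3714864527236342e-26 4.822062509550956e-25 7.385365098485689e-26 [-0.56  0.39  1.48  0.    1.27  0.92]
[384. 313. 235.] z [ 0.  0. -1.] wr [384. 313. 553.] hand [283. 254. 235.] [485. 373. 424.]
[415. 246. 239.] z [ 0.  0. -1.] wr [415. 246. 557.] hand [313. 171. 239.] [517. 321. 428.]
[434. 177. 243.] z [ 0.  0. -1.] wr [434. 177. 561.] hand [336.  90. 243.] [533. 264. 432.]
[443. 108. 247.] z [ 0.  0. -1.] wr [443. 108. 565.] hand [351.  12. 247.] [534. 204. 436.]
[440.  40. 250.] z [ 0.  0. -1.] wr [440.  40. 568.] hand [360. -61. 250.] [520. 141. 439.]
[440.  40. 250.] z [ 0.  0. -1.] wr [440.  40. 568.] hand [360. -61. 250.] [520. 141. 439.]
[469. -18. 244.] z [ 0.  0. -1.] wr [469. -18. 562.] hand [ 396. -121.  244.] [541.  84. 432.]
[489. -83. 236.] z [ 0. -0. -1.] wr [489. -83. 554.] hand [ 425. -185.  236.] [553.  19. 424.]
[ 500. -152.  226.] z [ 0. -0. -1.] wr [ 500. -152.  544.] hand [ 444. -253.  226.] [555. -52. 415.]
[ 500. -225.  215.] z [ 0. -0. -1.] wr [ 500. -225.  533.] hand [ 454. -323.  215.] [ 546. -127.  404.]
[-0.0, -0.0, 0.1, 0.1, -0.1, -171.3] end [384. 313. 235.] [0.53 0.28 1.59 0.   1.27 0.77]

[-0.0, 0.0, 28.6, -151.9, 95.1, -10.1] end [440. 143. 245.] [0.15 0.21 1.65 0.   1.28 0.89]
[-0.0, 0.0, 17.4, -75.6, 70.0, -4.9] end [440.  40. 250.] [-0.08  0.17  1.69  0.    1.28  0.96]

[0.0, -0.0, 16.6, -34.8, 174.5, 20.6] end [ 497. -128.  229.] [-0.4   0.32  1.55  0.    1.27  0.94]
[0.0, -0.0, 8.4, -19.5, 94.6, 14.4] end [ 500. -225.  215.] [-0.56  0.39  1.48  0.    1.27  0.92]
```

Request:
send_rows(
  targets=[
    [[0,0,0,0,0,-15,1],[0,0,0,0,0,-50,1],[0,0,0,0,0,-90,1],[0,0,0,0,0,-130,1],[0,0,0,0,0,-171,1]],
  ],
)

```text
time: 18.3
tool_pos: [383.5, 312.8, 236.2]
tcp_rot: [-3.14, 0.0, 1.328]
contact_force: [1.0, 0.2, -2.4]
grip_width: 29.9
```

Request:
send_rows(
  targets=[
    [[0,0,28.6,-152,95,-10,1],[0,0,28.6,-152,95,-10,1],[0,0,28.6,-152,95,-10,1],[0,0,28.6,-152,95,-10,1],[0,0,28.6,-152,95,-10,1]],
  ],
)

```text
time: 18.72
tool_pos: [441.0, 138.5, 244.8]
tcp_rot: [3.141, 0.001, 0.82]
contact_force: [0.6, -0.2, -1.7]
grip_width: 29.5
```

Request:
send_rows(
  targets=[
    [[0,0,17.4,-75.6,70,-5,1],[0,0,17.4,-75.6,70,-5,1],[0,0,17.4,-75.6,70,-5,1],[0,0,17.4,-75.6,70,-5,1]],
  ],
)

```text
time: 19.05
tool_pos: [440.4, 36.2, 249.5]
tcp_rot: [3.141, 0.001, 0.518]
contact_force: [0.7, 0.3, -1.0]
grip_width: 29.4
```

```bash
python3 - <<'E'
from ik import *
o=get_obs();q=np.array(o['joint_positions']);print(q.round(2),o['tool_pos'],o['grip_width'],o['tcp_rot'])
q3,c3=ik(*pose(-85,0,[500,-225,215],False),[-.6,.6,1.4,0,1.1,1.])
calls_joint([q,q3],34.5,180,.85)
save(capture("scene"),f"st5.png",(90,330,100,400),2.5)
E
```

```text
[-0.09  0.17  1.69 -0.    1.28  0.96] [440.38784233  36.22221921 249.46439566] 29.430703751317285 [3.14148068e+00 9.84451390e-04 5.18195139e-01]
[0.0, 0.0, 16.7, -34.4, 174.8, 20.7] end [ 497. -133.  229.] [-0.41  0.32  1.55 -0.    1.27  0.93]
[0.0, 0.0, 8.0, -18.0, 90.6, 13.9] end [ 500. -225.  215.] [-0.56  0.39  1.48  0.    1.27  0.92]
```

View pics/st5.png

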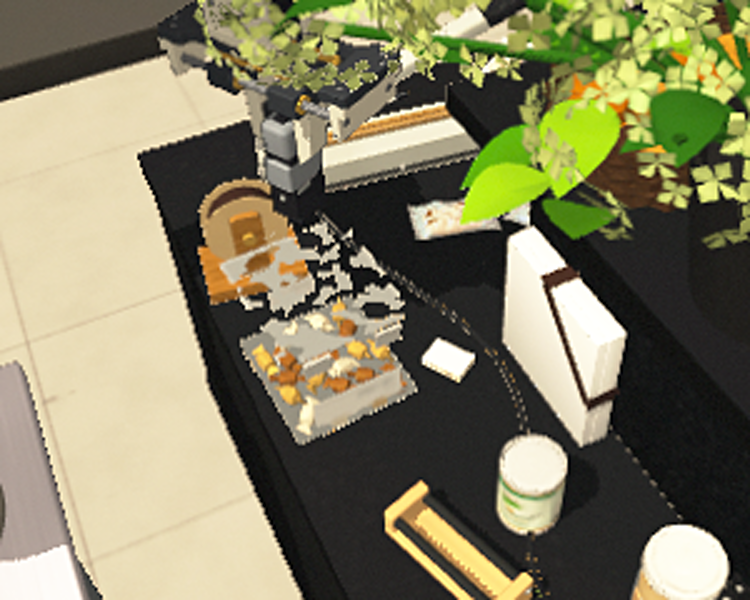

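Request:
send_rows(
  targets=[
    [[0,0,16.7,-34,175,21,1],[0,0,16.7,-34,175,21,1],[0,0,16.7,-34,175,21,1],[0,0,16.7,-34,175,21,1],[0,0,16.7,-34,175,21,1]],
  ],
)

```text
time: 19.52
tool_pos: [500.0, -132.3, 227.1]
tcp_rot: [3.142, 0.001, 0.233]
contact_force: [0.0, -0.5, -2.1]
grip_width: 30.1
```

```bash
python3 - <<'E'
from ik import *
R,p,o=cur();print(p)
im=capture("scene"); r0,c0=250,280
v=cv2.resize(im[r0:330,c0:360],None,fx=8,fy=8,interpolation=cv2.INTER_CUBIC)
draw(v,"scene",cyl([530,-234,0],[0,0,1],28.5,72),(255,0,0),8,r0,c0);save(v,"tn.png")
go(*pose(-85,0,[515,-229,205],False))
E
```

```text
[ 499.99592925 -132.30363632  227.05455567]
row [-0.0, 0.1, 8.3] [-7.6, 97.7, 21.8] rows>= 2.4 t 19.57 target [ 515. -229.  205.]
```

View pics/tn.png

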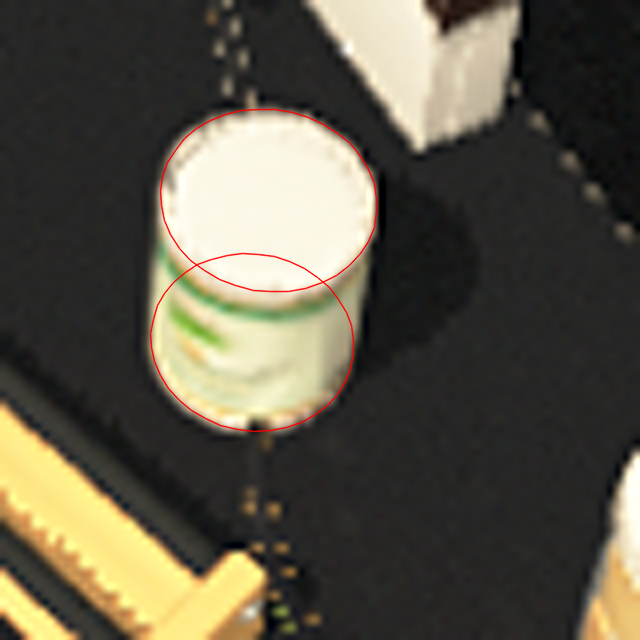

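The model at (530,-234) matches the standing tin to within a pixel. Moving above it.

```bash
python3 - <<'E'
from ik import *
go(*pose(-85,0,[530,-234,205],False))
E
```

```text
row [-0.0, 0.1, 8.3] [5.9, 106.0, 21.8] rows>= 2.6 t 19.57 target [ 530. -234.  205.]
```

Request:
send_rows(
  targets=[
    [[0,0,8.3,6,106,22,1],[0,0,8.3,6,106,22,1],[0,0,8.3,6,106,22,1],[0,0,8.3,6,106,22,1],[0,0,8.3,6,106,22,1]],
  ],
)

```text
time: 19.98
tool_pos: [529.1, -229.4, 205.2]
tcp_rot: [-3.139, 0.002, 0.089]
contact_force: [-0.2, 0.3, -1.1]
grip_width: 29.9
```

```bash
python3 - <<'E'
from ik import *
R,p,o=cur();print(p,o['dq'].round(3),o['contact_force'],o['grip_width'],o['tcp_rot'])
go(*pose(-85,0,[530,-234,145],False))
save(capture("scene"),f"st6.png",(170,370,220,440),3)
E
```

```text
[ 529.11109634 -229.41808059  205.15098662] [ 0.03  -0.036  0.023  0.006  0.005  0.005] [-0.1865448   0.3168899  -1.06663591] 29.858302642831582 [-3.13854403e+00  2.19526319e-03  8.91842646e-02]
row [-0.2, 0.1, 0.1] [0.6, 4.8, 60.1] rows>= 1.4 t 19.98 target [ 530. -234.  145.]
```

View pics/st6.png

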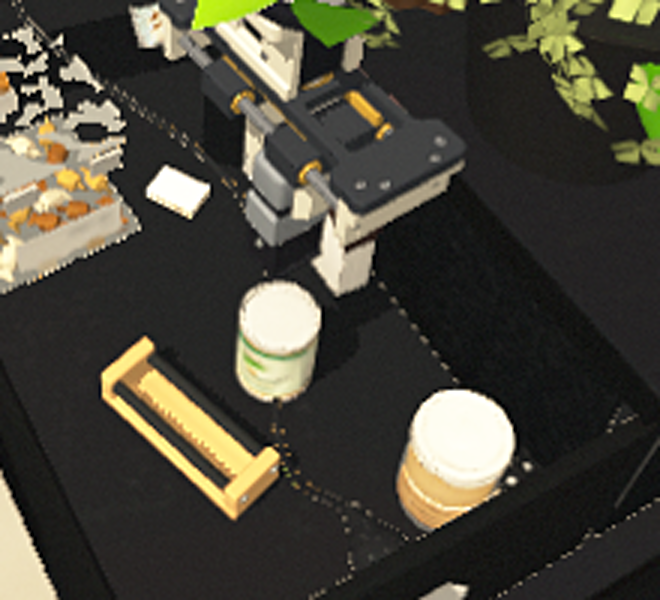

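Request:
send_rows(
  targets=[
    [[0,0,0,0,0,25,1],[0,0,0,0,0,50,1],[0,0,0,0,0,59,1],[0,0,0,0,0,59,1],[0,0,0,0,0,59,1]],
  ],
)

```text
time: 20.45
tool_pos: [529.5, -229.1, 148.0]
tcp_rot: [-3.141, 0.0, 0.091]
contact_force: [-0.4, -0.4, -0.4]
grip_width: 30.2
```

```bash
python3 - <<'E'
from ik import *
R,p,o=cur();print(p,o['dq'].round(3),o['contact_force'],o['grip_width'],o['tcp_rot'])
go(*pose(-85,0,[530,-234,136],False))
v=capture("scene"); r0,c0=240,270
v=cv2.resize(v[r0:330,c0:380],None,fx=6,fy=6,interpolation=cv2.INTER_CUBIC)
zf=p[2]-63.7
draw(v,"scene",cyl([530,-234,0],[0,0,1],28.5,72),(255,0,0),6,r0,c0)
draw(v,"scene",box(p[0],p[1],np.radians(-85),34,40,zf,zf+3),(0,255,0),6,r0,c0)
save(v,"st7.png")
E
```

```text
[ 529.46566901 -229.14862592  147.9797621 ] [-0.01  -0.017 -0.032 -0.004 -0.001 -0.001] [-0.35227966 -0.44533667 -0.44106958] 30.17820450873414 [-3.14058409e+00  3.09174203e-04  9.06667175e-02]
row [-0.1, 0.0, 0.2] [0.1, 4.9, 12.0] rows>= 0.3 t 20.45 target [ 530. -234.  136.]
```

View pics/st7.png

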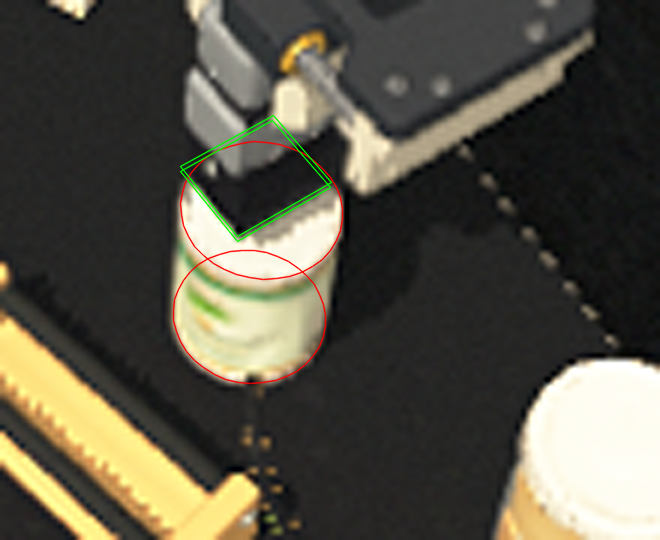

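The green box, which is the expected foot, matches the stamp's black foot. I'll shift 5 mm in y and lower to just above the base.

Request:
send_rows(
  targets=[
    [[0,0,0,0,5,3,1],[0,0,0,0,5,7,1],[0,0,0,0,5,9,1],[0,0,0,0,5,9,1]],
  ],
)

```text
time: 20.83
tool_pos: [529.4, -235.3, 137.9]
tcp_rot: [-3.14, 0.001, 0.089]
contact_force: [0.2, 0.6, -1.1]
grip_width: 29.8
```

Request:
send_rows(
  targets=[
    [[0,0,0,0,0,1,1],[0,0,0,0,0,2,1],[0,0,0,0,0,2,1]],
  ],
)

```text
time: 21.08
tool_pos: [529.5, -235.2, 136.1]
tcp_rot: [-3.141, 0.001, 0.089]
contact_force: [-0.2, -0.1, -1.3]
grip_width: 29.5
```

Request:
send_rows(
  targets=[
    [[0,0,0,0,0,1,1],[0,0,0,0,0,2,1],[0,0,0,0,0,2,1]],
  ],
)

```text
time: 21.33
tool_pos: [529.8, -235.3, 134.6]
tcp_rot: [-3.141, -0.0, 0.089]
contact_force: [-0.8, 0.0, 3.5]
grip_width: 29.7
```

Request:
send_rows(
  targets=[
    [[0,0,0,0,0,1.5,1],[0,0,0,0,0,3,1],[0,0,0,0,0,4,1],[0,0,0,0,0,4,1]],
  ],
)

```text
time: 21.67
tool_pos: [529.8, -235.3, 130.6]
tcp_rot: [-3.141, -0.0, 0.089]
contact_force: [-0.7, 1.2, 6.0]
grip_width: 30.3
```

Request:
send_rows(
  targets=[
    [[0,0,0,0,0,1.5,1],[0,0,0,0,0,3,1],[0,0,0,0,0,4,1],[0,0,0,0,0,4,1]],
  ],
)

```text
time: 22.0
tool_pos: [529.9, -235.3, 127.1]
tcp_rot: [-3.141, -0.001, 0.089]
contact_force: [-2.7, 1.5, 9.6]
grip_width: 29.9
```

```bash
python3 - <<'E'
from ik import *
R,p,o=cur();print(p,o['contact_force'],o['moment'])
save(capture("scene"),"st8.png",(230,340,260,380),6)
E
```

```text
[ 529.92128089 -235.31206023  127.08492122] [-2.67689027  1.54425127  9.59558232] [ 0.30448092  0.74632926 -0.03844782]
```

View pics/st8.png

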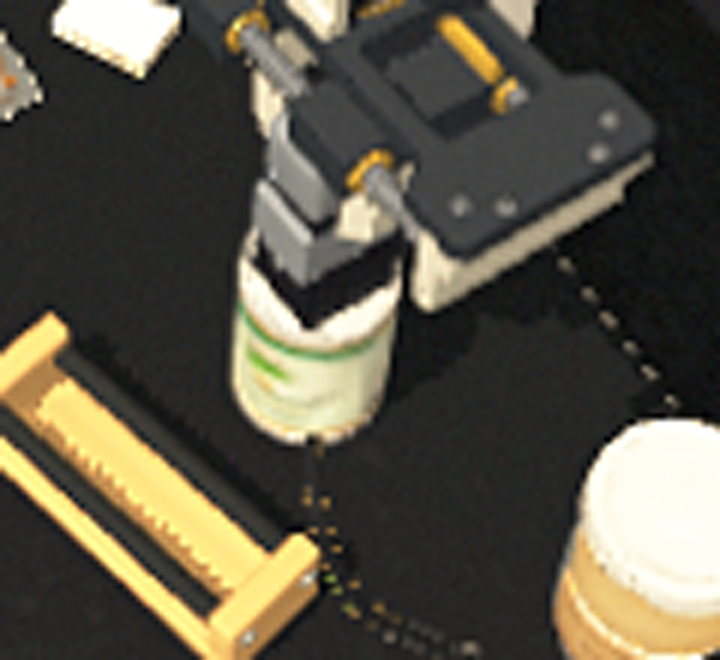

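Request:
send_rows(
  targets=[
    [[0,0,0,0,0,1.5,1],[0,0,0,0,0,3,1],[0,0,0,0,0,4,1],[0,0,0,0,0,4,1]],
  ],
)

```text
time: 22.38
tool_pos: [530.0, -235.3, 123.5]
tcp_rot: [-3.142, -0.001, 0.089]
contact_force: [-2.5, 1.8, 12.1]
grip_width: 30.1
```

Request:
send_rows(
  targets=[
    [[0,0,0,0,0,1,1],[0,0,0,0,0,2,1],[0,0,0,0,0,2,1],[0,0,0,0,0,2,1]],
  ],
)

```text
time: 22.72
tool_pos: [530.0, -235.3, 121.9]
tcp_rot: [3.141, -0.001, 0.089]
contact_force: [-1.9, 2.6, 13.4]
grip_width: 29.8
```

Request:
send_rows(
  targets=[
    [[0,0,0,0,0,0.8,1],[0,0,0,0,0,1.5,1],[0,0,0,0,0,1.5,1],[0,0,0,0,0,1.5,1]],
  ],
)

```text
time: 23.05
tool_pos: [530.0, -235.3, 120.6]
tcp_rot: [3.141, -0.001, 0.089]
contact_force: [-3.1, 2.1, 15.5]
grip_width: 29.6
```

```bash
python3 - <<'E'
from ik import *
R,p,o=cur();print(p,o['contact_force'],o['moment'])
save(capture("scene"),"st9.png",(230,340,260,380),6)
E
```

```text
[ 530.03715255 -235.31060535  120.57176329] [-3.13621188  2.12726384 15.47358073] [0.464895   1.04380858 0.00317688]
```

View pics/st9.png

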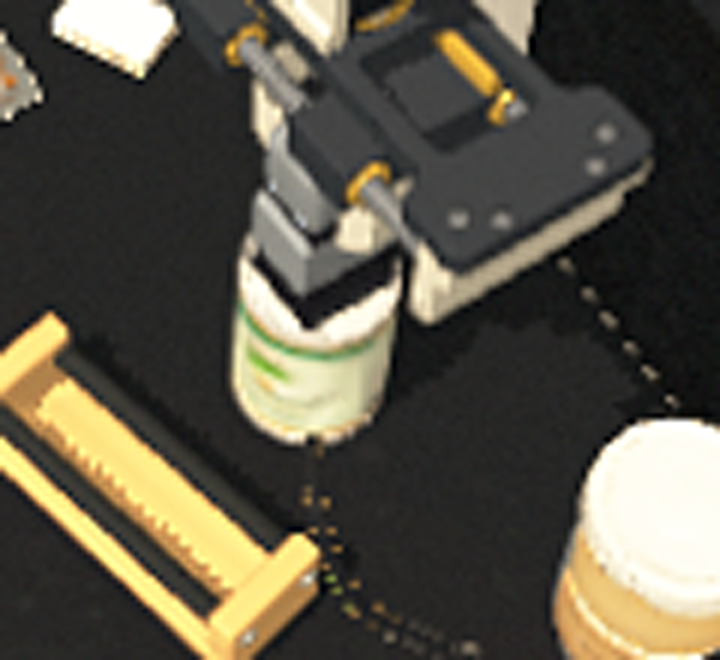

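Force rose steadily at about 0.85 N/mm to roughly 16.7 N with the stamp's weight added back. That fits the spring pressed to about 15 mm, well past 11 mm, with no slip. Letting up gently.

Request:
send_rows(
  targets=[
    [[0,0,0,0,0,-3,1],[0,0,0,0,0,-6,1],[0,0,0,0,0,-9,1],[0,0,0,0,0,-12,1],[0,0,0,0,0,-15,1]],
  ],
)

```text
time: 23.52
tool_pos: [529.8, -235.3, 134.4]
tcp_rot: [-3.141, -0.0, 0.089]
contact_force: [-0.5, 1.8, 3.3]
grip_width: 30.0
```

Request:
send_rows(
  targets=[
    [[0,0,0,0,0,-4,1],[0,0,0,0,0,-10,1],[0,0,0,0,0,-30,1],[0,0,0,0,0,-60,1],[0,0,0,0,0,-85,1]],
  ],
)

```text
time: 23.93
tool_pos: [529.4, -235.2, 219.4]
tcp_rot: [-3.14, 0.001, 0.089]
contact_force: [0.9, -0.5, -1.7]
grip_width: 29.8
```

```bash
python3 - <<'E'
from ik import *
o=get_obs();q=np.array(o['joint_positions']);print(q.round(2),o['tool_pos'],o['grip_width'],o['contact_force'])
q2,c2=ik(*pose(-60,0,[440,40,250],False),[0,.2,1.7,0,1.2,.8])
q1,c1=ik(*pose(-14,0,[384,313,150],False),[.53,.3,1.6,0,1.2,.77])
calls_joint([q,q2],34.5,190,.85);print();calls_joint([q2,q1],34.5,190,.85)
save(capture("scene"),"st10.png",(170,370,220,440),3)
E
```

```text
[-0.55  0.45  1.38  0.    1.32  0.93] [ 529.42840003 -235.23881232  219.44660276] 29.793636366297314 [ 0.89934963 -0.46156023 -1.71161578]
[-0.1, 0.0, -15.6, -20.9, -187.0, -23.2] end [492. -51. 243.] [-0.26  0.27  1.58  0.    1.29  0.95]
[-0.0, 0.0, -9.3, -16.6, -103.4, -7.0] end [440.  40. 250.] [-0.08  0.17  1.69  0.    1.28  0.96]

[0.0, -0.0, -29.7, 77.2, -160.8, 63.5] end [426. 218. 187.] [0.31 0.3  1.71 0.   1.14 0.84]
[0.0, -0.0, -16.3, 60.8, -84.7, 36.5] end [384. 313. 150.] [0.53 0.37 1.72 0.   1.06 0.77]
```

View pics/st10.png

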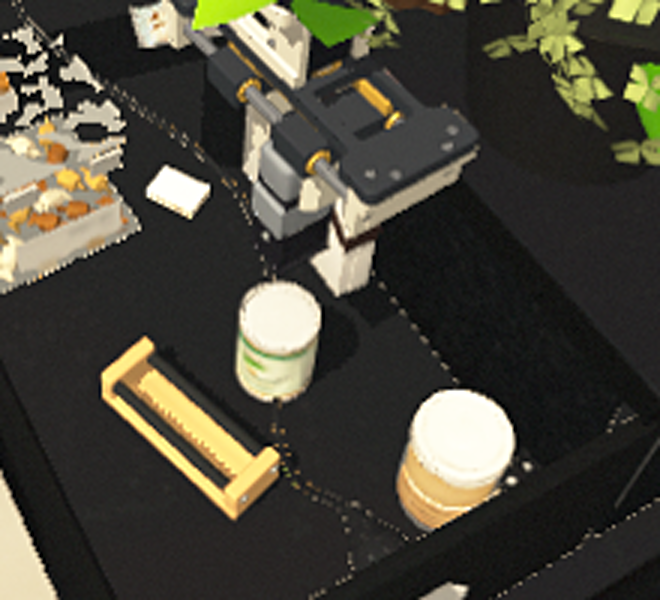

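Request:
send_rows(
  targets=[
    [[0,0,-15.6,-21,-187,-23,1],[0,0,-15.6,-21,-187,-23,1],[0,0,-15.6,-21,-187,-23,1],[0,0,-15.6,-21,-187,-23,1],[0,0,-15.6,-21,-187,-23,1]],
  ],
)

```text
time: 24.4
tool_pos: [490.8, -47.5, 242.2]
tcp_rot: [-3.139, 0.0, 0.363]
contact_force: [-0.6, 0.4, -0.9]
grip_width: 30.0
```

Request:
send_rows(
  targets=[
    [[0,0,-9.3,-16.6,-103.4,-7,1],[0,0,-9.3,-16.6,-103.4,-7,1],[0,0,-9.3,-16.6,-103.4,-7,1]],
  ],
)

```text
time: 24.65
tool_pos: [437.5, 42.8, 248.9]
tcp_rot: [-3.139, 0.001, 0.528]
contact_force: [0.4, 0.8, -1.6]
grip_width: 30.4
```

Request:
send_rows(
  targets=[
    [[0,0,-29.7,77,-161,5,1],[0,0,-29.7,77,-161,5,1],[0,0,-29.7,77,-161,5,1],[0,0,-29.7,77,-161,5,1],[0,0,-29.7,77,-161,5,1]],
  ],
)

```text
time: 25.07
tool_pos: [424.9, 222.5, 243.7]
tcp_rot: [-3.139, -0.002, 1.052]
contact_force: [-0.5, -0.1, -1.7]
grip_width: 29.8
```

```bash
python3 - <<'E'
from ik import *
print(cur()[1]); go(*pose(-14,0,[384,313,235],False))
E
```

```text
[424.94939863 222.45378781 243.72341426]
row [-0.1, -0.1, -15.7] [58.3, -80.4, 9.0] rows>= 2.4 t 25.07 target [384. 313. 235.]
```

Request:
send_rows(
  targets=[
    [[0,0,-15.7,58,-80,9,1],[0,0,-15.7,58,-80,9,1],[0,0,-15.7,58,-80,9,1],[0,0,-15.7,58,-80,9,1],[0,0,-15.7,58,-80,9,1]],
  ],
)

```text
time: 25.48
tool_pos: [386.0, 308.4, 234.8]
tcp_rot: [-3.141, 0.0, 1.317]
contact_force: [-0.5, -0.0, -2.1]
grip_width: 29.8
```

Request:
send_rows(
  targets=[
    [[0,0,0,0,0,35,1],[0,0,0,0,0,75,1],[0,0,0,0,0,115,1],[0,0,0,0,0,145,1],[0,0,0,0,0,160,1]],
  ],
)

```text
time: 25.9
tool_pos: [385.2, 305.6, 71.7]
tcp_rot: [-3.137, 0.004, 1.313]
contact_force: [-0.2, -0.1, -0.8]
grip_width: 29.3
```

Request:
send_rows(
  targets=[
    [[0,0,0,0,0,0,1],[0,0,0,0,0,0,1]],
  ],
)

```text
time: 26.07
tool_pos: [386.9, 307.2, 75.1]
tcp_rot: [-3.14, 0.0, 1.314]
contact_force: [0.6, -0.2, -0.9]
grip_width: 30.2
```

Request:
send_rows(
  targets=[
    [[0,0,0,0,0,4,1],[0,0,0,0,0,8,1],[0,0,0,0,0,9.5,1],[0,0,0,0,0,9.5,1]],
  ],
)

```text
time: 26.4
tool_pos: [386.5, 308.4, 66.2]
tcp_rot: [-3.141, -0.001, 1.316]
contact_force: [0.6, 0.1, -0.4]
grip_width: 29.5
```

Request:
send_rows(
  targets=[
    [[0,0,0,0,0,1,1],[0,0,0,0,0,1.5,1],[0,0,0,0,0,1.5,1]],
  ],
)

```text
time: 26.65
tool_pos: [386.3, 308.5, 64.4]
tcp_rot: [-3.141, -0.001, 1.316]
contact_force: [-0.6, -0.5, -0.9]
grip_width: 30.1
```

Request:
send_rows(
  targets=[
    [[0,0,0,0,0,0.7,1],[0,0,0,0,0,1,1],[0,0,0,0,0,1,1]],
  ],
)

```text
time: 26.9
tool_pos: [386.4, 308.6, 63.6]
tcp_rot: [-3.141, -0.001, 1.316]
contact_force: [-0.4, 0.3, 2.2]
grip_width: 29.9
```

Request:
send_rows(
  targets=[
    [[0,0,0,0,0,0,-1],[0,0,0,0,0,0,-1],[0,0,0,0,0,0,-1],[0,0,0,0,0,0,-1],[0,0,0,0,0,0,-1]],
  ],
)

```text
time: 27.32
tool_pos: [386.2, 308.4, 63.2]
tcp_rot: [-3.141, -0.001, 1.316]
contact_force: [-0.6, 1.0, -0.4]
grip_width: 58.8
```

Request:
send_rows(
  targets=[
    [[0,0,0,0,0,0,-1],[0,0,0,0,0,-20,-1],[0,0,0,0,0,-60,-1],[0,0,0,0,0,-100,-1],[0,0,0,0,0,-140,-1]],
  ],
)

```text
time: 27.73
tool_pos: [385.8, 308.0, 204.7]
tcp_rot: [-3.14, 0.0, 1.316]
contact_force: [0.3, 1.3, 0.5]
grip_width: 89.6
```

```bash
python3 - <<'E'
from ik import *
from fm import seeds
R,p,o=cur();q=np.array(o['joint_positions']);print(p,q.round(2),o['grip_width'])
save(capture("scene"),f"st11.png",(110,220,120,260),5)
# regrip poses: pointing psi, positive tilt (tool x toward pointing), tau 70
for psi in (0,20):
  for par in (0,1):
    jaw=psi-90 if par==0 else psi+90
    R1,p1=pose(jaw,70 if par==0 else -70,[530,-234.5,56],back=110)
    for s in seeds:
      qq,c=ik(R1,p1,s)
      if c<1e-6: print(psi,par,qq.round(2)); break
E
```

```text
[385.83169364 308.00088059 204.67072057] [0.52 0.31 1.64 0.   1.2  0.77] 89.62982159276743
0 0 [-1.3   0.84  2.48  1.9   1.27 -1.74]
0 1 [-1.3   0.84  2.48  1.9   1.27  1.4 ]
20 0 [-1.33  0.8   2.13  1.39  1.25 -1.35]
20 1 [-1.33  0.8   2.13  1.39  1.25  1.79]
```

View pics/st11.png

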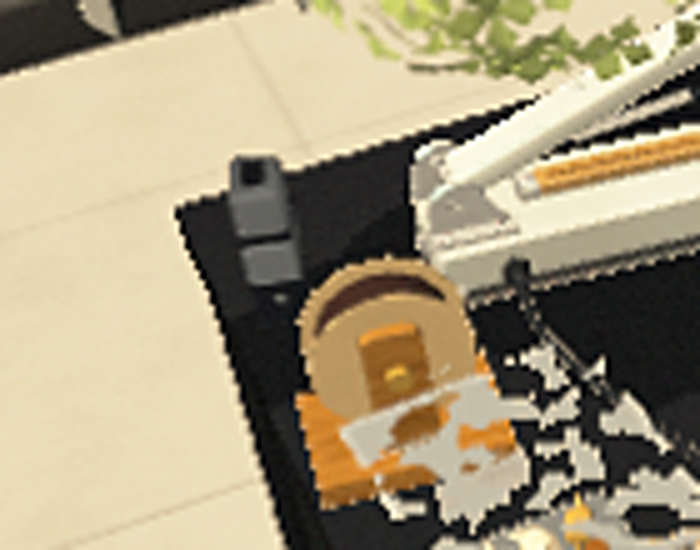

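```bash
python3 - <<'E'
from ik import *
o=get_obs();q=np.array(o['joint_positions'])
qm,c2=ik(*pose(20,0,[400,0,300],False),[-.2,.1,1.6,0,1.4,-.5])
qa,ca=ik(*pose(20-90,60,[480,-200,190],back=60),[-1.1,.6,1.8,1.2,1.2,-1.3])
qp,cp=ik(*pose(20-90,70,[530,-234.5,58],back=110),[-1.33,.8,2.13,1.39,1.25,-1.35])
print(c2,ca,cp,qm.round(2),qa.round(2),qp.round(2))
seg([qm,qa,qp],5)
calls_joint([q,qm],34.5,190,.85);print();calls_joint([qm,qa],34.5,190,.85);print();calls_joint([qa,qp],34.5,190,.85)
E
```

```text
2.4302600146986185e-23 3.1176509531405907e-26 1.023083723779806e-25 [-0.19  0.05  1.69 -0.    1.4  -0.54] [-1.24  0.33  2.18  1.23  1.17 -0.87] [-1.33  0.79  2.14  1.39  1.25 -1.35]
[400.   0. 300.] z [-0. -0. -1.] wr [400.   0. 618.] hand [298. -68. 300.] [502.  68. 489.]
[399.  -4. 254.] z [ 0.    0.26 -0.97] wr [397. -85. 561.] hand [ 299. -101.  249.] [498.  28. 450.]
[412. -18. 229.] z [ 0.13  0.46 -0.88] wr [ 370. -165.  507.] hand [ 290. -151.  219.] [500.   0. 419.]
[434. -54. 218.] z [ 0.35  0.56 -0.75] wr [ 322. -232.  456.] hand [ 272. -228.  206.] [506. -18. 392.]
[ 451. -120.  215.] z [ 0.61  0.5  -0.62] wr [ 258. -280.  410.] hand [ 257. -302.  203.] [499. -66. 366.]
[ 446. -212.  211.] z [ 0.81  0.3  -0.5 ] wr [ 188. -306.  370.] hand [ 243. -364.  202.] [ 473. -136.  337.]
[ 446. -212.  211.] z [ 0.81  0.3  -0.5 ] wr [ 188. -306.  370.] hand [ 243. -364.  202.] [ 473. -136.  337.]
[ 449. -225.  188.] z [ 0.83  0.31 -0.47] wr [ 187. -324.  338.] hand [ 243. -379.  179.] [ 476. -150.  311.]
[ 451. -236.  165.] z [ 0.84  0.32 -0.44] wr [ 184. -339.  304.] hand [ 243. -39
[... 347 characters left out ...]
-191.  189.]
[0.3, -0.4, -19.1, -163.4, 81.1, -52.1] end [426. 131. 264.] [0.13 0.16 1.66 0.   1.31 0.05]
[0.3, -0.0, -15.5, -128.7, -36.1, -36.3] end [400.   0. 300.] [-0.19  0.05  1.69 -0.    1.4  -0.54]

[-9.1, 24.0, 22.6, -14.5, 2.8, 66.8] end [408. -13. 233.] [-0.56  0.15  1.86  0.43  1.32 -0.66]
[-17.9, 17.2, 23.9, -60.8, 36.7, -7.2] end [442. -73. 216.] [-0.89  0.24  2.02  0.82  1.24 -0.76]
[-22.9, 11.7, 22.8, -75.2, 73.2, -60.2] end [ 450. -194.  212.] [-1.2   0.32  2.16  1.18  1.17 -0.85]
[-3.2, 1.2, 2.8, -6.6, 15.5, -8.4] end [ 446. -212.  211.] [-1.24  0.33  2.18  1.23  1.17 -0.87]

[-0.0, 10.0, 0.0, -112.6, 49.5, 47.9] end [ 449. -264.   89.] [-1.33  0.79  2.14  1.39  1.25 -1.35]
```

Request:
send_rows(
  targets=[
    [[0,0,-19,-163,81,-52,-1],[0,0,-19,-163,81,-52,-1],[0,0,-19,-163,81,-52,-1],[0,0,-19,-163,81,-52,-1],[0,0,-19,-163,81,-52,-1]],
  ],
)

```text
time: 28.2
tool_pos: [423.8, 128.1, 255.7]
tcp_rot: [3.141, -0.0, 1.649]
contact_force: [1.7, -0.5, 0.3]
grip_width: 91.8
```

Request:
send_rows(
  targets=[
    [[0,0,-15.5,-129,-36,-36,-1],[0,0,-15.5,-129,-36,-36,-1],[0,0,-15.5,-129,-36,-36,-1],[0,0,-15.5,-129,-36,-36,-1]],
  ],
)

```text
time: 28.53
tool_pos: [397.1, -3.8, 291.7]
tcp_rot: [3.141, 0.0, 1.921]
contact_force: [0.9, -1.0, 0.5]
grip_width: 91.7
```

Request:
send_rows(
  targets=[
    [[-9.1,24,22.6,-14.5,3,67,-1],[-9.1,24,22.6,-14.5,3,67,-1],[-9.1,24,22.6,-14.5,3,67,-1],[-9.1,24,22.6,-14.5,3,67,-1],[-9.1,24,22.6,-14.5,3,67,-1]],
  ],
)

```text
time: 28.95
tool_pos: [405.6, -14.6, 223.6]
tcp_rot: [3.066, -0.444, 1.528]
contact_force: [-0.6, 0.0, -0.3]
grip_width: 92.0
```

Request:
send_rows(
  targets=[
    [[-17.9,17.2,23.9,-61,37,-7,-1],[-17.9,17.2,23.9,-61,37,-7,-1],[-17.9,17.2,23.9,-61,37,-7,-1],[-17.9,17.2,23.9,-61,37,-7,-1],[-17.9,17.2,23.9,-61,37,-7,-1]],
  ],
)

```text
time: 29.37
tool_pos: [439.5, -75.6, 206.3]
tcp_rot: [3.025, -0.788, 1.056]
contact_force: [-0.3, 0.4, -0.3]
grip_width: 91.6
```

```bash
python3 - <<'E'
from ik import *
o=get_obs();q=np.array(o['joint_positions']);print(o['tool_pos'],q.round(2))
qp,cp=ik(*pose(20-90,70,[530,-234.5,58],back=110),[-1.33,.8,2.13,1.39,1.25,-1.35])
qa,ca=ik(*pose(20-90,60,[480,-200,190],back=60),[-1.1,.6,1.8,1.2,1.2,-1.3])
calls_joint([q,qa],35.5,190,.85)
calls_joint([qa,qp],35.5,190,.85)
E
```

```text
[439.5203206  -75.64745977 206.25425165] [-0.9   0.25  2.03  0.83  1.22 -0.79]
[-23.7, 11.9, 23.5, -70.3, 77.5, -68.2] end [ 449. -200.  211.] [-1.21  0.32  2.17  1.2   1.17 -0.86]
[-2.1, 0.8, 1.8, -3.4, 10.4, -5.6] end [ 446. -212.  211.] [-1.24  0.33  2.18  1.23  1.17 -0.87]
[-0.0, 10.0, 0.0, -112.6, 49.5, 47.9] end [ 449. -264.   89.] [-1.33  0.79  2.14  1.39  1.25 -1.35]
```

Request:
send_rows(
  targets=[
    [[-23.7,11.9,23.5,-70,77,-68,-1],[-23.7,11.9,23.5,-70,77,-68,-1],[-23.7,11.9,23.5,-70,77,-68,-1],[-23.7,11.9,23.5,-70,77,-68,-1],[-23.7,11.9,23.5,-70,77,-68,-1]],
  ],
)

```text
time: 29.78
tool_pos: [448.9, -201.8, 211.0]
tcp_rot: [3.119, -1.031, 0.414]
contact_force: [0.3, 1.4, -1.0]
grip_width: 91.6
```

```bash
python3 - <<'E'
from ik import *
R,p,o=cur();print(p)
go(*pose(20-90,70,[530,-234.5,58],back=110))
E
```

```text
[ 448.8924034  -201.77889047  211.01366236]
row [-2.0, 10.9, 1.7] [-117.1, 56.1, 42.9] rows>= 3.3 t 29.78 target [ 449.5 -263.8   89.2]
```

Request:
send_rows(
  targets=[
    [[-2,10.9,1.7,-117,56,43,-1],[-2,10.9,1.7,-117,56,43,-1],[-2,10.9,1.7,-117,56,43,-1],[-2,10.9,1.7,-117,56,43,-1],[-2,10.9,1.7,-117,56,43,-1]],
  ],
)

```text
time: 30.2
tool_pos: [449.6, -262.5, 84.4]
tcp_rot: [-3.124, -1.219, 0.34]
contact_force: [-0.5, 0.4, 0.0]
grip_width: 91.7
```

Request:
send_rows(
  targets=[
    [[0,0,0,0,0,0,-1],[0,0,0,0,0,0,-1]],
  ],
)

```text
time: 30.37
tool_pos: [450.4, -259.6, 90.9]
tcp_rot: [3.141, -1.222, 0.361]
contact_force: [0.2, 0.4, 0.4]
grip_width: 91.8
```

```bash
python3 - <<'E'
from ik import *
R,p,o=cur();print(p,o['tcp_rot'],o['dq'].round(3))
go(*pose(20-90,70,[530,-234.5,58]))
save(capture("scene"),"r1.png",(170,370,200,440),3)
E
```

```text
[ 450.42282269 -259.57789413   90.94946826] [ 3.14053594 -1.22181582  0.36075683] [ 0.006 -0.042  0.009  0.001 -0.001 -0.003]
row [-0.6, -0.0, 0.2] [-2.5, 4.7, 108.4] rows>= 2.6 t 30.37 target [ 546.6 -228.5   51.6]
```

View pics/r1.png

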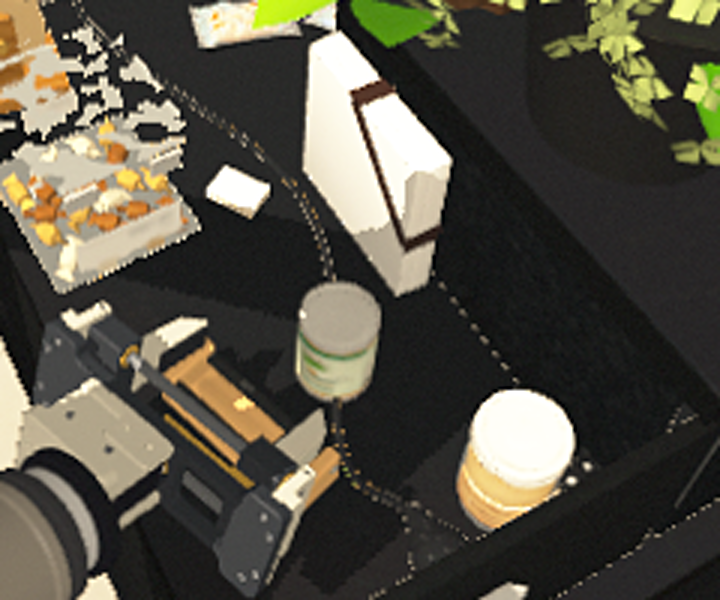

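Request:
send_rows(
  targets=[
    [[-0.6,0,0,-2.5,4.7,20,-1],[-0.6,0,0,-2.5,4.7,50,-1],[-0.6,0,0,-2.5,4.7,70,-1],[-0.6,0,0,-2.5,4.7,70,-1],[-0.6,0,0,-2.5,4.7,70,-1]],
  ],
)

```text
time: 30.83
tool_pos: [513.4, -240.5, 65.4]
tcp_rot: [3.122, -1.222, 0.371]
contact_force: [-0.7, 0.5, 0.1]
grip_width: 91.8
```

```bash
python3 - <<'E'
from ik import *
R,p,o=cur();print(p,o['tcp_rot'],o['dq'].round(3),o['contact_force'])
go(*pose(20-90,70,[530,-234.5,58]))
E
```

```text
[ 513.35268124 -240.48138979   65.38297077] [ 3.12244708 -1.22173396  0.37055277] [-0.039  0.     0.003 -0.012  0.     0.   ] [-0.68987258  0.51241844  0.11768926]
row [-0.1, -0.0, 0.4] [-0.9, 0.1, 37.9] rows>= 0.9 t 30.83 target [ 546.6 -228.5   51.6]
```

Request:
send_rows(
  targets=[
    [[0,0,0,-0.5,0,20,-1],[0,0,0,-1,0,38,-1],[0,0,0,-1,0,38,-1],[0,0,0,-1,0,38,-1]],
  ],
)

```text
time: 31.17
tool_pos: [545.8, -229.7, 50.8]
tcp_rot: [3.126, -1.222, 0.365]
contact_force: [-0.8, 0.5, 0.2]
grip_width: 92.2
```

Request:
send_rows(
  targets=[
    [[0,0,0,0,0,0,1],[0,0,0,0,0,0,1],[0,0,0,0,0,0,1],[0,0,0,0,0,0,1],[0,0,0,0,0,0,1]],
  ],
)

```text
time: 31.58
tool_pos: [545.8, -230.4, 49.7]
tcp_rot: [3.129, -1.221, 0.36]
contact_force: [-1.4, 1.0, 0.3]
grip_width: 63.0
```

Request:
send_rows(
  targets=[
    [[0,0,0,0,0,0,1],[0,0,0,0,0,0,1],[0,0,0,0,0,0,1]],
  ],
)

```text
time: 31.83
tool_pos: [546.0, -230.0, 49.7]
tcp_rot: [3.13, -1.222, 0.36]
contact_force: [-2.0, -1.4, 2.0]
grip_width: 57.1
```

```bash
python3 - <<'E'
from ik import *
R,p,o=cur();q=np.array(o['joint_positions']);print(p,"G",R.apply([0,0,-18.8])+p,o['tcp_rot'],o['dq'].round(3),o['contact_force'],o['grip_width'],q.round(2))
save(capture("scene"),"r2.png",(200,340,240,420),4)
# up
qu,cu=ik(*pose(-70,70,[505,-225,175]),q); 
ql1,c1=ik(*pose(-161.5,-20 if 0 else 20,[440,-230,170]),[-.55,.4,1.9,-.56,.5,2.76])
ql0,c0=ik(*pose(18.5,-20,[440,-230,170]),[-.55,.4,1.9,-.56,.5,-.38])
print(cu,c0,c1,qu.round(2),ql0.round(2))
seg([qu,ql0],8)
E
```

```text
[ 545.97530003 -229.97881095   49.70679494] G [ 529.36590809 -235.99685082   56.13729221] [ 3.13018361 -1.22167743  0.35975595] [ 0.002 -0.    -0.001 -0.001  0.     0.   ] [-2.01125025 -1.40666511  2.03454462] 57.053429399470296 [-1.08  0.89  2.07  1.65  1.2  -1.38]
6.923947297216896e-26 3.838431881497616e-26 4.009366763339185e-26 [-1.12  0.59  2.13  1.52  1.21 -1.12] [-0.49  0.28  1.91 -0.36  0.72 -0.57]
[ 522. -219.  169.] z [ 0.88  0.32 -0.34] wr [ 241. -321.  277.] hand [ 310. -373.  156.] [ 547. -146.  268.]
[ 503. -156.  143.] z [ 0.73  0.48 -0.48] wr [ 269. -308.  296.] hand [ 297. -336.  133.] [542. -98. 268.]
[ 472. -117.  117.] z [ 0.55  0.55 -0.63] wr [ 296. -291.  316.] hand [ 283. -304.  107.] [523. -67. 267.]
[ 438. -102.   95.] z [ 0.37  0.53 -0.76] wr [ 321. -272.  337.] hand [ 273. -278.   86.] [508. -61. 266.]
[ 409. -109.   80.] z [ 0.2   0.44 -0.88] wr [ 344. -249.  358.] hand [ 271. -257.   73.] [495. -73. 267.]
[ 392. -135.   76.] z [ 0.09  0.28 -0.96] wr [ 365. -223.  381.] hand [ 276. -240.   71.] [ 486. -100.  271.]
[ 392. -170.   87.] z [ 0.03  0.08 -1.  ] wr [ 382. -195.  404.] hand [ 291. -223.   84.] [ 485. -136.  281.]
[ 409. -206.  112.] z [ 0.04 -0.13 -0.99] wr [ 397. -165.  427.] hand [ 302. -249.  110.] [ 506. -130.  306.]
[ 442. -236.  152.] z [ 0.11 -0.32 -0.94] wr [ 408. -133.  451.] hand [ 320. -278.  149.] [ 536. -111.  343.]
```

View pics/r2.png

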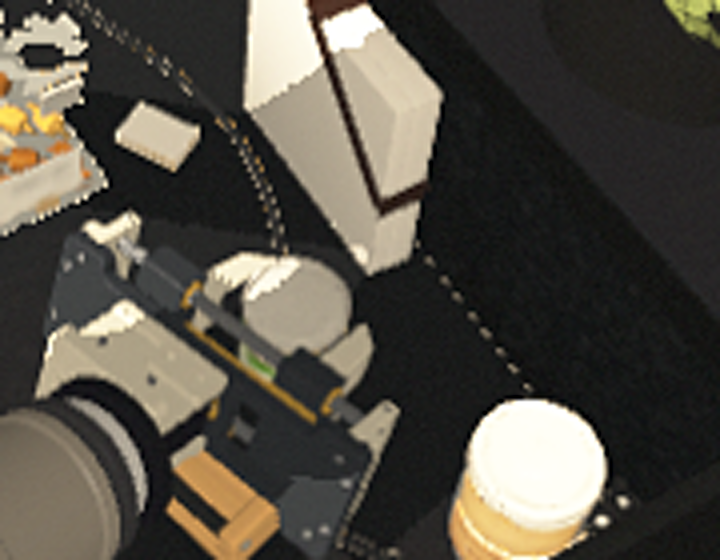

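```bash
cat > lay.py <<'E'
from ik import *
o=get_obs();q=np.array(o['joint_positions'])
qu,cu=ik(*pose(-70,70,[495,-225,190]),q)
ql0,c0=ik(*pose(18.5,-20,[440,-231,190]),[-.55,.4,1.9,-.56,.5,-.38])
N=24; qs=[qu]
Pu=fk(qu,g)[1];Pl=fk(ql0,g)[1]
for s in np.linspace(0,1,N+1)[1:]:
    A,T=fk(qu+(ql0-qu)*s,g); p=Pu+(Pl-Pu)*s+np.array([-10,-5,60])*np.sin(np.pi*s)
    qq,c=ik(A,p,qs[-1]); 
    if c>1e-6: print("bad",s,c)
    qs.append(qq)
if __name__=="__main__":
    print(qu.round(2)); seg(qs[::3]+[qs[-1]],1)
    print(np.array(qs[::3]).round(2))
    calls_joint([q,qu],35,190,.85); print(); calls_joint(qs,35,190,.8)
E
python3 lay.py
```

```text
[-1.14  0.55  2.14  1.48  1.22 -1.09]
[ 512. -219.  184.] z [ 0.88  0.32 -0.34] wr [ 231. -321.  292.] hand [ 300. -373.  171.] [ 537. -146.  283.]
[ 499. -223.  205.] z [ 0.74  0.47 -0.48] wr [ 264. -373.  358.] hand [ 293. -402.  195.] [ 539. -164.  331.]
[ 499. -223.  205.] z [ 0.74  0.47 -0.48] wr [ 264. -373.  358.] hand [ 293. -402.  195.] [ 539. -164.  331.]
[ 487. -227.  223.] z [ 0.56  0.54 -0.63] wr [ 309. -399.  422.] hand [ 298. -413.  213.] [ 538. -177.  375.]
[ 487. -227.  223.] z [ 0.56  0.54 -0.63] wr [ 309. -399.  422.] hand [ 298. -413.  213.] [ 538. -177.  375.]
[ 476. -230.  235.] z [ 0.38  0.53 -0.76] wr [ 356. -398.  477.] hand [ 310. -405.  225.] [ 546. -189.  408.]
[ 476. -230.  235.] z [ 0.38  0.53 -0.76] wr [ 356. -398.  477.] hand [ 310. -405.  225.] [ 546. -189.  408.]
[ 467. -233.  238.] z [ 0.22  0.43 -0.87] wr [ 397. -371.  516.] hand [ 326. -380.  230.] [ 552. -197.  426.]
[ 467. -233.  238.] z [ 0.22  0.43 -0.87] wr [ 397. -371.  516.] hand [ 326. -380.  230.] [ 552. -197.  426.]
[ 459. -235.  232.] z [ 0.1   0.28 -0.96] wr [ 427. -323.  536.] hand [ 
[... 1076 characters left out ...]
-0.89  0.4   1.52  0.46  1.46 -0.65]
 [-0.79  0.37  1.51  0.27  1.4  -0.68]
 [-0.69  0.33  1.58  0.09  1.26 -0.71]
 [-0.59  0.28  1.71 -0.09  1.04 -0.7 ]
 [-0.5   0.25  1.88 -0.34  0.78 -0.6 ]]
[0.1, 0.0, 0.2, 116.1, -21.6, -72.7] end [ 512. -219.  184.] [-1.14  0.55  2.14  1.48  1.22 -1.09]

[23.4, -19.8, -16.8, 30.3, -1.1, -40.9] end [ 485. -228.  226.] [-1.05  0.44  1.71  0.83  1.39 -0.68]
[14.7, -24.0, -20.8, -4.7, -11.8, -21.4] end [ 463. -234.  236.] [-0.85  0.39  1.51  0.37  1.44 -0.66]
[5.2, -26.5, -22.3, -19.2, -15.2, 27.3] end [ 448. -237.  203.] [-0.61  0.29  1.67 -0.04  1.11 -0.71]
[-0.9, -15.4, -12.0, 2.6, -7.0, 29.9] end [ 442. -237.  172.] [-0.5   0.25  1.88 -0.34  0.78 -0.6 ]
```

Request:
send_rows(
  targets=[
    [[0,0,0,9,0,-3.5,1],[0,0,0,40,-5,-20,1],[0,0,0,75,-12,-42,1],[0,0,0,116,-22,-73,1],[0,0,0,116,-22,-73,1]],
  ],
)

```text
time: 32.3
tool_pos: [510.5, -218.0, 188.0]
tcp_rot: [3.117, -1.222, 0.373]
contact_force: [0.6, 0.7, -2.2]
grip_width: 57.0
```

Request:
send_rows(
  targets=[
    [[23.4,-19.8,-16.8,30,-1,-41,1],[23.4,-19.8,-16.8,30,-1,-41,1],[23.4,-19.8,-16.8,30,-1,-41,1],[23.4,-19.8,-16.8,30,-1,-41,1],[23.4,-19.8,-16.8,30,-1,-41,1]],
  ],
)

```text
time: 32.72
tool_pos: [483.5, -228.2, 226.6]
tcp_rot: [3.064, -0.848, 0.906]
contact_force: [0.0, -0.0, -2.2]
grip_width: 56.9
```

Request:
send_rows(
  targets=[
    [[14.7,-24,-20.8,-5,-12,-21,1],[14.7,-24,-20.8,-5,-12,-21,1],[14.7,-24,-20.8,-5,-12,-21,1],[14.7,-24,-20.8,-5,-12,-21,1],[14.7,-24,-20.8,-5,-12,-21,1]],
  ],
)

```text
time: 33.13
tool_pos: [462.2, -233.6, 236.0]
tcp_rot: [3.079, -0.4, 1.315]
contact_force: [0.3, 0.9, -2.7]
grip_width: 57.0
```

Request:
send_rows(
  targets=[
    [[5.2,-26.5,-22.3,-19,-15,27,1],[5.2,-26.5,-22.3,-19,-15,27,1],[5.2,-26.5,-22.3,-19,-15,27,1],[5.2,-26.5,-22.3,-19,-15,27,1],[5.2,-26.5,-22.3,-19,-15,27,1]],
  ],
)

```text
time: 33.55
tool_pos: [447.7, -235.7, 202.7]
tcp_rot: [3.111, 0.085, 1.684]
contact_force: [-0.4, -0.7, -1.8]
grip_width: 56.8
```

```bash
python3 - <<'E'
from ik import *
R,p,o=cur();q=np.array(o['joint_positions']);print(p,q.round(2),o['grip_width'],o['contact_force'])
ang=np.radians(20)
go(*pose(18.5,-20,[440.5,-232.5,120]))
E
```

```text
[ 447.70454242 -235.70489707  202.67296558] [-0.61  0.29  1.68 -0.05  1.1  -0.7 ] 56.77714326554112 [-0.3922994  -0.70746747 -1.77072957]
row [-0.9, -14.9, -12.0] [6.3, -8.5, 100.0] rows>= 2.7 t 33.55 target [ 442.5 -238.6  102.3]
```

Request:
send_rows(
  targets=[
    [[-0.9,-14.9,-12,6,-8.5,100,1],[-0.9,-14.9,-12,6,-8.5,100,1],[-0.9,-14.9,-12,6,-8.5,100,1],[-0.9,-14.9,-12,6,-8.5,100,1],[-0.9,-14.9,-12,6,-8.5,100,1]],
  ],
)

```text
time: 33.97
tool_pos: [441.5, -237.4, 101.1]
tcp_rot: [-3.141, 0.34, 1.889]
contact_force: [-0.0, -0.5, -0.2]
grip_width: 56.9
```

Request:
send_rows(
  targets=[
    [[0,0,0,0,0,0,1],[0,0,0,0,0,0,1]],
  ],
)

```text
time: 34.13
tool_pos: [444.4, -240.4, 104.0]
tcp_rot: [3.135, 0.347, 1.885]
contact_force: [-0.2, -0.4, -1.4]
grip_width: 56.8
```

```bash
cat > laychk.py <<'E'
from ik import *
import sys
R,p,o=cur();print(p,o['tcp_rot'],o['grip_width'],o['contact_force'],o['dq'].round(3))
G=R.apply([0,0,-18.8])+p; th=np.radians(70)
# tin z axis in tool frame: at stand (tilt +70) lid dir = -world z
Rs,_=pose(-70,70,[0,0,0]); axt=Rs.inv().apply([0,0,-1]); ax=R.apply(axt); print("G",G.round(1),"lid dir",ax.round(3),"yaw",np.degrees(np.arctan2(ax[1],ax[0])))
b=G-15.9*ax; print("base",b.round(1),"mid",(b+36*ax).round(1))
for c,(r0,r1,c0,c1) in(("scene",(240,350,240,380)),("top",(190,270,340,450))):
    im=capture(c);v=cv2.resize(im[r0:r1,c0:c1],None,fx=5,fy=5,interpolation=cv2.INTER_CUBIC)
    draw(v,c,cyl(b,ax,28.5,72),(255,0,0),5,r0,c0)
    draw(v,c,box(446.5,-251.5,np.radians(108.8),134,46,0,33),(0,255,255),5,r0,c0); save(v,f"{sys.argv[1]}_{c}.png")
go(*pose(18.5,-20,[440.1,-232.5,float(sys.argv[2])]))
E
python3 laychk.py l1 70
```

```text
[ 444.43503325 -240.3686046   104.03576951] [3.13546676 0.34689805 1.8852421 ] 56.77100075690376 [-0.2104995  -0.35485603 -1.44457314] [-0.003 -0.003  0.009 -0.014 -0.009  0.011]
G [ 442.3 -234.3  121.7] lid dir [ 0.311 -0.95  -0.002] yaw -71.86353970495016
base [ 437.4 -219.2  121.7] mid [ 448.6 -253.4  121.7]
row [0.1, -0.1, -0.4] [19.3, -1.4, 47.4] rows>= 1.2 t 34.23 target [ 442.1 -238.6   52.3]
```

View pics/l1_scene.png

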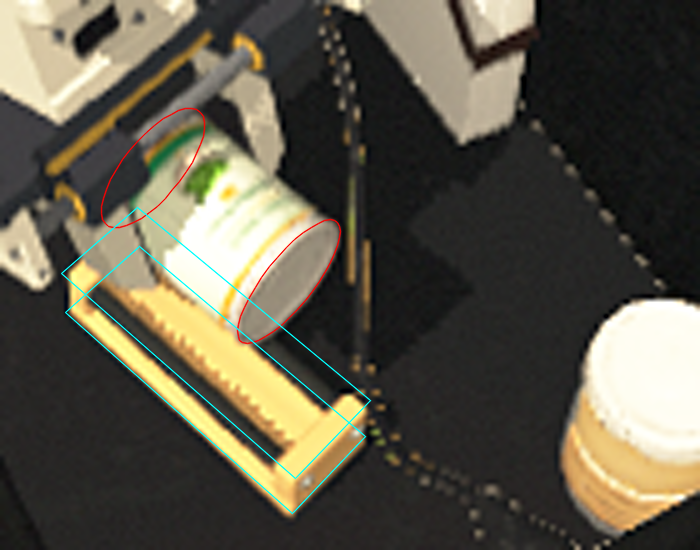

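View pics/l1_top.png

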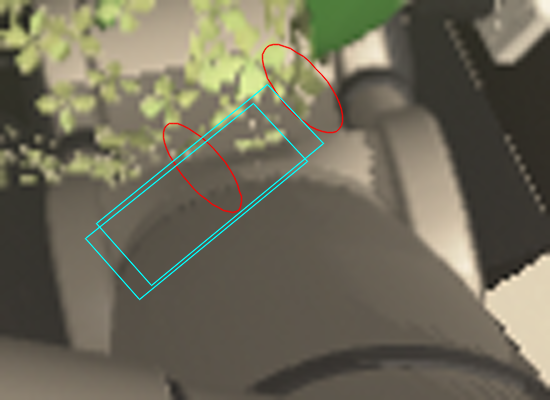

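Lid end to the right and the model agrees with the picture; the cradle is directly beneath. Lowering.

Request:
send_rows(
  targets=[
    [[0,0,0,8,-1,20,1],[0,0,0,16,-1.4,40,1],[0,0,0,19.3,-1.4,47.4,1],[0,0,0,19.3,-1.4,47.4,1],[0,0,0,19.3,-1.4,47.4,1]],
  ],
)

```text
time: 34.65
tool_pos: [441.0, -237.9, 51.0]
tcp_rot: [3.139, 0.345, 1.888]
contact_force: [0.6, -0.5, -1.4]
grip_width: 56.7
```

```bash
python3 laychk.py l2 53
```

```text
[ 441.04369874 -237.86159015   50.99604312] [3.13907034 0.34495621 1.88818731] 56.67704394005658 [ 0.59911438 -0.4922984  -1.44291287] [ 0.003 -0.02  -0.011  0.001 -0.001 -0.002]
G [ 439.  -231.8   68.7] lid dir [ 0.313 -0.95  -0.004] yaw -71.76540790886223
base [ 434.  -216.7   68.8] mid [ 445.3 -250.9   68.6]
row [0.1, -0.2, -0.3] [4.7, 0.3, 15.7] rows>= 0.4 t 34.75 target [ 442.1 -238.6   35.3]
```

View pics/l2_scene.png

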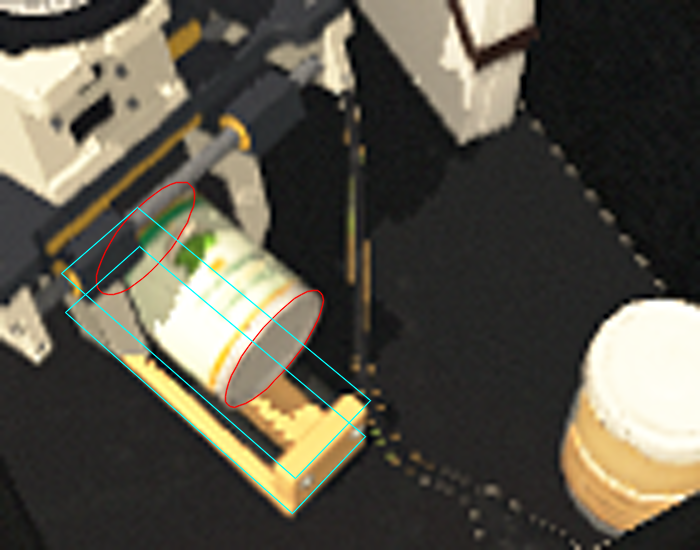

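Request:
send_rows(
  targets=[
    [[0,0,0,1.4,0,4,1],[0,0,0,2.8,0,8,1],[0,0,0,4.2,0,12,1],[0,0,0,4.5,0,13,1],[0,0,0,4.5,0,13,1]],
  ],
)

```text
time: 35.17
tool_pos: [441.2, -237.3, 36.9]
tcp_rot: [3.139, 0.345, 1.89]
contact_force: [0.2, 0.4, 1.4]
grip_width: 56.9
```

Request:
send_rows(
  targets=[
    [[0,0,0,0.3,0,1,1],[0,0,0,0.6,0,1.8,1],[0,0,0,0.6,0,1.8,1]],
  ],
)

```text
time: 35.42
tool_pos: [441.4, -237.4, 36.6]
tcp_rot: [3.138, 0.347, 1.889]
contact_force: [-3.9, 6.2, 20.8]
grip_width: 56.5
```

Request:
send_rows(
  targets=[
    [[0,0,0,-0.5,0,-1.3,1],[0,0,0,-0.5,0,-1.3,1],[0,0,0,-0.5,0,-1.3,-1],[0,0,0,-0.5,0,-1.3,-1],[0,0,0,-0.5,0,-1.3,-1]],
  ],
)

```text
time: 35.83
tool_pos: [440.6, -237.3, 35.8]
tcp_rot: [3.14, 0.344, 1.89]
contact_force: [0.2, 0.0, 0.6]
grip_width: 72.1
```

Request:
send_rows(
  targets=[
    [[0,0,0,0,0,0,-1],[0,0,0,0,0,0,-1],[0,0,0,0,0,0,-1],[0,0,0,0,0,0,-1]],
  ],
)

```text
time: 36.17
tool_pos: [440.7, -237.3, 36.1]
tcp_rot: [3.14, 0.344, 1.89]
contact_force: [0.9, -0.7, 0.2]
grip_width: 91.7
```

Request:
send_rows(
  targets=[
    [[0,0,0,0,0,-25,-1],[0,0,0,0,0,-65,-1],[0,0,0,0,0,-105,-1],[0,0,0,0,0,-140,-1],[0,0,0,0,0,-140,-1]],
  ],
)

```text
time: 36.58
tool_pos: [428.0, -192.2, 174.1]
tcp_rot: [3.131, 0.351, 1.888]
contact_force: [1.0, -0.1, 0.7]
grip_width: 92.0
```

```bash
python3 - <<'E'
from ik import *
R,p,o=cur();q=np.array(o['joint_positions']);print(p,q.round(2),o['grip_width'],o['contact_force'])
im=capture("scene");r0,c0=240,240
v=cv2.resize(im[r0:350,c0:380],None,fx=5,fy=5,interpolation=cv2.INTER_CUBIC)
d=np.array([.313,-.95,0]);m=np.array([445.3,-250.9,53])
draw(v,"scene",cyl(m-36*d,d,28.5,72),(255,0,0),5,r0,c0);save(v,"l3.png")
for n in("tin_base","tin_lid"):
  for x in place_of(n,"scene")[:1]:
    r,c=x['location'];print(n,x['conf'],c,r,atz("scene",(c,r),53).round(1))
E
```

```text
[ 428.03034629 -192.21331875  174.05668557] [-0.42  0.2   1.95 -0.36  0.78 -0.5 ] 91.97136257097598 [ 0.98860408 -0.09145949  0.65302899]
tin_base 0.86 268.9 289.7 [ 435.6 -213.7   53. ]
tin_lid 0.96 293.1 313.7 [ 453.8 -285.6   53. ]
```

View pics/l3.png

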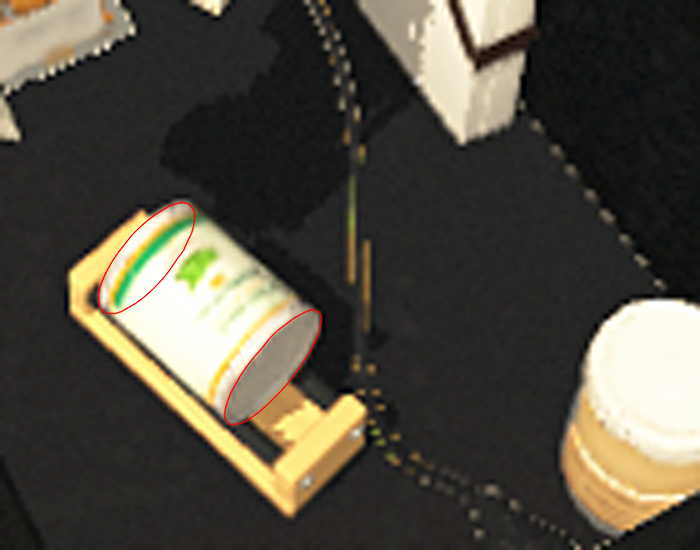

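```bash
python3 - <<'E'
from ik import *
o=get_obs();q=np.array(o['joint_positions'])
qp,cp=ik(*pose(18.5,38,[447.8,-258.5,53],back=115),[-.87,.88,1.03,.24,1.85,-1.2])
print(cp,qp.round(2)); 
N=20;qs=[q];A0,P0=fk(q,g);A1,P1=fk(qp,g);rv=(A0.inv()*A1).as_rotvec()
for s in np.linspace(0,1,N+1)[1:]:
    qq,c=ik(A0*Ro.from_rotvec(rv*s),P0+(P1-P0)*s+np.array([0,0,40])*np.sin(np.pi*s),qs[-1]); qs.append(qq)
    if c>1e-6: print("bad")
seg(qs[::4],1); calls_joint(qs,35,190,.85)
E
```

```text
1.0409229955941178e-25 [-0.86  0.86  1.06  0.24  1.84 -1.2 ]
[ 426. -192.  168.] z [ 0.11 -0.32 -0.94] wr [391. -91. 467.] hand [ 304. -235.  164.] [520. -69. 358.]
[ 434. -217.  184.] z [ 0.05 -0.14 -0.99] wr [ 419. -174.  498.] hand [ 323. -273.  182.] [ 533. -126.  376.]
[ 434. -217.  184.] z [ 0.05 -0.14 -0.99] wr [ 419. -174.  498.] hand [ 323. -273.  182.] [ 533. -126.  376.]
[ 442. -241.  190.] z [-0.02  0.06 -1.  ] wr [ 448. -259.  508.] hand [ 341. -317.  190.] [ 547. -179.  381.]
[ 442. -241.  190.] z [-0.02  0.06 -1.  ] wr [ 448. -259.  508.] hand [ 341. -317.  190.] [ 547. -179.  381.]
[ 450. -266.  182.] z [-0.08  0.24 -0.97] wr [ 476. -343.  490.] hand [ 354. -376.  180.] [ 567. -217.  375.]
[ 450. -266.  182.] z [-0.08  0.24 -0.97] wr [ 476. -343.  490.] hand [ 354. -376.  180.] [ 567. -217.  375.]
[ 458. -290.  160.] z [-0.14  0.42 -0.9 ] wr [ 503. -425.  445.] hand [ 367. -432.  156.] [ 586. -256.  346.]
[ 458. -290.  160.] z [-0.14  0.42 -0.9 ] wr [ 503. -425.  445.] hand [ 367. -432.  156.] [ 586. -256.  346.]
[ 467. -315.  129.] z [-0.2   0.58 -0.79] wr [ 529. -500.  379.] hand [ 380. -483.  123.] [ 603. -287.  301.]
[0.1, 35.0, -0.1, -78.3, 0.4, 13.2] end [ 450. -266.  182.] [-0.76  0.51  1.43  0.13  1.45 -1.11]
[0.1, 22.8, -0.1, -63.0, 0.1, 37.9] end [ 467. -315.  129.] [-0.86  0.86  1.06  0.24  1.84 -1.2 ]
```

Request:
send_rows(
  targets=[
    [[0,35,0,-78,0,13,-1],[0,35,0,-78,0,13,-1],[0,35,0,-78,0,13,-1],[0,35,0,-78,0,13,-1],[0,35,0,-78,0,13,-1]],
  ],
)

```text
time: 37.15
tool_pos: [449.8, -267.8, 181.0]
tcp_rot: [3.14, -0.234, 1.889]
contact_force: [-0.1, 0.5, -1.0]
grip_width: 91.6
```

Request:
send_rows(
  targets=[
    [[0,22.8,0,-63,0,38,-1],[0,22.8,0,-63,0,38,-1],[0,22.8,0,-63,0,38,-1],[0,22.8,0,-63,0,38,-1],[0,22.8,0,-63,0,38,-1]],
  ],
)

```text
time: 37.57
tool_pos: [465.4, -317.2, 126.2]
tcp_rot: [-3.139, -0.63, 1.885]
contact_force: [-1.0, -0.6, -0.7]
grip_width: 91.7
```

Request:
send_rows(
  targets=[
    [[0,0,0,0,0,0,-1],[0,0,0,0,0,0,-1]],
  ],
)

```text
time: 37.73
tool_pos: [467.1, -315.7, 132.3]
tcp_rot: [3.139, -0.621, 1.893]
contact_force: [0.3, 0.7, -0.5]
grip_width: 91.8
```

```bash
python3 - <<'E'
from ik import *
R,p,o=cur();print(p,o['tcp_rot'],o['dq'].round(3))
go(*pose(18.2,38,[447.8,-258.5,53],back=35))
E
```

```text
[ 467.07034245 -315.66347612  132.30555442] [ 3.13947748 -0.62056385  1.8925276 ] [ 0.008 -0.028 -0.005  0.002  0.01  -0.001]
row [-0.0, 2.4, 0.2] [2.3, -0.4, 83.4] rows>= 2.0 t 37.73 target [ 450.9 -268.    65.8]
```

Request:
send_rows(
  targets=[
    [[0,2.4,0,1,0,30,-1],[0,2.4,0,2.3,0,65,-1],[0,2.4,0,2.3,0,83,-1],[0,2.4,0,2.3,0,83,-1],[0,2.4,0,2.3,0,83,-1]],
  ],
)

```text
time: 38.15
tool_pos: [451.5, -267.9, 67.0]
tcp_rot: [3.139, -0.663, 1.894]
contact_force: [0.2, -0.5, 1.3]
grip_width: 91.7
```

```bash
python3 - <<'E'
from ik import *
R,p,o=cur();print(p,o['tcp_rot'],o['dq'].round(3))
go(*pose(18.2,38,[447.8,-258.5,53]))
E
```

```text
[ 451.53153621 -267.92000319   67.01405342] [ 3.13915843 -0.66323471  1.89362962] [-0.016 -0.005 -0.065  0.001  0.017 -0.   ]
row [-0.0, -0.0, 0.2] [-0.7, -0.6, 36.1] rows>= 0.9 t 38.15 target [ 444.2 -247.5   38.2]
```

Request:
send_rows(
  targets=[
    [[0,0,0,-0.7,-0.6,15,-1],[0,0,0,-0.7,-0.6,30,-1],[0,0,0,-0.7,-0.6,36,-1],[0,0,0,-0.7,-0.6,36,-1],[0,0,0,-0.7,-0.6,36,-1]],
  ],
)

```text
time: 38.57
tool_pos: [444.4, -249.2, 37.6]
tcp_rot: [3.139, -0.663, 1.892]
contact_force: [0.1, -0.9, 0.0]
grip_width: 92.0
```

```bash
python3 - <<'E'
from ik import *
R,p,o=cur();print(p,o['tcp_rot'],o['dq'].round(3),o['contact_force'])
go(*pose(18.2,38,[447.8,-258.5,53]))
E
```

```text
[ 444.42158131 -249.16276275   37.57074429] [ 3.13869135 -0.66343806  1.89210457] [-0.006  0.002 -0.011  0.001 -0.     0.   ] [ 0.11231427 -0.85396198  0.02256178]
row [0.0, -0.0, 0.2] [1.7, 0.3, 0.5] rows>= 0.0 t 38.57 target [ 444.2 -247.5   38.2]
```

Request:
send_rows(
  targets=[
    [[0,0,0,1.5,0,0,1],[0,0,0,1.5,0,0,1],[0,0,0,1.5,0,0,1],[0,0,0,1.5,0,0,1],[0,0,0,1.5,0,0,1]],
  ],
)

```text
time: 38.98
tool_pos: [443.3, -247.3, 37.2]
tcp_rot: [3.14, -0.666, 1.891]
contact_force: [0.3, 0.2, 0.2]
grip_width: 62.9
```

Request:
send_rows(
  targets=[
    [[0,0,0,0,0,0,1],[0,0,0,0,0,0,1],[0,0,0,0,0,0,1]],
  ],
)

```text
time: 39.23
tool_pos: [444.2, -247.0, 37.4]
tcp_rot: [3.138, -0.666, 1.892]
contact_force: [4.7, 0.8, 2.4]
grip_width: 56.9
```

Request:
send_rows(
  targets=[
    [[0,0,0,18,0,-23,1],[0,0,0,42,0,-54,1],[0,0,0,66,0,-85,1],[0,0,0,84,0,-108,1],[0,0,0,84,0,-108,1]],
  ],
)

```text
time: 39.65
tool_pos: [444.5, -249.4, 179.1]
tcp_rot: [3.136, -0.658, 1.894]
contact_force: [-0.1, -0.4, -0.7]
grip_width: 56.5
```

Request:
send_rows(
  targets=[
    [[0,0,0,0,0,0,1]],
  ],
)

```text
time: 39.73
tool_pos: [443.4, -248.5, 174.7]
tcp_rot: [3.14, -0.663, 1.891]
contact_force: [0.4, -0.2, -2.7]
grip_width: 56.9
```

```bash
python3 - <<'E'
from ik import *
R,p,o=cur();q=np.array(o['joint_positions']);print(p,q.round(2),o['grip_width'],o['contact_force'])
R1,p1=pose(110,-52,[490,-230,165]); q1,c=ik(R1,p1,[-.97,.55,2.01,1.34,.9,2.33]);print(c)
seg([q,q1],6)
calls_joint([q,q1])
save(capture("scene"),"p2.png",(150,400,200,500),2.5)
E
```

```text
[ 443.36215145 -248.47999972  174.74559662] [-0.83  0.7   1.25  0.26  1.8  -1.17] 56.89912962549242 [ 0.42982415 -0.18291825 -2.67317096]
1.1379646928964913e-23
[ 443. -248.  175.] z [-0.19  0.58 -0.79] wr [ 504. -434.  425.] hand [ 356. -417.  168.] [ 579. -221.  347.]
[ 464. -221.  166.] z [-0.    0.64 -0.77] wr [ 465. -426.  409.] hand [ 362. -396.  144.] [ 567. -196.  355.]
[ 485. -202.  163.] z [ 0.19  0.66 -0.73] wr [ 425. -412.  395.] hand [ 370. -403.  126.] [ 552. -154.  366.]
[ 504. -194.  164.] z [ 0.38  0.63 -0.68] wr [ 385. -393.  381.] hand [ 386. -391.  116.] [ 527. -145.  367.]
[ 516. -196.  165.] z [ 0.54  0.55 -0.64] wr [ 345. -370.  369.] hand [ 333. -350.  115.] [ 564. -175.  364.]
[ 517. -208.  162.] z [ 0.66  0.42 -0.62] wr [ 306. -343.  358.] hand [ 318. -363.  125.] [ 567. -161.  347.]
[ 504. -225.  153.] z [ 0.74  0.27 -0.62] wr [ 268. -311.  349.] hand [ 310. -373.  146.] [ 532. -146.  299.]
[-9.6, 3.3, 31.4, 8.8, 24.6, 17.4] end [ 461. -224.  166.] [-0.86  0.66  1.37  0.41  1.68 -0.65]
[-6.8, 6.9, 31.4, 16.7, 14.3, 13.1] end [ 479. -206.  164.] [-0.89  0.62  1.49  0.55  1.56 -0.15]
[-3.1, 8.6, 31.3, 16.5, 4.5, 8.9] end [ 496. -196.  164.] [-0.92  0.59  1.59  0.68  1.44  0.32]
[0.5, 8.7, 31.6, 12.5, -0.5, 4.9] end [ 509. -193.  165.] [-0.95  0.55  1.7   0.81  1.33  0.79]
[3.4, 7.5, 31.8, 8.6, -0.7, 1.0] end [ 517. -197.  165.] [-0.97  0.52  1.8   0.93  1.23  1.24]
[5.5, 5.5, 31.8, 8.3, 1.7, -2.7] end [ 518. -205.  163.] [-1.    0.49  1.9   1.06  1.12  1.67]
[6.5, 3.2, 31.6, 12.0, 3.1, -6.1] end [ 512. -217.  158.] [-1.03  0.46  2.    1.18  1.02  2.1 ]
[4.4, 0.9, 20.5, 11.1, -0.4, -5.6] end [ 504. -225.  153.] [-1.05  0.44  2.07  1.25  0.96  2.37]
```

View pics/p2.png

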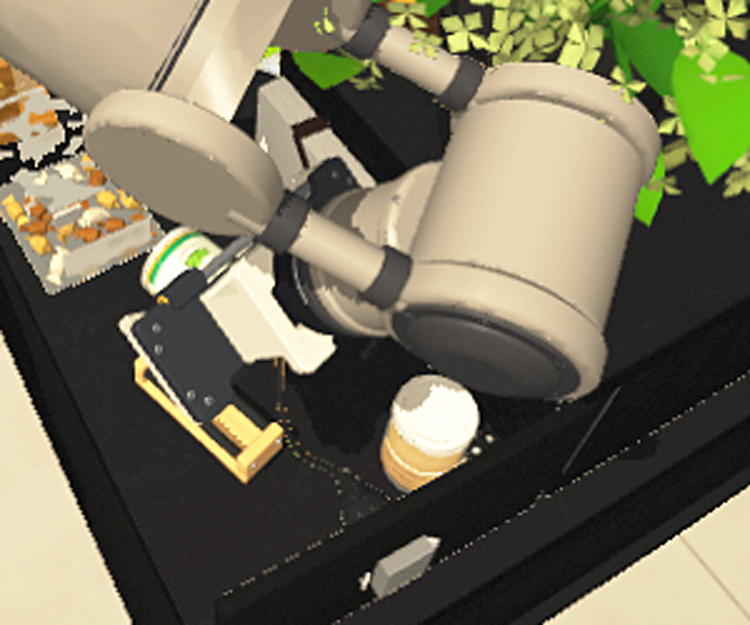

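The tin is lifted with its base end to the left, clear of the cradle. Running the same swing as before.

Request:
send_rows(
  targets=[
    [[-9.6,3.3,31.4,9,24.5,17.5,1],[-9.6,3.3,31.4,9,24.5,17.5,1],[-9.6,3.3,31.4,9,24.5,17.5,1],[-9.6,3.3,31.4,9,24.5,17.5,1],[-9.6,3.3,31.4,9,24.5,17.5,1]],
  ],
)

```text
time: 40.2
tool_pos: [459.9, -222.6, 163.4]
tcp_rot: [-2.866, -0.651, 1.178]
contact_force: [-0.1, 0.6, -1.0]
grip_width: 56.6
```

Request:
send_rows(
  targets=[
    [[-6.8,6.9,31.4,16.7,14.3,13,1],[-6.8,6.9,31.4,16.7,14.3,13,1],[-6.8,6.9,31.4,16.7,14.3,13,1],[-6.8,6.9,31.4,16.7,14.3,13,1],[-6.8,6.9,31.4,16.7,14.3,13,1]],
  ],
)

```text
time: 40.62
tool_pos: [478.0, -204.9, 160.5]
tcp_rot: [-2.601, -0.539, 0.509]
contact_force: [0.5, -0.9, -1.1]
grip_width: 56.8
```

Request:
send_rows(
  targets=[
    [[-3.1,8.6,31.3,16.5,4.5,9,1],[-3.1,8.6,31.3,16.5,4.5,9,1],[-3.1,8.6,31.3,16.5,4.5,9,1],[-3.1,8.6,31.3,16.5,4.5,9,1],[-3.1,8.6,31.3,16.5,4.5,9,1]],
  ],
)

```text
time: 41.03
tool_pos: [494.3, -194.5, 160.4]
tcp_rot: [-2.404, -0.328, -0.073]
contact_force: [0.1, -1.0, -1.9]
grip_width: 57.2
```

Request:
send_rows(
  targets=[
    [[0.5,8.7,31.6,12.5,-0.5,5,1],[0.5,8.7,31.6,12.5,-0.5,5,1],[0.5,8.7,31.6,12.5,-0.5,5,1],[0.5,8.7,31.6,12.5,-0.5,5,1],[0.5,8.7,31.6,12.5,-0.5,5,1]],
  ],
)

```text
time: 41.45
tool_pos: [507.5, -191.6, 161.3]
tcp_rot: [-2.3, -0.037, -0.576]
contact_force: [-0.1, 1.3, -1.1]
grip_width: 56.6
```

Request:
send_rows(
  targets=[
    [[3.4,7.5,31.8,8.6,-0.7,1,1],[3.4,7.5,31.8,8.6,-0.7,1,1],[3.4,7.5,31.8,8.6,-0.7,1,1],[3.4,7.5,31.8,8.6,-0.7,1,1],[3.4,7.5,31.8,8.6,-0.7,1,1]],
  ],
)

```text
time: 41.87
tool_pos: [515.3, -195.1, 161.5]
tcp_rot: [-2.301, 0.296, -1.045]
contact_force: [-0.4, 0.7, -0.8]
grip_width: 56.4
```

Request:
send_rows(
  targets=[
    [[5.5,5.5,31.8,8.3,1.7,-2.7,1],[5.5,5.5,31.8,8.3,1.7,-2.7,1],[5.5,5.5,31.8,8.3,1.7,-2.7,1],[5.5,5.5,31.8,8.3,1.7,-2.7,1],[5.5,5.5,31.8,8.3,1.7,-2.7,1]],
  ],
)

```text
time: 42.28
tool_pos: [516.7, -203.6, 159.7]
tcp_rot: [-2.439, 0.623, -1.562]
contact_force: [0.1, 0.4, -1.3]
grip_width: 57.3
```

Request:
send_rows(
  targets=[
    [[6.5,3.2,31.6,12,3,-6,1],[6.5,3.2,31.6,12,3,-6,1],[6.5,3.2,31.6,12,3,-6,1],[6.5,3.2,31.6,12,3,-6,1],[6.5,3.2,31.6,12,3,-6,1]],
  ],
)

```text
time: 42.7
tool_pos: [510.8, -214.8, 154.9]
tcp_rot: [-2.803, 0.861, -2.253]
contact_force: [-0.5, 0.1, -1.8]
grip_width: 56.8
```

Request:
send_rows(
  targets=[
    [[4.4,0.9,20.5,11,0,-5.6,1],[4.4,0.9,20.5,11,0,-5.6,1],[4.4,0.9,20.5,11,0,-5.6,1],[4.4,0.9,20.5,11,0,-5.6,1],[4.4,0.9,20.5,11,0,-5.6,1]],
  ],
)

```text
time: 43.12
tool_pos: [503.0, -222.7, 151.0]
tcp_rot: [3.131, 0.905, -2.799]
contact_force: [-0.4, -0.2, -1.2]
grip_width: 56.5
```

```bash
python3 - <<'E'
from ik import *
R,p,o=cur();print(p,np.array(o['joint_positions']).round(2),o['grip_width'],o['contact_force'])
go(*pose(110,-52,[530,-235,70]))
save(capture("scene"),"p3.png",(200,350,230,430),4)
E
```

```text
[ 502.97124257 -222.74069646  150.99840142] [-1.04  0.44  2.07  1.25  0.96  2.37] 56.515326262737666 [-0.36576512 -0.19902808 -1.24381742]
row [0.3, -0.2, -0.2] [50.5, -21.4, 85.4] rows>= 2.4 t 43.12 target [ 543.9 -229.9   58.4]
```

View pics/p3.png

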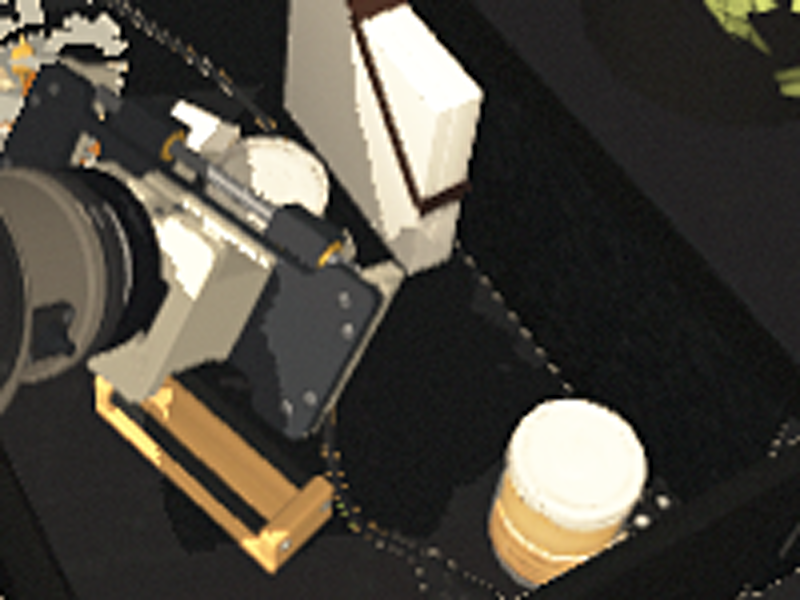

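Request:
send_rows(
  targets=[
    [[0.3,-0.2,0,50.5,-21,85,1],[0.3,-0.2,0,50.5,-21,85,1],[0.3,-0.2,0,50.5,-21,85,1],[0.3,-0.2,0,50.5,-21,85,1],[0.3,-0.2,0,50.5,-21,85,1]],
  ],
)

```text
time: 43.58
tool_pos: [544.1, -230.0, 59.1]
tcp_rot: [3.135, 0.909, -2.801]
contact_force: [-0.2, 1.0, -1.1]
grip_width: 57.0
```

Request:
send_rows(
  targets=[
    [[0,0,0,6.5,0,5,1],[0,0,0,13,0,10,1],[0,0,0,15,0,11.5,1],[0,0,0,15,0,11.5,1]],
  ],
)

```text
time: 43.92
tool_pos: [543.9, -231.0, 42.1]
tcp_rot: [3.14, 0.91, -2.799]
contact_force: [0.3, -0.3, -1.2]
grip_width: 57.0
```

Request:
send_rows(
  targets=[
    [[0,0,0,0.8,0,0.6,1],[0,0,0,1.6,0,1.2,1],[0,0,0,1.6,0,1.2,1]],
  ],
)

```text
time: 44.17
tool_pos: [544.1, -231.0, 39.8]
tcp_rot: [3.14, 0.91, -2.799]
contact_force: [0.6, -0.0, -1.7]
grip_width: 56.9
```

```bash
python3 - <<'E'
from ik import *
R,p,o=cur();print(p,"G",R.apply([0,0,-18.8])+p,o['grip_width'],o['contact_force'],o['tcp_rot'])
E
```

```text
[ 544.14034828 -230.96820534   39.80883872] G [ 530.17167867 -235.98779904   51.34660056] 56.914002704058994 [ 0.55824858 -0.02486443 -1.70969937] [ 3.13957002  0.91004276 -2.79917746]
```

Request:
send_rows(
  targets=[
    [[0,0,0,0.8,0,0.6,1],[0,0,0,1.6,0,1.2,1],[0,0,0,1.6,0,1.2,1]],
  ],
)

```text
time: 44.42
tool_pos: [544.0, -230.7, 37.1]
tcp_rot: [3.138, 0.91, -2.8]
contact_force: [0.2, -0.0, -1.6]
grip_width: 56.9
```

Request:
send_rows(
  targets=[
    [[0,0,0,0.8,0,0.6,1],[0,0,0,1.6,0,1.2,1],[0,0,0,1.6,0,1.2,1]],
  ],
)

```text
time: 44.67
tool_pos: [544.0, -230.7, 35.0]
tcp_rot: [3.137, 0.91, -2.801]
contact_force: [0.3, -0.3, -2.0]
grip_width: 56.8
```

Request:
send_rows(
  targets=[
    [[0,0,0,0.6,0,0.4,1],[0,0,0,1.2,0,0.9,1],[0,0,0,1.2,0,0.9,1]],
  ],
)

```text
time: 44.92
tool_pos: [543.9, -230.7, 33.5]
tcp_rot: [3.138, 0.91, -2.801]
contact_force: [-0.5, -0.7, -1.2]
grip_width: 56.8
```

Request:
send_rows(
  targets=[
    [[0,0,0,0.6,0,0.4,1],[0,0,0,1.2,0,0.9,1],[0,0,0,1.2,0,0.9,1]],
  ],
)

```text
time: 45.17
tool_pos: [544.2, -230.7, 33.0]
tcp_rot: [3.139, 0.911, -2.8]
contact_force: [-2.2, 0.9, 4.4]
grip_width: 56.9
```

Request:
send_rows(
  targets=[
    [[0,0,0,0.6,0,0.4,1],[0,0,0,0.8,0,0.6,1],[0,0,0,0.8,0,0.6,1]],
  ],
)

```text
time: 45.42
tool_pos: [544.4, -230.6, 32.8]
tcp_rot: [3.139, 0.913, -2.799]
contact_force: [-6.4, 1.0, 10.4]
grip_width: 57.2
```

Contact. I'll ease off a little, release and back out.

Request:
send_rows(
  targets=[
    [[0,0,0,-0.8,0,-0.6,1],[0,0,0,-0.8,0,-0.6,1],[0,0,0,-0.8,0,-0.6,-1],[0,0,0,-0.8,0,-0.6,-1],[0,0,0,-0.8,0,-0.6,-1]],
  ],
)

```text
time: 45.83
tool_pos: [543.9, -230.9, 32.0]
tcp_rot: [3.138, 0.909, -2.801]
contact_force: [-0.2, 0.2, 0.5]
grip_width: 72.2
```

Request:
send_rows(
  targets=[
    [[0,0,0,0,0,0,-1],[0,0,0,0,0,0,-1],[0,0,0,0,0,0,-1],[0,0,0,0,0,0,-1]],
  ],
)

```text
time: 46.17
tool_pos: [543.9, -230.8, 32.1]
tcp_rot: [3.138, 0.91, -2.801]
contact_force: [-0.8, 0.2, 0.3]
grip_width: 91.3
```

Request:
send_rows(
  targets=[
    [[0,0,0,0,0,-25,-1],[0,0,0,0,0,-60,-1],[0,0,0,0,0,-100,-1],[0,0,0,0,0,-130,-1],[0,0,0,0,0,-130,-1]],
  ],
)

```text
time: 46.58
tool_pos: [445.6, -268.4, 114.5]
tcp_rot: [-3.138, 0.909, -2.798]
contact_force: [1.1, -1.0, -0.1]
grip_width: 92.0
```

Request:
send_rows(
  targets=[
    [[0,0,0,0,0,-60,-1],[0,0,0,0,0,-60,-1],[0,0,0,0,0,-60,-1],[0,0,0,0,0,-60,-1],[0,0,0,0,0,-60,-1]],
  ],
)

```text
time: 47.0
tool_pos: [403.4, -281.0, 148.3]
tcp_rot: [3.136, 0.91, -2.801]
contact_force: [-0.0, -0.6, -0.8]
grip_width: 91.5
```

```bash
python3 - <<'E'
from ik import *
R,p,o=cur();print(p,o['grip_width'],o['contact_force'],o['time'],o['dq'].round(3))
im=capture("scene");save(im,"f1.png",None,1.4)
r0,c0=240,270
v=cv2.resize(im[r0:340,c0:390],None,fx=6,fy=6,interpolation=cv2.INTER_CUBIC)
draw(v,"scene",cyl([530,-236,0],[0,0,1],28.5,72),(255,0,0),6,r0,c0);save(v,"f2.png")
save(im,"f3.png",(120,200,140,240),6)
for n,z in(("tin_lid",72),("tin_base",0),("stamp_foot",0),("stamp_grip",82),("butter",0),("label_stack",0),("honey",0),("ring_pack",0),("pen_a",0)):
  for x in place_of(n,"scene")[:1]:
    r,c=x['location'];print(n,round(x['conf'],2),atz("scene",(c,r),z).round(1))
E
```

```text
[ 403.36994926 -280.99092498  148.28720491] 91.52263470122583 [-0.01893851 -0.64456917 -0.81125378] 47.0 [ 0.013  0.009  0.005 -0.006  0.004  0.003]
tin_lid 0.61 [ 531.2 -227.7   72. ]
tin_base 0.87 [ 528.  -234.8    0. ]
stamp_foot 0.73 [384.3 303.6   0. ]
stamp_grip 0.75 [388.8 319.2  82. ]
butter 0.58 [641.7 119.5   0. ]
label_stack 0.54 [548.8 -54.3   0. ]
honey 0.75 [ 576.6 -368.5    0. ]
ring_pack 0.55 [ 529.4 -242.4    0. ]
pen_a 0.63 [650.1 357.7   0. ]
```

View pics/f1.png

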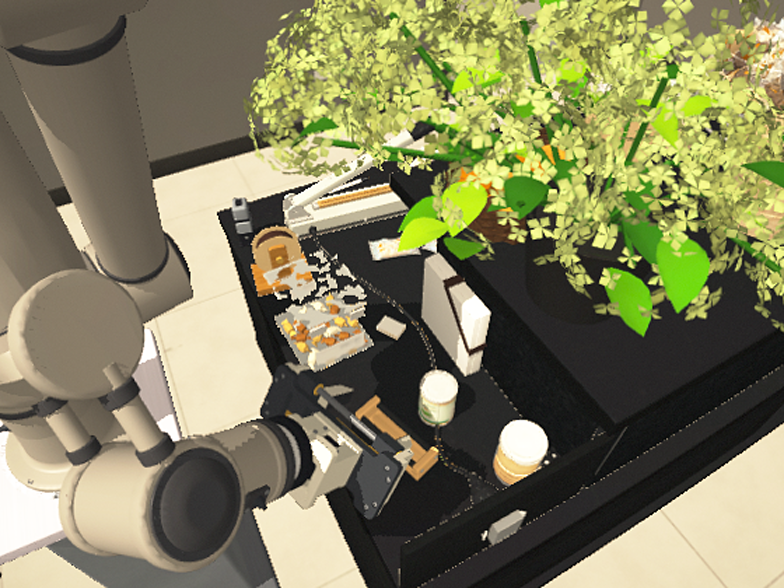

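View pics/f2.png

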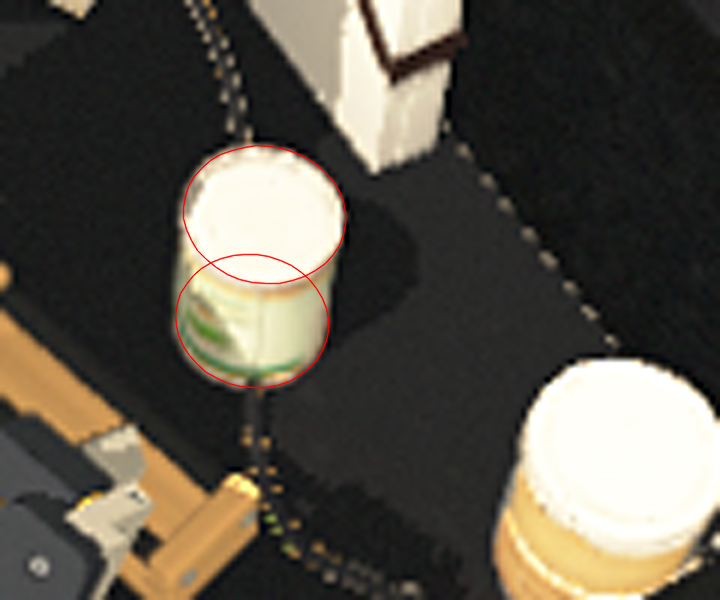

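View pics/f3.png

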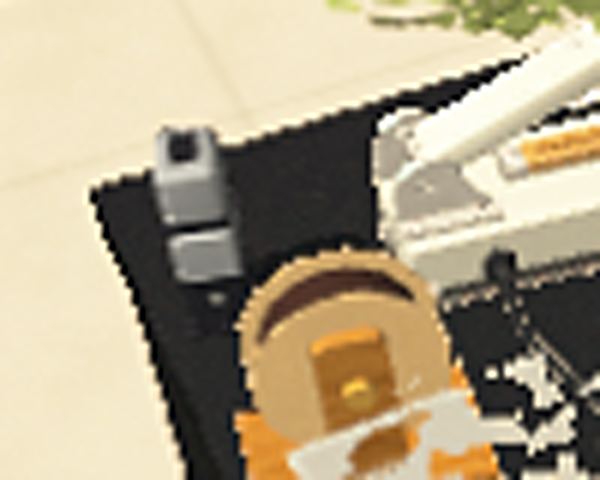

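The green band by the base is now at the bottom, so the tin is the right way up, and it matches the upright model. I'll lift the hand further clear of the cradle, then hand in.

Request:
send_rows(
  targets=[
    [[0,0,0,50,0,-40,-1],[0,0,0,50,0,-40,-1],[0,0,0,50,0,-40,-1],[0,0,0,50,0,-40,-1]],
  ],
)

```text
time: 47.83
tool_pos: [343.8, -303.3, 133.9]
tcp_rot: [3.137, 0.91, -2.804]
contact_force: [0.3, -0.6, -0.4]
grip_width: 91.9
```

Request:
send_rows(
  targets=[
    [[0,0,0,0,0,0,-1],[0,0,0,0,0,0,-1],[0,0,0,0,0,0,-1],[0,0,0,0,0,0,-1],[0,0,0,0,0,0,-1]],
  ],
)

```text
time: 48.25
tool_pos: [344.6, -302.2, 134.1]
tcp_rot: [3.138, 0.91, -2.799]
contact_force: [0.1, 0.2, -0.5]
grip_width: 92.1
```

```bash
python3 - <<'E'
from ik import *
R,p,o=cur();print(p,o['grip_width'],o['contact_force'],o['time'],o['dq'].round(3))
print(close_job())
E
```

```text
[ 344.57658816 -302.23098241  134.1014708 ] 92.07804336175792 [ 0.07842245  0.23797451 -0.49212768] 48.25 [-0.004  0.002 -0.001  0.001  0.001 -0.   ]
the job is handed in; nothing more can be done
None
```

The job is done and handed in at 48.3 s of the 72 s allowed; no verdict was reported.

- **Stamping:** I stood the tin upside down at about (530, -235) and let go of it. I set the stamp on the middle of its base and pressed slowly. The measured force rose evenly at about 0.85 N/mm to about 17 N with the stamp's weight added back. That is past the 12 N that prints and well under the 45 N that dents.
- **Finish:** I stood the stamp back on its foot near where it started. I then laid the tin in the cradle for a fresh grip, turned it over and stood it upright at about (530, -236).
- **Last checks that agreed:** In the last picture the tin matched the upright model, with its green base band at the bottom, and the stamp stood upright. The gripper was open with no outside force on it, and the arm was still. The honey, label stack and butter were found within about 10 mm of where they started.
- **Checks that disagreed or were weak:**
  - **Ring pack:** The last detection put it on the tin, which is clearly wrong; leaves hid it, so its position was not confirmed.
  - **Pen:** It read 13 to 28 mm from its first readings. The arm never went near it, so I put this down to the networks' error.
  - **Handle travel:** It was inferred from force and tool height, not measured directly.
- **Mended on the way:** My first grip on the tin was about 8 mm too high, so I opened and gripped again before lifting.

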